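# Roll used seam-welding wheels into their magazine

### The job

Sort the used copper welding wheels from the rack into the two-lane wheel magazine: swing its gate up and back until it lies open, take the V-block off the run-up and set it down on the bench top clear of the magazine, and roll every wheel on its rim up the run-up and through the mouth so that it runs down its lane - full-size wheels with the round tag into the tall lane, worn smaller ones with the bar-shaped tag into the low lane. Let no wheel fall flat. When all are at rest in their lanes, swing the gate shut.

Things in the scene. Friction and masses are not known exactly. Their poses are not given: they have to be found in the camera images.
- magazine: fixed grey wheel magazine with two parallel lanes. Origin on the bench top, midway between the lane mouths; lanes run to its -y, the run-up lies to its +y, x is across. Base plate 132 mm wide, 6 mm thick, y = -228 to +138 mm. Keeper rails over the lanes and a bridge over each mouth (from y = -2 mm inwards) stop wheels being put in from above.
- tall_mouth (a point): middle of the floor at the mouth of the tall lane (+x side of the magazine; for full-size wheels: clear height 101 mm, bridge top 132 mm above the bench). Axes as the magazine's, -y leads in. Lane walls 34 mm apart, 62 mm high, with lead-in flares that reach 22 mm in front of the mouth (51 mm apart there).
- low_mouth (a point): the same point of the low lane (-x side of the magazine; for worn wheels: clear height 85 mm, so full-size wheels do not fit; bridge top 116 mm above the bench). The floor of both lanes falls 16 mm (4.5 degrees) from a crest 10 mm inside the mouth to the end stop 219 mm inside, so a wheel past the crest runs down by itself; each lane holds two wheels.
- tall_foot (a point): point on the ramp at the foot of the run-up, in line with the tall lane, 109 mm before the mouth, under the centre of a wheel resting there. The run-up is a plain ramp 120 mm wide without side guides, rising 8.4 degrees from z = 6 mm at y = 126 mm to the crest at z = 26 mm. A 7 mm lip behind (y = 128 to 134 mm) keeps it from rolling off.
- low_foot (a point): the same point, in line with the low lane
- gate (a joint): gate: a U-shaped bail of round bar with a handle, hinged on a level axis (the magazine's x) beside the mouths. 0 = shut: the cross bar lies in front of both mouths, 50 mm out, 66 mm above the bench. Grows as it is swung up and back over the magazine to 2.6 rad = open. Falls shut or open by its weight (about 1 N at the handle); over centre at about 1.8 rad.
- gate_grip (a point): middle of the gate's handle, a black sleeve 14 mm in diameter and 46 mm long that lies along the magazine's x, 86 mm from the hinge axis: shut 73 mm in front of the mouths and 110 mm above the bench, open 90 mm behind them and 135 mm up (its middle 12 mm higher than the keeper rails). Swings with the gate
- gate_hinge (a point): middle of the gate's hinge axis, 12 mm behind the mouths and 100 mm above the bench
- rack: fixed grey rack, 148 x 240 mm, with four cradles for wheels standing on their rims, axles along the rack's x. Origin on the bench under its centre. Cradles at x = -45 or 45, y = -56 or 56 mm; dividers 30 mm high stand 19 mm either side of a wheel's middle. The centre of a full-size wheel stands 61 mm, of a worn one 52 mm above the bench.
- full_wheel_1: copper seam-welding wheel, a disc 96 mm in diameter and 28 mm thick, smooth (slippery) with flat faces; full size, with a round steel tag (29 mm) on the hub, both sides. Origin at its centre; its x axis is the axle (the roll angle about it is arbitrary), so the yaw gives the axle's heading. Belongs in the tall lane. 0.7 kg. None if absent from this batch.
- full_wheel_2: copper seam-welding wheel, a disc 96 mm in diameter and 28 mm thick, smooth (slippery) with flat faces; full size, with a round steel tag (29 mm) on the hub, both sides. Origin at its centre; its x axis is the axle (the roll angle about it is arbitrary), so the yaw gives the axle's heading. Belongs in the tall lane. 0.7 kg. None if absent from this batch.
- worn_wheel_1: copper seam-welding wheel, a disc 80 mm in diameter and 28 mm thick, smooth (slippery) with flat faces; worn, with a bar-shaped steel tag (46 x 12 mm) across the hub, both sides. Origin at its centre; its x axis is the axle (the roll angle about it is arbitrary), so the yaw gives the axle's heading. Belongs in the low lane. 0.5 kg. None if absent from this batch.
- worn_wheel_2: copper seam-welding wheel, a disc 80 mm in diameter and 28 mm thick, smooth (slippery) with flat faces; worn, with a bar-shaped steel tag (46 x 12 mm) across the hub, both sides. Origin at its centre; its x axis is the axle (the roll angle about it is arbitrary), so the yaw gives the axle's heading. Belongs in the low lane. 0.5 kg. None if absent from this batch.
- v_block: ground steel V-block, 40 x 52 x 34 mm (x, y, z), V groove along y in its top, 0.33 kg, left as a chock on the run-up. Origin at the centre of its underside, z up. Grip it across its 40 mm sides. (Mind the welding press when moving about: its clear guard sheet hangs in the plane y = 0.02 m, beyond x = 0.65 m and above 0.37 m; its frame overhangs x > 0.57 m, y = 0.05 to 0.36 m at 0.66 m.)
Things that resemble listed ones, but are neither listed nor needed, are in the scene too. Leave any purple look-alike of the v_block alone.

How it is judged:
By the outcome, as a careful person would: the job done as asked, in the order asked, and still so for the second after the job is handed in, with the robot touching nothing.
Of full_wheel_1, full_wheel_2, worn_wheel_1, worn_wheel_2 only 3 to 4 are there at a start; the rules pass over those that are not, and their reading is None.
At some moment in a run one of v_block may be knocked a few centimetres aside while the robot is not near it.
Once in a run the grip may slacken for a moment while it holds something.
It also fails if it takes over 210 s, if anything falls off the work surface, if the arm or the gripper's body presses on something with over 40 N, if the wrist force passes 120 N, or if a joint passes its speed limit or range.

### The arm

A 6-joint arm with a two-finger parallel gripper is mounted at the origin on a cart in front of the work surface, level with it; the furniture and walls round the work are solid. World frame = base frame: x ahead of the robot, y to its left, z up, the work surface at z = 0. Lengths are in m, angles in rad, forces in N, time in s.
With the tool pointing down it reaches from about 0.4 to 0.925 m from the base axis. Payload 3.4 kg.
Tool frame: the origin (TCP) lies midway between the tips of the shut fingers; the grasp point (between the pads) lies 19 mm behind it (env.hold_point_z is the x of the grasp point in the tool frame, in m); x points along the fingers, y is the direction in which the jaws open and shut, and the axes are right-handed (so a half turn about x gives the same grasp; the last joint's range is limited). The gripper opens to 85 mm and grips with 20 to 120 N. Pads are 22 mm wide; open, the fingers measure 114 mm over their backs; the gripper's body (76 mm by 85 mm) begins 54 mm behind the grasp point. The pads swing forward as they close: fully open they stand 13 mm farther back than shut.
Start: joints at [-1.183, 0.307, 1.506, -0, 1.328, -0.073], TCP at [0.256, -0.515, 0.231] pointing down, gripper open.
Joint ranges: [-3.12, 3.12], [-1.05, 2.28], [0.14, 2.33], [-1.42, 4.57], [0.1, 2.73], [-2.68, 2.68]. Speed limits (rad/s): [2.57, 2.57, 3.14, 3.14, 3.14, 3.14].

### API

Orientations are given as a 3x3 rotation matrix whose columns are the frame's x, y, z axes.
In Python, from workcell import status, viewer, env gives the robot as it stands.
- The arm moves only by the shell command python3 -m inch 'ROWS' [FORCE]. ROWS is JSON, a list of rows, each a list of 3 entries, a list of its own where there are three numbers: the turn, a rotation vector about the tool's x, y, z in degrees, then the shift along the tool's x, y, z in mm, then the finger opening in mm, from 0 to 85.4. A call has 1 to 12 rows; each row is the pose to reach, as a shift and turn from the pose commanded when the call began, along the tool's axes at that moment; what a row does not reach only later rows make up. A row lasts 1/10 s, in which the tool goes at most 50 mm and 8.59 degrees, less where a joint would pass 70% of its speed; a pose out of reach is approached as far as the arm can. A call with a gripper value outside its range is refused whole. The fingers move at their own pace and stop on an object; FORCE is the grip in N (left out, the last holds). Time passes only in rows, so rows that repeat a pose let the fingers close. It gives the time, the measured TCP pose, the force and the opening at its end, in the units of the state.
- status.sense(): the state, without advancing time (a new reading comes with each control period).
- viewer.snapshot(name): name is "side" or "top"; returns (picture, depth): 420x560x3 uint8, blue, green, red; 420x560 float32, m along the optical axis (not along the pixel's ray), 0 where there is no reading.
- viewer.get_calibration(name): a dict with "fovy" (degrees; the focal length in pixels is half the picture's height over the tangent of half this angle, whatever the lens; pixels are square), "cx", "cy" (the principal point, pixels), "dist_coeffs" ([k1, k2, p1, p2, k3] as OpenCV has them; the pictures are not rectified), "origin" and "rotation" of the camera in the world. Camera axes: x right, y down, z forward; pixel columns grow to the right and rows downward; lengths in m; the calibration is good to about 2 mm. A picture is of the moment at which its call begins. get_calibration takes no time and is no camera call.
- env.close_job(): hands the job in, once; it reports no verdict.
The state is a dict: "clock": time; "qpos": joint angles; "qvel": joint speeds; "effort": joint torques, N m; "ee_pos": TCP position; "ee_rot": TCP orientation; "contact_force": force on the tool from outside, world axes, zero at the start; "ft_torque": the same for the moment, N m; "grip_width": opening from 0.0 (shut) to 1.0 (fully open).
Only numpy, scipy, OpenCV 4.12 (cv2) and the standard library are available. Lean on these libraries where they do the work, as an engineer would, in place of code of your own. Each camera call takes 0.05 s, during which the arm holds its last target.

## Working session

There is one attempt and no reset: what is moved stays moved. The work goes in short steps, Python scripts to look and compute and a shell command to move; the robot and the scene stay as the last step left them, time stands still between calls to the robot, and variables do not carry over. Pictures are saved under pics/ and viewed, and the job is handed in when it is done.

```bash
ls; mkdir -p pics; python3 - <<'E'
from workcell import status, viewer, env
import cv2
print(status.sense()); print(env.hold_point_z)
for n in("side","top"):
    im,d=viewer.snapshot(n); cv2.imwrite(f"pics/{n}0.png",im); print(n,viewer.get_calibration(n))
    import numpy as np; np.save(f"pics/{n}0.npy",d)
E
```

```text
pics
{'clock': 0.0, 'qpos': array([-1.18250620e+00,  3.07583366e-01,  1.50769782e+00,  3.10569397e-05,
        1.32838764e+00, -7.35279464e-02]), 'qvel': array([ 0.00068948,  0.00096748, -0.00079657, -0.00055996, -0.00076683,
       -0.00011598]), 'effort': array([-7.09343603e-04, -4.57550347e+01, -2.51916486e+01, -3.39030494e-04,
        1.31968036e-02, -1.08845813e-05]), 'ee_pos': array([ 0.25591188, -0.51412245,  0.23036588]), 'ee_rot': array([[-7.58149253e-04,  4.45568976e-01, -8.95247291e-01],
       [ 1.93303623e-03, -8.95245223e-01, -4.45569584e-01],
       [-9.99997844e-01, -2.06835369e-03, -1.82571476e-04]]), 'contact_force': array([0.05985603, 0.22840185, 0.94213077]), 'ft_torque': array([-0.01252046, -0.06774738, -0.01575567]), 'grip_width': 1.0013119630974436}
-0.0187
side {'fovy': 42.51185412745552, 'cx': 289.7254077705588, 'cy': 210.14536469979174, 'dist_coeffs': array([-0.03917903,  0.        ,  0.        ,  0.        ,  0.        ]), 'origin': array([ 1.15442181, -0.56213775,  0.64969586]), 'rotation': array([[ 0.73453658,  0.38038689, -0.56192689],
       [ 0.67831375, -0.38888998,  0.62342204],
       [ 0.01861384, -0.83908903, -0.54367557]])}
top {'fovy': 48.94103350731813, 'cx': 279.2446451066411, 'cy': 207.96008045294943, 'dist_coeffs': array([-0.06555066,  0.        ,  0.        ,  0.        ,  0.        ]), 'origin': array([0.40307449, 0.11840009, 0.91188932]), 'rotation': array([[-0.1998333 , -0.95974137,  0.19739087],
       [-0.97982308,  0.19498291, -0.04391345],
       [ 0.0036577 , -0.2021835 , -0.97934083]])}
```

View pics/top0.png

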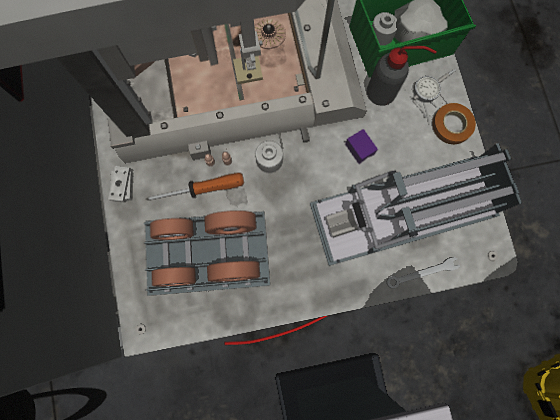

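View pics/side0.png

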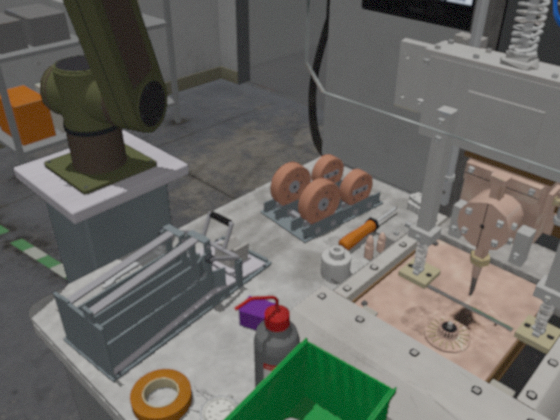

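```bash
cat > h.py <<'E'
import numpy as np, cv2
from workcell import status, viewer, env
def K(c):
    f=210/np.tan(np.radians(c["fovy"])/2); return np.array([[f,0,c["cx"]],[0,f,c["cy"]],[0,0,1]])
def ray(n,uv):
    c=viewer.get_calibration(n); p=cv2.undistortPoints(np.array(uv,float).reshape(-1,1,2),K(c),c["dist_coeffs"])[:,0]
    return np.array(c["origin"]),np.c_[p,np.ones(len(p))]@np.array(c["rotation"]).T
def onz(n,uv,z):
    o,d=ray(n,uv); return o+d*((z-o[2])/d[:,2])[:,None]
def proj(n,P):
    c=viewer.get_calibration(n);R=np.array(c["rotation"]).T
    return cv2.projectPoints(np.array(P,float).reshape(-1,3),cv2.Rodrigues(R)[0],-R@c["origin"],K(c),c["dist_coeffs"])[0][:,0]
def pts(n,d):
    # depth to world points for all pixels
    v,u=np.mgrid[0:420,0:560]; o,r=ray(n,np.c_[u.ravel(),v.ravel()])
    return (o+r*d.ravel()[:,None]).reshape(420,560,3)
def snap(tag):
    for n in("top","side"):
        im,d=viewer.snapshot(n); cv2.imwrite(f"pics/{n}{tag}.png",im); np.save(f"pics/{n}{tag}.npy",d)
def crop(n,tag,x0,y0,w,h,s):
    im=cv2.imread(f"pics/{n}{tag}.png")[y0:y0+h,x0:x0+w]; cv2.imwrite(f"pics/{n}{tag}_c{x0}.png",cv2.resize(im,None,fx=s,fy=s,interpolation=cv2.INTER_CUBIC))
E
python3 - <<'E'
from h import *
crop("top","0",300,130,230,150,3.4)
crop("top","0",130,190,160,120,4.5)
P=pts("top",np.load("pics/top0.npy"))
S=pts("side",np.load("pics/side0.npy"))
for uv in[(300,280),(342,220),(130,300),(400,170)]: print(uv,P[uv[1],uv[0]].round(4))
E
```

```text
(300, 280) [ 0.4377  0.0664 -0.0018]
(342, 220) [ 0.5325 -0.0353  0.0339]
(130, 300) [ 0.465   0.4001 -0.0005]
(400, 170) [ 0.6158 -0.1831 -0.0008]
```

View pics/top0_c300.png

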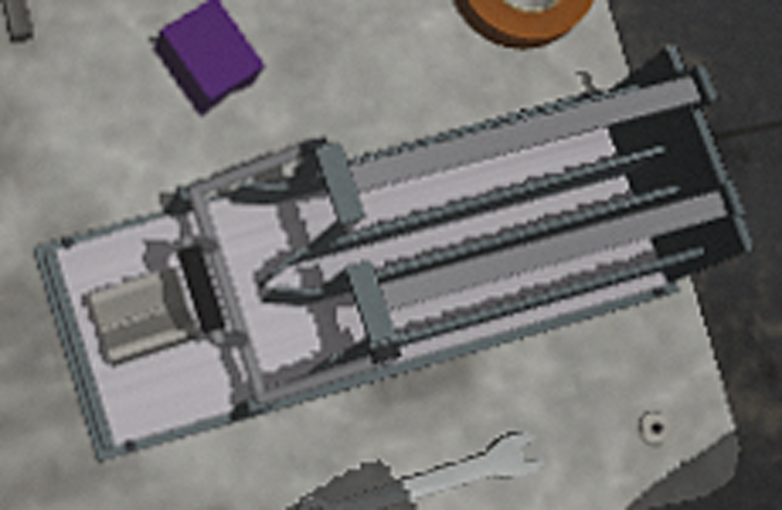

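View pics/top0_c130.png

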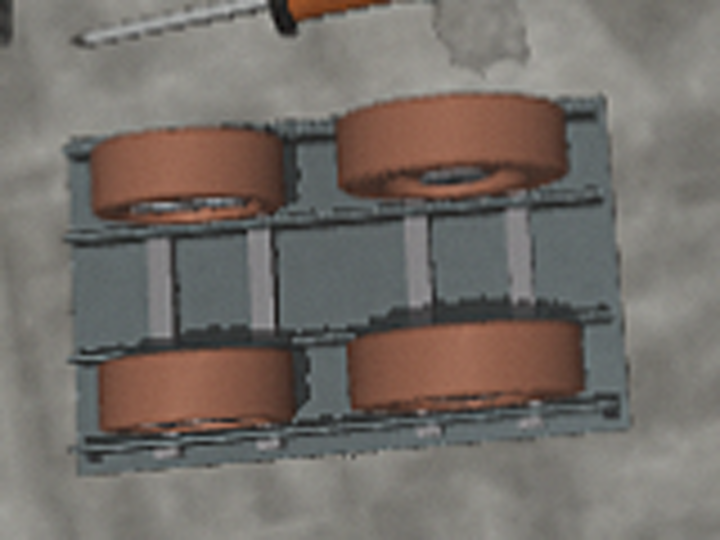

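```bash
python3 - <<'E'
from h import *
for n in("top","side"):
    P=pts(n,np.load(f"pics/{n}0.npy"))
    x,y,z=P[...,0],P[...,1],P[...,2]
    for lo,hi in((.0035,.009),(.0035,.2)):
        m=(x>.42)&(x<.66)&(y<.07)&(y>-.34)&(z>lo)&(z<hi)
        m=m.astype(np.uint8); m=cv2.morphologyEx(m,cv2.MORPH_OPEN,np.ones((2,2)))
        k,l,st,_=cv2.connectedComponentsWithStats(m)
        i=1+np.argmax(st[1:,4]); q=P[l==i][:,:2].astype(np.float32)
        print(n,lo,hi,st[i],cv2.minAreaRect(q*1000))
    b=P[(abs(z)<.01)&(x>.4)&(x<.5)&(y>.1)&(y<.4)]; print(np.median(b[:,2]),b[:,2].std())
# edge rays on z=6mm
c=lambda p:[(p[0]+.5)/3.4+300-.5,(p[1]+.5)/3.4+130-.5]
q=onz("top",[c(p) for p in[(38,245),(103,460),(375,378),(680,292)]],.006); print(q.round(4))
E
```

```text
top 0.0035 0.009 [317 203  29  60 308] ((467.39422607421875, 21.009048461914062), (91.76652526855469, 214.6324920654297), 56.591094970703125)
top 0.0035 0.2 [  311   154   200   112 11819] ((521.6808471679688, -107.85552978515625), (160.2280731201172, 485.142578125), 9.38730239868164)
0.0006974161059742912 0.002547287785450326
side 0.0035 0.009 [120 272 136 102 972] ((798.54638671875, -366.9009704589844), (205.55885314941406, 785.3690185546875), 46.58308410644531)
side 0.0035 0.2 [   69   212   203   167 13755] ((692.009033203125, -336.14990234375), (344.5231018066406, 969.993896484375), 44.4005126953125)
8.750848318195281e-06 0.0029753985844790934
[[ 0.5856  0.013   0.006 ]
 [ 0.4542  0.0032  0.006 ]
 [ 0.4685 -0.1636  0.006 ]
 [ 0.4811 -0.3581  0.006 ]]
```

```bash
cat >> h.py <<'E'
MY=np.radians(4.26); MO=np.array([.5302,-.1290,0])
MR=np.array([[np.cos(MY),-np.sin(MY),0],[np.sin(MY),np.cos(MY),0],[0,0,1]])
def m2w(p): return np.array(p,float)/1000@MR.T+MO
def w2m(p): return (np.array(p)-MO)@MR*1000
def over(n,tag,groups,x0,y0,w,h,s,out):
    im=cv2.imread(f"pics/{n}{tag}.png")[y0:y0+h,x0:x0+w]; im=cv2.resize(im,None,fx=s,fy=s,interpolation=cv2.INTER_CUBIC)
    for g,col in groups:
        q=((proj(n,g)-[x0,y0]+.5)*s-.5).astype(int)
        cv2.polylines(im,[q.reshape(-1,1,2)],False,col,1)
    cv2.imwrite("pics/"+out+".png",im)
E
cat > ov.py <<'E'
from h import *
R=(0,0,255);G=(0,255,0);B=(255,0,0);Y=(0,255,255)
g=[(m2w([[-66,138,6],[66,138,6],[66,-228,6],[-66,-228,6],[-66,138,6]]),R),
(m2w([[-23,73,110],[23,73,110]]),Y),
(m2w([[-60,50,66],[60,50,66]]),G),
(m2w([[28-17,-2,132],[28+17,-2,132]]),B),(m2w([[-28-17,-2,116],[-28+17,-2,116]]),B)]
for sx in(1,-1):
    g.append((m2w([[sx*28-17,0,62],[sx*28-17,-219,62]]),G))
    g.append((m2w([[sx*28+17,0,62],[sx*28+17,-219,62]]),G))
over("top","0",g,300,130,230,150,3.4,"ovt")
over("side","0",g,40,200,240,190,3.2,"ovs")
E
python3 ov.py
```

```text
(no output)
```

View pics/ovt.png

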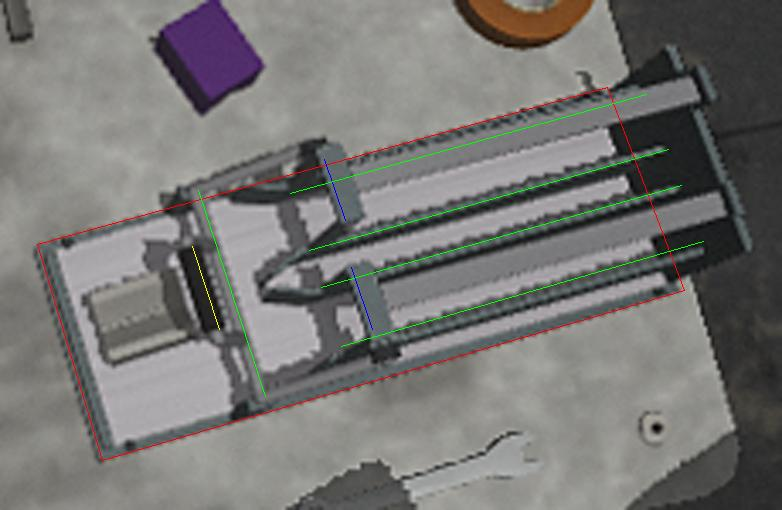

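View pics/ovs.png

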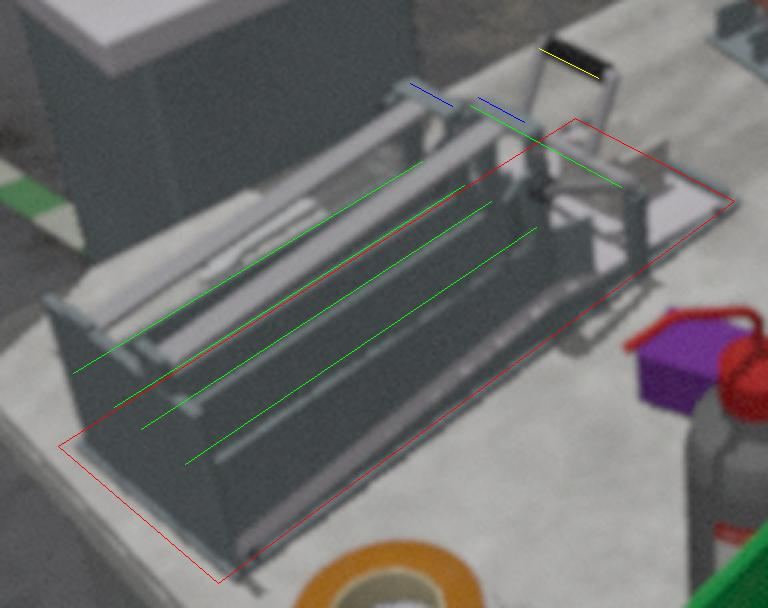

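```bash
cat >> h.py <<'E'
def tri(ut,us):
    o1,d1=ray("top",[ut]);o2,d2=ray("side",[us]);d1=d1[0]/np.linalg.norm(d1);d2=d2[0]/np.linalg.norm(d2)
    A=np.stack([d1,-d2],1);t=np.linalg.lstsq(A,o2-o1,rcond=None)[0]
    a,b=o1+d1*t[0],o2+d2*t[1]; return (a+b)/2,np.linalg.norm(a-b)
E
sed -i 's/28/30/g' ov.py; sed -i 's/230,150/230,150/; s/-230/-228/g' ov.py; grep -n 230 ov.py
python3 - <<'E'
from h import *
T=lambda p:[300+(p[0]+.5)/3.4-.5,130+(p[1]+.5)/3.4-.5]
S=lambda p:[40+(p[0]+.5)/3.2-.5,200+(p[1]+.5)/3.2-.5]
for nm,a,b in(("handle ctr",(202,288),(577,60)),("handle -x end",(217,328),(550,40+5)),("handle +x end",(189,248),(607,75)),("corner +x+y plate",(38,245),(740,200))):
    p,e=tri(T(a),S(b)); print(nm,p.round(4),w2m(p).round(1),round(e*1000,1))
E
python3 ov.py
```

```text
10:over("top","0",g,300,130,230,150,3.4,"ovt")
handle ctr [ 0.5259 -0.0527  0.1111] [  1.4  76.4 111.1] 2.9
handle -x end [ 0.5042 -0.0546  0.1121] [-20.4  76.1 112.1] 4.3
handle +x end [ 0.5484 -0.0508  0.1107] [ 23.9  76.6 110.7] 3.6
corner +x+y plate [0.5868 0.0145 0.0069] [ 67.1 138.9   6.9] 3.9
```

View pics/ovt.png

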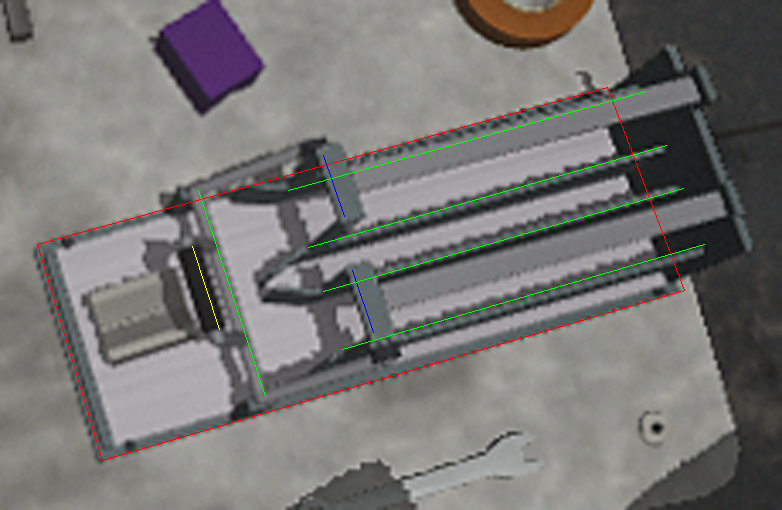

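View pics/ovs.png

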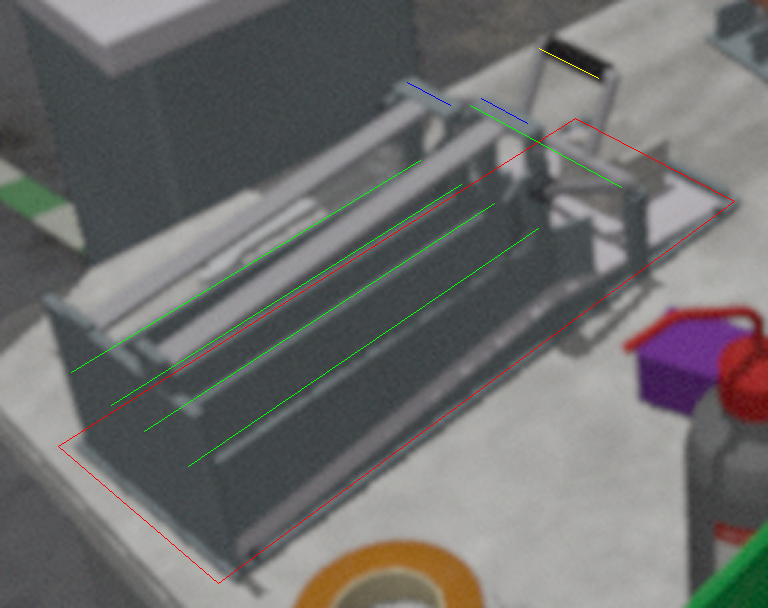

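```bash
sed -i 's/MO=np.array(\[.5302,-.1290,0\])/MO=np.array([.5308,-.1275,0])/' h.py; python3 - <<'E'
from h import *
T=lambda p:[300+(p[0]+.5)/3.4-.5,130+(p[1]+.5)/3.4-.5]
print(w2m(onz("top",[T((318,146)),T((345,225))],.132)).round(1))
print(w2m(onz("top",[T((347,265)),T((380,350))],.116)).round(1))
crop("top","0",325,170,90,80,8)
crop("side","0",200,205,80,90,8)
E
```

```text
[[ 51.8  -2.5 132. ]
 [  8.2  -2.4 132. ]]
[[-10.   -1.8 116. ]
 [-57.1  -3.9 116. ]]
```

View pics/top0_c325.png

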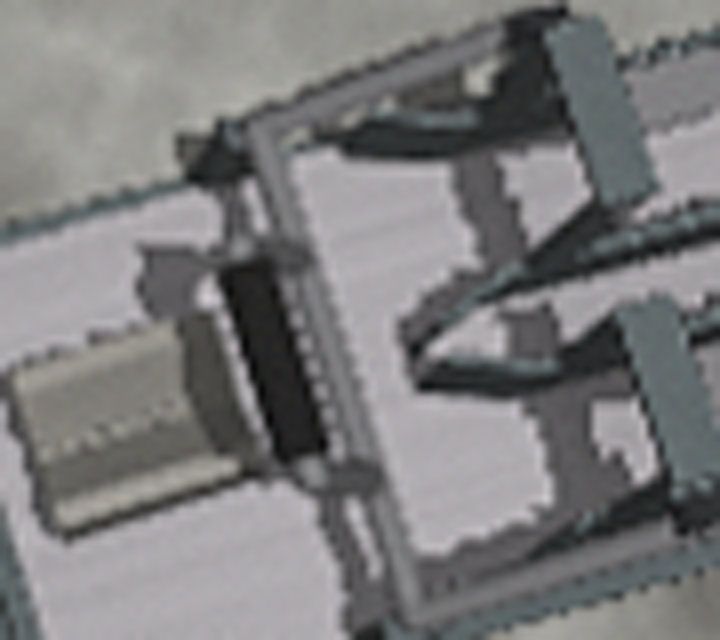

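View pics/side0_c200.png

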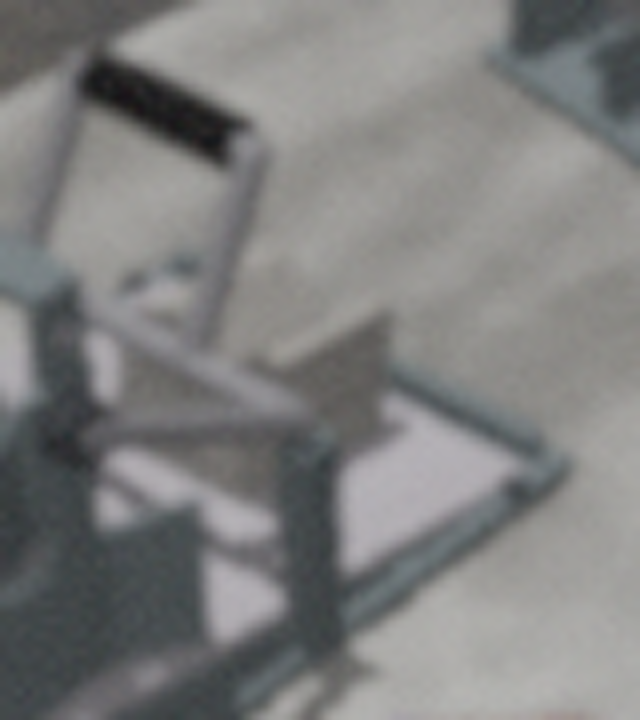

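```bash
python3 - <<'E'
from h import *
im=cv2.imread("pics/top0.png");d=np.load("pics/top0.npy");P=pts("top",d)
hsv=cv2.cvtColor(im,cv2.COLOR_BGR2HSV)
m=((hsv[...,0]<14)&(hsv[...,1]>80)&(P[...,2]>.025)).astype(np.uint8); m[:200]=0;m[:,:130]=0;m[:,290:]=0
m=cv2.morphologyEx(m,cv2.MORPH_OPEN,np.ones((3,3)))
k,l,st,c=cv2.connectedComponentsWithStats(m)
for i in range(1,k):
    if st[i,4]<150: continue
    q=P[l==i]; z=q[:,2]; zt=np.percentile(z,97)
    t=q[z>zt-.012]
    print(st[i],c[i].round(0),"ztop",zt.round(4)); 
    r=cv2.minAreaRect((q[:,:2]*1000).astype(np.float32)); print("  all",np.round(r[0],1),np.round(r[1],1),round(r[2],1))
    r=cv2.minAreaRect((t[:,:2]*1000).astype(np.float32)); print("  top",np.round(r[0],1),np.round(r[1],1),round(r[2],1), t.mean(0).round(4))
crop("side","0",255,145,145,110,5)
T=lambda p:[130+(p[0]+.5)/4.5-.5,190+(p[1]+.5)/4.5-.5]
print(onz("top",[T(p) for p in[(68,148),(603,95),(628,430),(80,475)]],.004).round(4))
E
```

```text
[205 211  51  23 953] [229. 221.] ztop 0.1101
  all [511.3 140.3] [203.5  85.7] 34.3
  top [503.7 140.6] [196.5  62. ] 29.9 [0.5632 0.1752 0.1117]
[150 218  43  21 683] [171. 227.] ztop 0.0933
  all [576.5 286.2] [77.6 27.4] 84.1
  top [576.8 288.3] [57.  27.4] 84.1 [0.5761 0.2865 0.0887]
[207 261  52  20 886] [233. 270.] ztop 0.1103
  all [463.4 165.6] [141.5  58.7] 60.6
  top [457.9 159.3] [128.   48.4] 57.4 [0.4746 0.1852 0.1115]
[152 267  43  19 687] [173. 276.] ztop 0.0931
  all [461.6 221.8] [233.9  41.7] 70.6
  top [459.3 218.1] [225.9  37.4] 69.9 [0.487  0.2943 0.0958]
[[0.6106 0.348  0.004 ]
 [0.5868 0.1096 0.004 ]
 [0.4397 0.1275 0.004 ]
 [0.4673 0.3638 0.004 ]]
```

View pics/side0_c255.png

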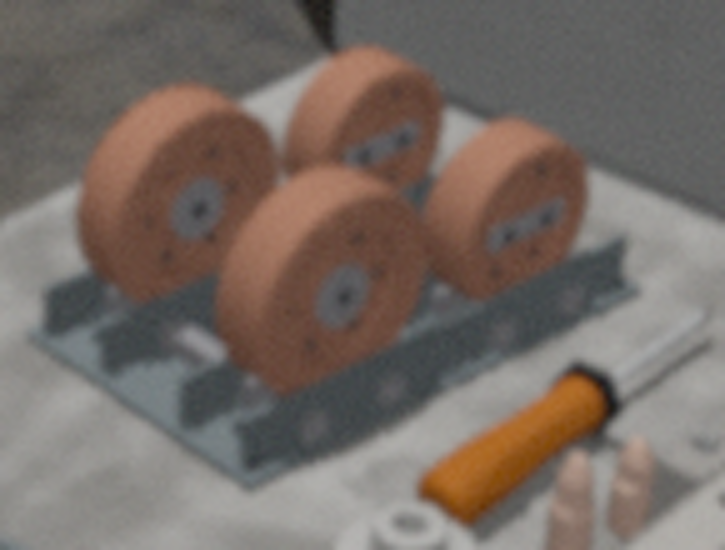

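```bash
cat >> h.py <<'E'
def rel(p,head=None,R=None):
    """target TCP p (m), jaw heading deg (tool y, tool down) or R -> turn deg, shift mm, from measured pose"""
    s=status.sense(); Rc=s["ee_rot"]; pc=s["ee_pos"]
    if R is None:
        a=np.radians(head); y=np.array([np.cos(a),np.sin(a),0]); x=np.array([0,0,-1.]); R=np.stack([x,y,np.cross(x,y)],1)
    rv=cv2.Rodrigues(Rc.T@R)[0][:,0]
    print("turn",np.degrees(rv).round(2),"shift",(Rc.T@(np.array(p)-pc)*1000).round(1))
def st():
    s=status.sense(); y=s["ee_rot"][:,1]; print(f'{s["clock"]:.2f}',s["ee_pos"].round(4),"m",w2m(s["ee_pos"]).round(1),"head",np.degrees(np.arctan2(y[1],y[0])).round(2),"ax",s["ee_rot"][:,0].round(3),"F",s["contact_force"].round(1),"g",round(s["grip_width"]*85.4,1))
E
python3 -c "
from h import *
rel([.5255,-.0537,.2],-85.74)"
```

```text
turn [2.22e+01 1.00e-02 1.10e-01] shift [  31.1 -292.1 -446.5]
```

```bash
python3 -m inch '[[[22.2,0,0],[-20,-292,-446.5],50],[[22.2,0,0],[-20,-292,-446.5],50],[[22.2,0,0],[-20,-292,-446.5],50],[[22.2,0,0],[-20,-292,-446.5],50],[[22.2,0,0],[-20,-292,-446.5],50],[[22.2,0,0],[-20,-292,-446.5],50],[[22.2,0,0],[-20,-292,-446.5],50],[[22.2,0,0],[-20,-292,-446.5],50],[[22.2,0,0],[-20,-292,-446.5],50],[[22.2,0,0],[-20,-292,-446.5],50],[[22.2,0,0],[-20,-292,-446.5],50],[[22.2,0,0],[-20,-292,-446.5],50]]' 60; python3 -c "
from h import *
st();rel([.5255,-.0537,.11],-85.74)"
```

```text
clock: 1.3
ee_pos: [0.5279, -0.0504, 0.2511]
ee_rot: [[0.001, 0.08, -0.997], [0.002, -0.997, -0.08], [-1.0, -0.002, -0.001]]
contact_force: [-0.5, 0.4, -0.2]
grip_width: 0.582
1.30 [ 0.5279 -0.0504  0.2511] m [  2.8  77.1 251.1] head -85.44 ax [ 0.001  0.002 -1.   ] F [-0.5  0.4 -0.2] g 49.7
turn [ 0.3  -0.07  0.1 ] shift [141.    3.4   2.8]
```

```bash
python3 -m inch '[[[0,0,0],[0,0,0],50],[[0,0,0],[0,0,0],50]]'; python3 -c "
from h import *
st();rel([.5255,-.0537,.098],-85.74)"
```

```text
clock: 1.5
ee_pos: [0.5249, -0.0551, 0.2508]
ee_rot: [[-0.002, 0.074, -0.997], [-0.0, -0.997, -0.074], [-1.0, 0.0, 0.002]]
contact_force: [0.0, -0.1, 0.6]
grip_width: 0.586
1.50 [ 0.5249 -0.0551  0.2508] m [ -0.5  72.6 250.8] head -85.77 ax [-0.002 -0.    -1.   ] F [ 0.  -0.1  0.6] g 50.0
turn [-0.03  0.09 -0.02] shift [152.8  -1.4  -0.9]
```

```bash
python3 -m inch '[[[0,0,0],[50,-1.4,-0.9],50],[[0,0,0],[100,-1.4,-0.9],50],[[0,0,0],[135,-1.4,-0.9],50],[[0,0,0],[153,-1.4,-0.9],50],[[0,0,0],[153,-1.4,-0.9],50],[[0,0,0],[153,-1.4,-0.9],50]]'; python3 -c "
from h import *
st();snap('1');crop('top','1',300,130,160,120,4.5);crop('side','1',150,160,160,120,4.5)"
```

```text
clock: 2.1
ee_pos: [0.5263, -0.0542, 0.0985]
ee_rot: [[-0.0, 0.072, -0.997], [-0.0, -0.997, -0.072], [-1.0, 0.0, 0.0]]
contact_force: [1.0, 0.4, 0.9]
grip_width: 0.584
2.10 [ 0.5263 -0.0542  0.0985] m [ 1.  73.4 98.5] head -85.85 ax [-0. -0. -1.] F [1.  0.4 0.9] g 49.9
```

View pics/side1_c150.png

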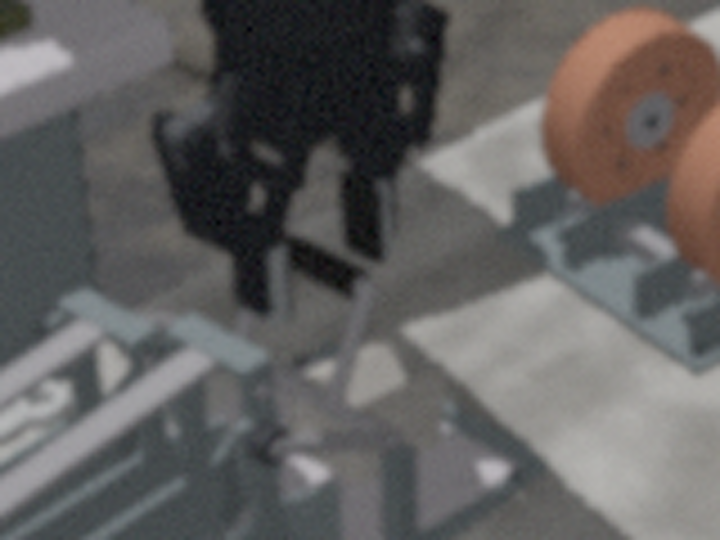

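View pics/top1_c300.png

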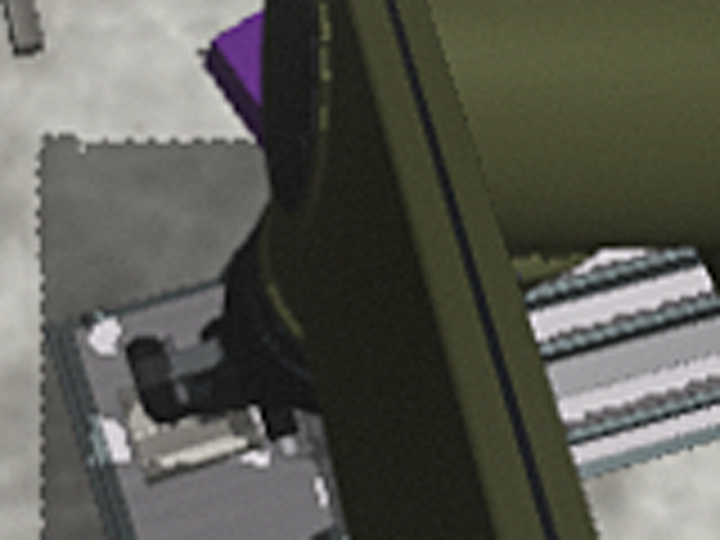

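Side view: handle at (325,265) lies between the two pads (255,270) and (370,220). Close with 40 N.

```bash
python3 -m inch '[[[0,0,0],[0,0,0],10],[[0,0,0],[0,0,0],5],[[0,0,0],[0,0,0],5],[[0,0,0],[0,0,0],5],[[0,0,0],[0,0,0],5],[[0,0,0],[0,0,0],5]]' 30; python3 -c "
from h import *
st()
h=np.array([-12,100]);
for c in (0,1):
  for k in range(0,13):
    a=np.radians(6.7+k*12.2); print(k, (86*(np.array([np.cos(a)-np.cos(np.radians(6.7)),np.sin(a)-np.sin(np.radians(6.7))]))).round(1),end=' ')
  break
"
```

```text
clock: 2.8
ee_pos: [0.5272, -0.0514, 0.0996]
ee_rot: [[0.002, 0.074, -0.997], [0.002, -0.997, -0.074], [-1.0, -0.002, -0.002]]
contact_force: [-1.1, 5.4, 4.9]
grip_width: 0.149
2.80 [ 0.5272 -0.0514  0.0996] m [ 2.1 76.2 99.6] head -85.77 ax [ 0.002  0.002 -1.   ] F [-1.1  5.4  4.9] g 12.7
0 [0. 0.] 1 [-4.  17.8] 2 [-11.8  34.4] 3 [-22.8  48.9] 4 [-36.7  60.8] 5 [-52.8  69.5] 6 [-70.3  74.6] 7 [-88.6  75.9] 8 [-106.7   73.3] 9 [-123.8   66.9] 10 [-139.2   57.1] 11 [-152.2   44.2] 12 [-162.1   28.9]
```

```bash
python3 -m inch '[[[0,0,0],[-9,1.5,0],5],[[0,0,0],[-17.8,4,0],5],[[0,0,0],[-26.3,7.3,0],5],[[0,0,0],[-34.4,11.8,0],5],[[0,0,0],[-42,17,0],5],[[0,0,0],[-48.9,22.8,0],5],[[0,0,0],[-55.2,29.5,0],5],[[0,0,0],[-60.8,36.7,0],5],[[0,0,0],[-65.5,44.5,0],5],[[0,0,0],[-69.5,52.8,0],5],[[0,0,0],[-72.5,61.4,0],5],[[0,0,0],[-74.6,70.3,0],5]]'; python3 -c "
from h import *
st()"
```

```text
clock: 4.0
ee_pos: [0.5325, -0.1207, 0.1757]
ee_rot: [[0.003, 0.075, -0.997], [0.003, -0.997, -0.075], [-1.0, -0.003, -0.004]]
contact_force: [-0.8, 5.2, 7.6]
grip_width: 0.147
4.00 [ 0.5325 -0.1207  0.1757] m [  2.2   6.6 175.7] head -85.71 ax [ 0.003  0.003 -1.   ] F [-0.8  5.2  7.6] g 12.5
```

```bash
python3 -m inch '[[[0,0,0],[-1,9.2,0],5],[[0,0,0],[-1.3,18.3,0],5],[[0,0,0],[-0.5,27.4,0],5],[[0,0,0],[1.3,36.4,0],5],[[0,0,0],[4,45,0],5],[[0,0,0],[7.7,53.5,0],5],[[0,0,0],[12.3,61.5,0],5],[[0,0,0],[17.5,68.9,0],5],[[0,0,0],[23.6,75.7,0],5],[[0,0,0],[30.4,81.9,0],5],[[0,0,0],[36,86,0],5],[[0,0,0],[36,86,0],5]]'; python3 -c "
from h import *
st()"
```

```text
clock: 5.2
ee_pos: [0.5385, -0.2095, 0.1358]
ee_rot: [[-0.0, 0.074, -0.997], [-0.0, -0.997, -0.074], [-1.0, 0.0, 0.0]]
contact_force: [3.7, 1.7, 0.2]
grip_width: 0.146
5.20 [ 0.5385 -0.2095  0.1358] m [  1.6 -82.4 135.8] head -85.77 ax [-0. -0. -1.] F [3.7 1.7 0.2] g 12.5
```

Open, then rise.

```bash
python3 -m inch '[[[0,0,0],[4,1,0],20],[[0,0,0],[5,1,0],30],[[0,0,0],[5,1,0],40],[[0,0,0],[-20,1,0],40],[[0,0,0],[-60,1,0],40],[[0,0,0],[-100,1,0],40],[[0,0,0],[-120,1,0],40]]'; python3 -c "
from h import *
st();snap('2');crop('top','2',300,130,230,150,3.4);crop('side','2',40,140,260,200,3)"
```

```text
clock: 5.9
ee_pos: [0.5392, -0.2106, 0.2607]
ee_rot: [[0.004, 0.074, -0.997], [-0.003, -0.997, -0.074], [-1.0, 0.003, -0.004]]
contact_force: [-0.3, -0.4, -0.6]
grip_width: 0.467
5.90 [ 0.5392 -0.2106  0.2607] m [  2.2 -83.5 260.7] head -85.73 ax [ 0.004 -0.003 -1.   ] F [-0.3 -0.4 -0.6] g 39.9
```

View pics/side2_c40.png

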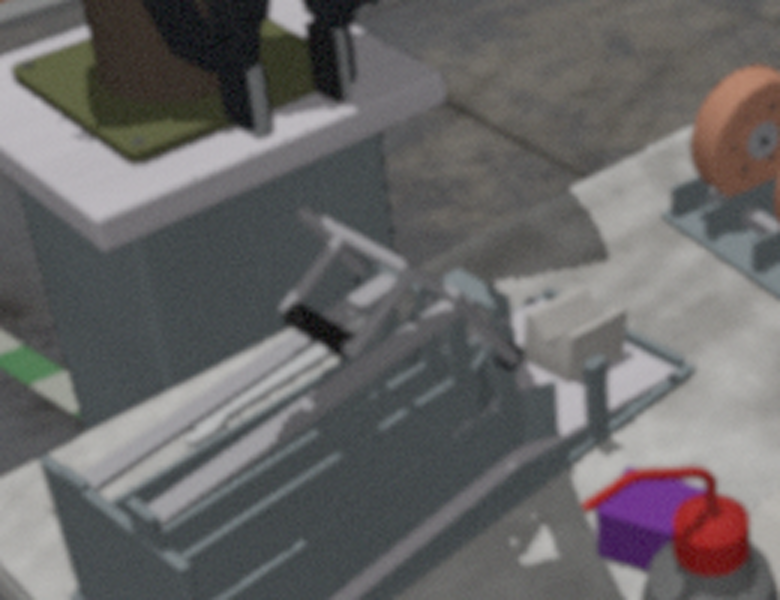

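View pics/top2_c300.png

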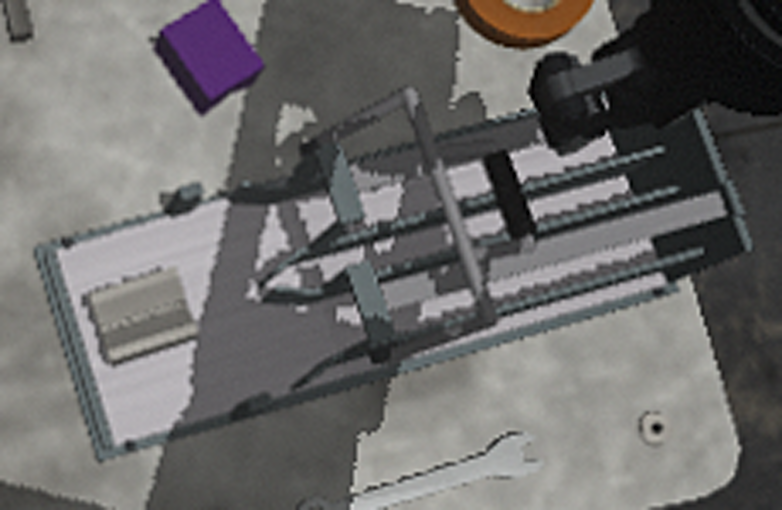

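```bash
python3 - <<'E'
from h import *
T=lambda p:[300+(p[0]+.5)/3.4-.5,130+(p[1]+.5)/3.4-.5]
q=onz("top",[T(p) for p in((83,293),(177,267),(197,333),(110,363))],.044)
print(w2m(q).round(1)); print(q.mean(0))
P=pts("top",np.load("pics/top2.npy"));print(P[218-10:218+10:4,340].round(4))
st()
rel([q.mean(0)[0],q.mean(0)[1],.2],4.26)
E
```

```text
[[ 24.4 124.5  44. ]
 [ 24.2  68.8  44. ]
 [-14.9  69.4  44. ]
 [-17.8 121.5  44. ]]
[ 0.52759707 -0.03144457  0.044     ]
[[ 0.5602 -0.0407  0.0121]
 [ 0.5464 -0.0326  0.0477]
 [ 0.5399 -0.0321  0.0407]
 [ 0.5333 -0.0315  0.0339]
 [ 0.5257 -0.0297  0.0337]]
6.00 [ 0.5399 -0.2109  0.2608] m [  2.9 -83.8 260.8] head -85.73 ax [ 0.006 -0.004 -1.   ] F [-0.6 -1.   0.1] g 40.3
turn [-8.999e+01 -8.000e-02 -4.700e-01] shift [  60.1 -180.1   -0.7]
```

```bash
python3 - <<'E'
from h import *
print(onz("top",[(300,190),(310,180),(305,135),(268,155),(242,180),(362,146),(300,325),(300,300),(270,215)],0).round(3))
E
python3 -m inch '[[[-90,0,0],[60,-180,0],65],[[-90,0,0],[60,-180,0],65],[[-90,0,0],[60,-180,0],65],[[-90,0,0],[60,-180,0],65],[[-90,0,0],[60,-180,0],65],[[-90,0,0],[60,-180,0],65],[[-90,0,0],[60,-180,0],65],[[-90,0,0],[60,-180,0],65],[[-90,0,0],[60,-180,0],65],[[-90,0,0],[60,-180,0],65],[[-90,0,0],[60,-180,0],65],[[-90,0,0],[60,-180,0],65]]' ; python3 -c "
from h import *
st();snap('3');crop('top','3',300,130,230,150,3.4);crop('side','3',180,160,130,110,5);rel([.5276,-.0314,.018],5.5)"
```

```text
[[ 0.615  0.029  0.   ]
 [ 0.632  0.004  0.   ]
 [ 0.729 -0.006  0.   ]
 [ 0.701  0.078  0.   ]
 [ 0.659  0.14   0.   ]
 [ 0.682 -0.118  0.   ]
 [ 0.353  0.084  0.   ]
 [ 0.4    0.074  0.   ]
 [ 0.576  0.099  0.   ]]
clock: 7.2
ee_pos: [0.5235, -0.0303, 0.1954]
ee_rot: [[-0.003, 0.997, 0.074], [-0.0, 0.074, -0.997], [-1.0, -0.003, -0.0]]
contact_force: [0.2, 0.3, 0.9]
grip_width: 0.763
7.20 [ 0.5235 -0.0303  0.1954] m [-1.000e-01  9.740e+01  1.954e+02] head 4.27 ax [-0.003 -0.    -1.   ] F [0.2 0.3 0.9] g 65.1
turn [-1.34 -0.01  0.13] shift [177.8   4.    1.4]
```

View pics/side3_c180.png

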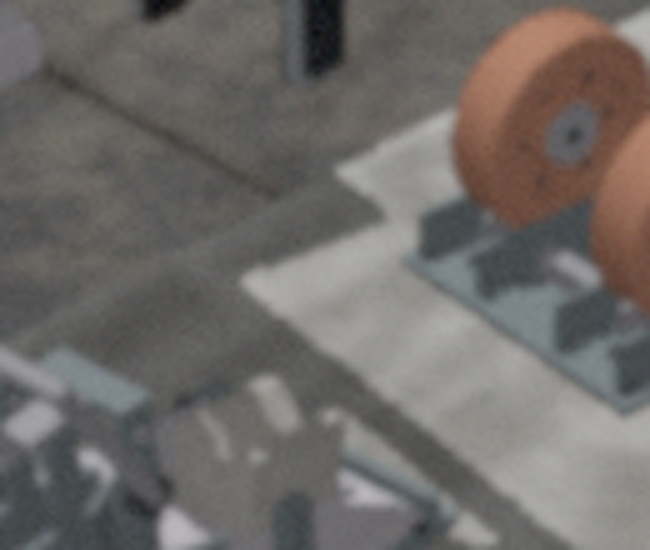

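Block still where it was. Descend and grip.

```bash
python3 -m inch '[[[-1.5,0,0],[45,3.5,1],65],[[-1.5,0,0],[90,3.5,1],65],[[-1.5,0,0],[130,3.5,1],65],[[-1.5,0,0],[160,3.5,1],65],[[-1.5,0,0],[176,3.5,1],65],[[-1.5,0,0],[176,3.5,1],65],[[-1.5,0,0],[176,3.5,1],30],[[-1.5,0,0],[176,3.5,1],30],[[-1.5,0,0],[176,3.5,1],30],[[-1.5,0,0],[176,3.5,1],30],[[-1.5,0,0],[176,3.5,1],30],[[-1.5,0,0],[176,3.5,1],30]]' 60; python3 -c "
from h import *
st()"
```

```text
clock: 8.5
ee_pos: [0.5293, -0.0312, 0.0221]
ee_rot: [[0.002, 0.995, 0.1], [-0.0, 0.1, -0.995], [-1.0, 0.002, 0.001]]
contact_force: [0.1, -0.7, 6.8]
grip_width: 0.457
8.50 [ 0.5293 -0.0312  0.0221] m [ 5.7 96.2 22.1] head 5.75 ax [ 0.002 -0.    -1.   ] F [ 0.1 -0.7  6.8] g 39.0
```

```bash
python3 -m inch '[[[0,0,0],[-25,0,0],30],[[0,0,0],[-50,0,0],30],[[0,0,0],[-50,0,0],30]]' 80; python3 -c "
from h import *
st()
Rc=status.sense()['ee_rot']
a=np.radians(4.26);y=np.array([np.cos(a),np.sin(a),0]);x=np.array([0,0,-1.]);R=np.stack([x,y,np.cross(x,y)],1)@cv2.Rodrigues(np.array([0,np.radians(8.4),0]))[0]
print(R.round(2)); rel([.425,.062,.07],R=R); rel([.425,.062,.0135],R=R)"
```

```text
clock: 8.8
ee_pos: [0.5308, -0.0314, 0.0735]
ee_rot: [[0.006, 0.995, 0.1], [-0.001, 0.1, -0.995], [-1.0, 0.006, 0.001]]
contact_force: [0.5, -0.3, -3.6]
grip_width: 0.45
8.80 [ 0.5308 -0.0314  0.0735] m [ 7.2 95.9 73.5] head 5.76 ax [ 0.006 -0.001 -1.   ] F [ 0.5 -0.3 -3.6] g 38.5
[[-0.01  1.    0.07]
 [ 0.15  0.07 -0.99]
 [-0.99  0.   -0.15]]
turn [ 1.52  8.48 -0.24] shift [   2.8  -96.  -103.5]
turn [ 1.52  8.48 -0.24] shift [  59.3  -96.3 -103.6]
```

```bash
python3 -m inch '[[[0,0,0],[0,-32,-34],30],[[0.5,4,0],[0,-64,-69],30],[[1.5,8.4,0],[2,-96,-103.5],30],[[1.5,8.4,0],[2,-96,-103.5],30],[[1.5,8.4,0],[25,-96,-103.5],30],[[1.5,8.4,0],[45,-96,-103.5],30],[[1.5,8.4,0],[54,-96,-103.5],30],[[1.5,8.4,0],[54,-96,-103.5],30]]'; python3 -c "
from h import *
st()"
```

```text
clock: 9.6
ee_pos: [0.4212, 0.0622, 0.0154]
ee_rot: [[-0.017, 0.997, 0.073], [0.146, 0.074, -0.987], [-0.989, -0.006, -0.146]]
contact_force: [-0.0, 0.3, -3.5]
grip_width: 0.448
9.60 [0.4212 0.0622 0.0154] m [-95.2 197.4  15.4] head 4.26 ax [-0.017  0.146 -0.989] F [-0.   0.3 -3.5] g 38.2
```

```bash
python3 -m inch '[[[0,0,0],[3,0,-0.5],30],[[0,0,0],[6,0,-0.8],30],[[0,0,0],[6,0,-0.8],30]]'; python3 -c "
from h import *
st()"
```

```text
clock: 9.9
ee_pos: [0.4229, 0.064, 0.0114]
ee_rot: [[-0.012, 0.997, 0.073], [0.145, 0.074, -0.987], [-0.989, -0.001, -0.146]]
contact_force: [0.5, -0.3, -2.7]
grip_width: 0.454
9.90 [0.4229 0.064  0.0114] m [-93.4 198.9  11.4] head 4.27 ax [-0.012  0.145 -0.989] F [ 0.5 -0.3 -2.7] g 38.8
```

```bash
python3 -m inch '[[[0,0,0],[2,0,-0.3],30],[[0,0,0],[4,0,-0.6],30],[[0,0,0],[4,0,-0.6],30]]'; python3 -c "
from h import *
st()"
```

```text
clock: 10.2
ee_pos: [0.423, 0.0641, 0.0111]
ee_rot: [[-0.009, 0.997, 0.075], [0.145, 0.076, -0.987], [-0.989, 0.002, -0.145]]
contact_force: [-9.4, -12.8, 47.1]
grip_width: 0.45
10.20 [0.423  0.0641 0.0111] m [-93.3 199.   11.1] head 4.33 ax [-0.009  0.145 -0.989] F [ -9.4 -12.8  47.1] g 38.4
```

```bash
python3 -m inch '[[[0,0,0],[-3,0,0.4],40],[[0,0,0],[-3,0,0.4],60],[[0,0,0],[-3,0,0.4],60],[[0,0,0],[-40,0,6],60],[[0,0,0],[-85,0,12],60],[[0,0,0],[-130,0,20],60],[[0,0,0],[-170,0,25],60]]' 80; python3 -c "
from h import *
st();snap('4');crop('top','4',250,130,230,170,3.4)
rel([.5640,.1758,.22],-6.3)"
```

```text
clock: 10.9
ee_pos: [0.4264, 0.0153, 0.1733]
ee_rot: [[-0.013, 0.997, 0.073], [0.145, 0.074, -0.987], [-0.989, -0.002, -0.146]]
contact_force: [0.2, 0.4, 0.4]
grip_width: 0.702
10.90 [0.4264 0.0153 0.1733] m [-93.5 150.1 173.3] head 4.27 ax [-0.013  0.145 -0.989] F [0.2 0.4 0.4] g 59.9
turn [10.52 -8.26  0.26] shift [ -20.4  145.2 -155.9]
```

View pics/top4.png

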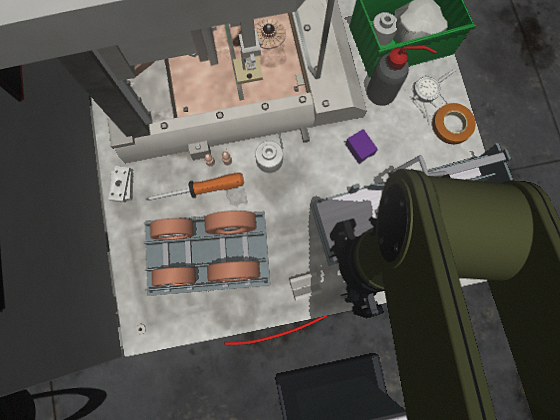

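```bash
python3 -m inch '[[[5,-4,0],[-20,40,-30],60],[[10.5,-8.3,0.3],[-20,80,-70],60],[[10.5,-8.3,0.3],[-20,120,-110],60],[[10.5,-8.3,0.3],[-20,145,-156],60],[[10.5,-8.3,0.3],[-20,145,-156],60],[[10.5,-8.3,0.3],[-20,145,-156],60]]'; python3 -c "
from h import *
st();snap('5');crop('top','5',130,160,180,140,4);crop('side','5',230,120,180,140,4)
rel([.5640,.1758,.066],-6.3)"
```

```text
clock: 11.6
ee_pos: [0.5624, 0.1823, 0.2128]
ee_rot: [[-0.009, 0.995, -0.104], [0.004, -0.104, -0.995], [-1.0, -0.009, -0.003]]
contact_force: [-0.7, -0.7, 0.2]
grip_width: 0.7
11.60 [0.5624 0.1823 0.2128] m [ 54.6 306.6 212.8] head -5.96 ax [-0.009  0.004 -1.   ] F [-0.7 -0.7  0.2] g 59.8
turn [0.21 0.07 0.77] shift [146.    7.2   1.8]
```

View pics/side5_c230.png

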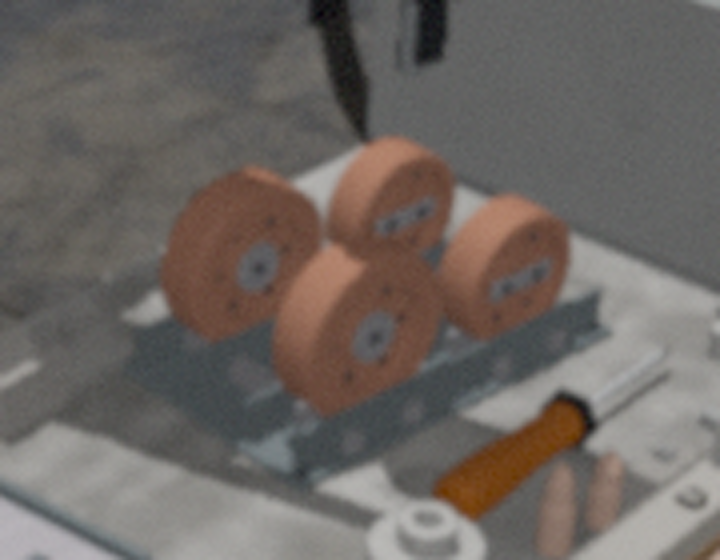

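```bash
python3 -c "
from h import *
st();rel([.5640,.1758,.066],-6.3)"
```

```text
11.70 [0.559  0.1783 0.212 ] m [ 50.8 302.9 212. ] head -6.09 ax [-0.013  0.    -1.   ] F [-0.6 -0.4 -0. ] g 59.5
turn [0.21 0.07 0.77] shift [146.    7.2   1.8]
```

```bash
python3 -m inch '[[[0.2,0,0.8],[40,7,2],60],[[0.2,0,0.8],[80,7,2],60],[[0.2,0,0.8],[80,7,2],60]]'; python3 -c "
from h import *
st();rel([.5640,.1758,.066],-6.3);snap('6');crop('side','6',260,120,140,110,5)"
```

```text
clock: 12.0
ee_pos: [0.5594, 0.1722, 0.1281]
ee_rot: [[-0.01, 0.994, -0.113], [-0.004, -0.113, -0.994], [-1.0, -0.01, 0.005]]
contact_force: [-1.0, -0.2, -0.5]
grip_width: 0.704
12.00 [0.5594 0.1722 0.1281] m [ 50.8 296.8 128.1] head -6.49 ax [-0.01  -0.004 -1.   ] F [-1.  -0.2 -0.5] g 60.1
turn [-0.19  0.28  0.56] shift [62.   4.8 -4.4]
```

View pics/side6_c260.png

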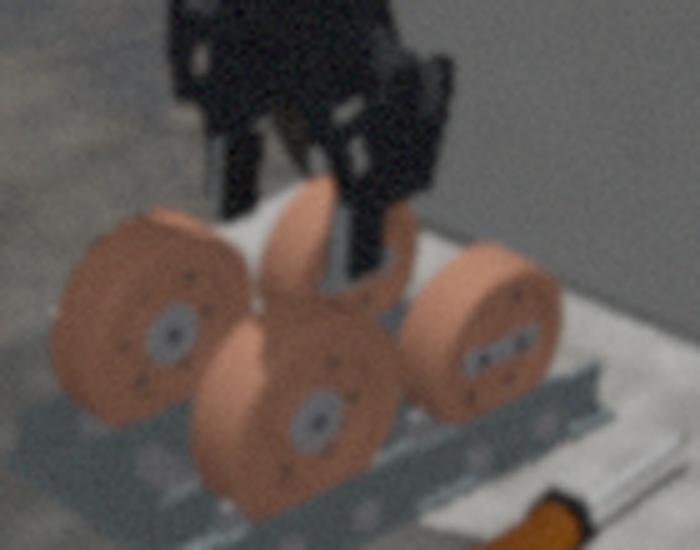

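View pics/top6.png

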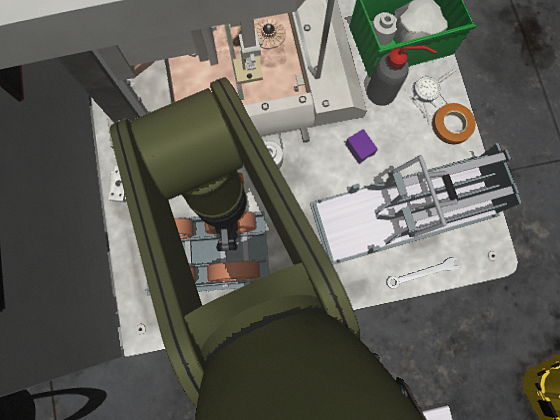

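```bash
for i in 1 2 3; do python3 -m inch '[[[0,0,0],[0,0,0],60]]' >/dev/null; python3 -c "
from h import *
st();print(status.sense()['qpos'].round(4))"; done
```

```text
12.20 [0.5667 0.1745 0.1357] m [ 58.2 298.5 135.7] head -6.47 ax [ 0.006  0.    -1.   ] F [-0.5  0.7  0.7] g 59.9
[ 2.2810e-01  4.1340e-01  1.6008e+00 -1.2000e-03  1.1213e+00  3.4150e-01]
12.30 [0.5672 0.1749 0.1362] m [ 58.7 298.8 136.2] head -6.45 ax [ 0.008  0.001 -1.   ] F [ 0.4 -0.1 -0.2] g 59.7
[ 2.2860e-01  4.1290e-01  1.6002e+00 -1.2000e-03  1.1208e+00  3.4160e-01]
12.40 [0.5668 0.175  0.1358] m [ 58.4 299.  135.8] head -6.43 ax [ 0.007  0.001 -1.   ] F [ 0.  -0.4  0.1] g 60.2
[ 2.2890e-01  4.1320e-01  1.6007e+00 -1.2000e-03  1.1206e+00  3.4160e-01]
```

```bash
python3 -c "
from h import *
rel([.5640,.1758,.066],-6.3)"
```

```text
turn [-0.13 -0.08 -0.4 ] shift [69.8 -3.4 -0.4]
```

```bash
python3 -m inch '[[[0,0,-0.4],[20,-3.4,-0.4],60],[[0,0,-0.4],[40,-3.4,-0.4],60],[[0,0,-0.4],[60,-3.4,-0.4],60],[[0,0,-0.4],[70,-3.4,-0.4],60],[[0,0,-0.4],[70,-3.4,-0.4],60],[[0,0,-0.4],[70,-3.4,-0.4],60],[[0,0,-0.4],[70,-3.4,-0.4],60]]'; python3 -c "
from h import *
st();rel([.5640,.1758,.066],-6.3)
viewer
im,d=viewer.snapshot('side');cv2.imwrite('pics/side7.png',im);crop('side','7',260,120,140,110,5)"
```

```text
clock: 13.1
ee_pos: [0.5637, 0.1759, 0.0652]
ee_rot: [[-0.001, 0.994, -0.112], [0.001, -0.112, -0.994], [-1.0, -0.001, -0.001]]
contact_force: [0.8, 0.8, 0.8]
grip_width: 0.703
13.10 [0.5637 0.1759 0.0652] m [ 55.3 300.1  65.2] head -6.42 ax [-0.001  0.001 -1.   ] F [0.8 0.8 0.8] g 60.0
turn [-0.12 -0.06  0.05] shift [-0.8  0.3  0. ]
```

View pics/side7_c260.png

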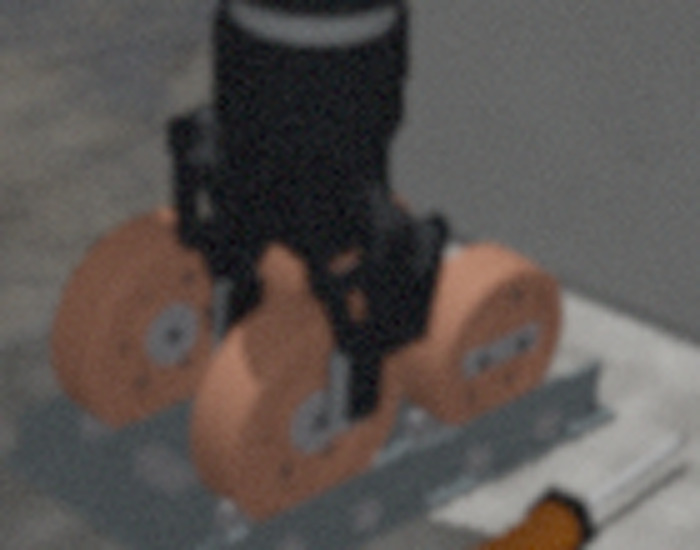

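```bash
python3 -m inch '[[[0,0,0],[0,0,0],35],[[0,0,0],[0,0,0],20],[[0,0,0],[0,0,0],20],[[0,0,0],[0,0,0],20],[[0,0,0],[0,0,0],20],[[0,0,0],[0,0,0],20]]' 90; python3 -c "
from h import *
st()"
```

```text
clock: 13.75
ee_pos: [0.5629, 0.1757, 0.0646]
ee_rot: [[-0.002, 0.994, -0.112], [0.001, -0.112, -0.994], [-1.0, -0.002, -0.001]]
contact_force: [-1.3, -0.4, 5.8]
grip_width: 0.316
13.75 [0.5629 0.1757 0.0646] m [ 54.5 300.   64.6] head -6.42 ax [-0.002  0.001 -1.   ] F [-1.3 -0.4  5.8] g 27.0
```

```bash
python3 -m inch '[[[0,0,0],[-12,0,0],20],[[0,0,0],[-25,0,0],20],[[0,0,0],[-38,0,0],20],[[0,0,0],[-38,0,0],20],[[0,0,0],[-38,0,0],20]]'; python3 -c "
from h import *
st();print(m2w([30,106,0]));rel(list(m2w([30,106,0])[:2])+[.100],4.26)
im,d=viewer.snapshot('side');cv2.imwrite('pics/side8.png',im);crop('side','8',260,120,140,110,5)"
```

```text
clock: 14.25
ee_pos: [0.563, 0.1756, 0.1025]
ee_rot: [[-0.002, 0.994, -0.112], [0.001, -0.112, -0.994], [-1.0, -0.002, -0.001]]
contact_force: [-1.4, -0.5, -6.1]
grip_width: 0.316
14.25 [0.563  0.1756 0.1025] m [ 54.6 299.9 102.5] head -6.42 ax [-0.002  0.001 -1.   ] F [-1.4 -0.5 -6.1] g 26.9
[ 0.55284317 -0.01956438  0.        ]
turn [-10.68  -0.04   0.12] shift [  2.4  11.7 195.1]
```

View pics/side8_c260.png

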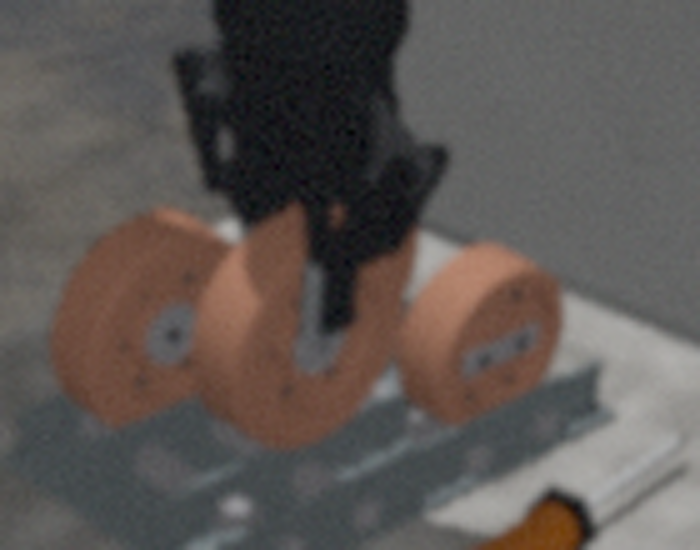

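```bash
python3 -m inch '[[[0,0,0],[2,1,15],20],[[-1,0,0],[2,2,35],20],[[-3,0,0],[2,3.5,57],20],[[-5,0,0],[2,5,80],20],[[-7,0,0],[2,6,103],20],[[-9,0,0],[2,7.5,126],20],[[-10.7,0,0],[2,9,149],20],[[-10.7,0,0],[2,10,172],20],[[-10.7,0,0],[2,11.5,188],20],[[-10.7,0,0],[2,11.7,195],20],[[-10.7,0,0],[2,11.7,195],20],[[-10.7,0,0],[2,11.7,195],20]]'; python3 -c "
from h import *
st();rel(list(m2w([30,106,0])[:2])+[.061],4.26)
snap('9');crop('side','9',190,150,160,120,5);crop('top','9',290,130,150,130,5)"
```

```text
clock: 15.5
ee_pos: [0.5524, -0.019, 0.0997]
ee_rot: [[-0.003, 0.997, 0.074], [0.001, 0.074, -0.997], [-1.0, -0.003, -0.002]]
contact_force: [-0.2, 0.4, -5.7]
grip_width: 0.316
15.50 [ 0.5524 -0.019   0.0997] m [ 29.6 106.6  99.7] head 4.26 ax [-0.003  0.001 -1.   ] F [-0.2  0.4 -5.7] g 27.0
turn [-0.   -0.09  0.19] shift [38.7  0.5  0.6]
```

View pics/side9_c190.png

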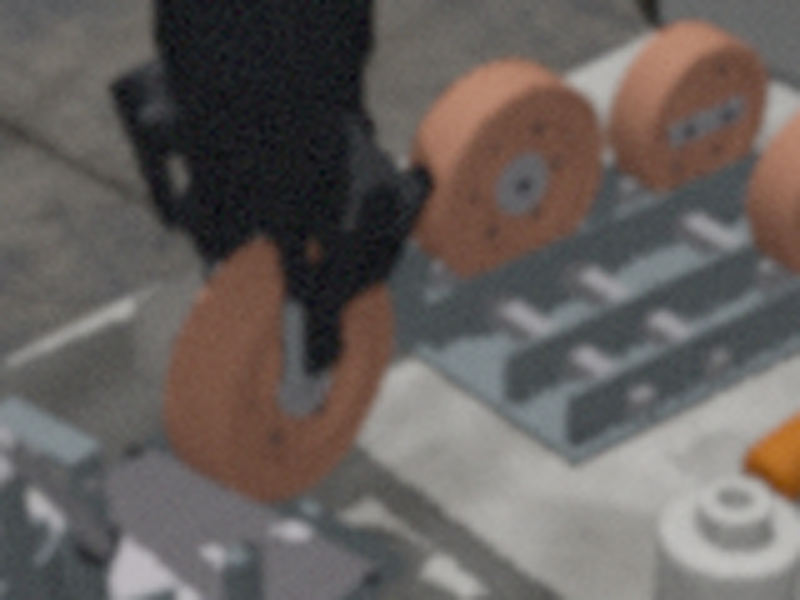

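View pics/top9_c290.png

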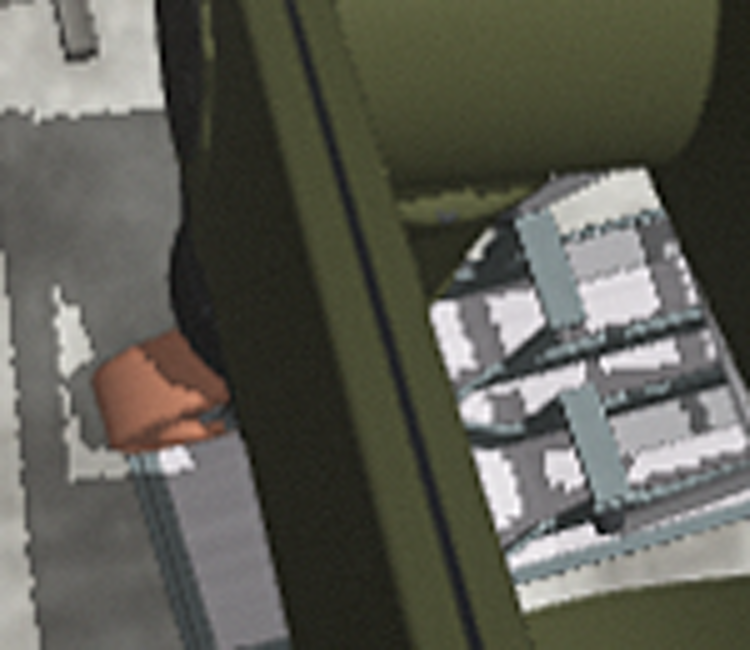

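```bash
python3 - <<'E'
from h import *
for y in (100,103,106,109): print(y,((proj("side",m2w([43.6,y,96.1]))-[190,150]+.5)*5).round(0))
E
```

```text
100 [[285. 392.]]
103 [[291. 389.]]
106 [[297. 385.]]
109 [[302. 381.]]
```

```bash
python3 -m inch '[[[0,0,0],[10,0.5,1],20],[[0,0,0],[22,0.5,1.5],20],[[0,0,0],[31,0.5,1.5],20],[[0,0,0],[34,0.5,1.5],20],[[0,0,0],[34,0.5,1.5],20],[[0,0,0],[34,0.5,1.5],20]]'; python3 -c "
from h import *
st()"
```

```text
clock: 16.2
ee_pos: [0.5532, -0.0209, 0.0658]
ee_rot: [[-0.003, 0.997, 0.075], [0.001, 0.075, -0.997], [-1.0, -0.003, -0.001]]
contact_force: [0.0, -0.1, -5.5]
grip_width: 0.319
16.20 [ 0.5532 -0.0209  0.0658] m [ 30.3 104.6  65.8] head 4.28 ax [-0.003  0.001 -1.   ] F [ 0.  -0.1 -5.5] g 27.3
```

```bash
python3 -m inch '[[[0,0,0],[1.5,0,0],20],[[0,0,0],[3,0,0],20],[[0,0,0],[3,0,0],20]]'; python3 -c "
from h import *
st()"
```

```text
clock: 16.5
ee_pos: [0.5531, -0.021, 0.063]
ee_rot: [[-0.003, 0.997, 0.075], [0.001, 0.075, -0.997], [-1.0, -0.003, -0.001]]
contact_force: [-0.3, 0.6, -6.1]
grip_width: 0.313
16.50 [ 0.5531 -0.021   0.063 ] m [ 30.1 104.6  63. ] head 4.27 ax [-0.003  0.001 -1.   ] F [-0.3  0.6 -6.1] g 26.7
```

```bash
python3 -m inch '[[[0,0,0],[1,0,0],20],[[0,0,0],[2,0,0],20],[[0,0,0],[2,0,0],20]]'; python3 -c "
from h import *
st()"
```

```text
clock: 16.8
ee_pos: [0.5533, -0.021, 0.0618]
ee_rot: [[-0.002, 0.997, 0.075], [0.0, 0.075, -0.997], [-1.0, -0.002, -0.001]]
contact_force: [-2.0, 0.9, 3.5]
grip_width: 0.315
16.80 [ 0.5533 -0.021   0.0618] m [ 30.4 104.5  61.8] head 4.28 ax [-0.002  0.    -1.   ] F [-2.   0.9  3.5] g 26.9
```

```bash
python3 -m inch '[[[0,0,0],[0,0,0],34],[[0,0,0],[0,0,0],40],[[0,0,0],[0,0,0],48],[[0,0,0],[0,0,0],52],[[0,0,0],[0,0,0],52],[[0,0,0],[-15,0,0],52],[[0,0,0],[-40,0,0],52],[[0,0,0],[-80,0,0],52],[[0,0,0],[-120,0,0],52],[[0,0,0],[-140,0,0],52],[[0,0,0],[-140,0,0],52]]'; python3 -c "
from h import *
st()
a=np.radians(4.26-90);y=np.array([np.cos(a),np.sin(a),0]);x=np.array([0,0,-1.]);R=np.stack([x,y,np.cross(x,y)],1)@cv2.Rodrigues(np.array([0,0,np.radians(15)]))[0]
print(R.round(2)); p=m2w([30,190,0]); rel([p[0],p[1],.19],R=R)
snap('10');crop('side','10',190,150,160,120,5)"
```

```text
clock: 17.9
ee_pos: [0.5561, -0.0213, 0.2046]
ee_rot: [[0.005, 0.997, 0.075], [-0.0, 0.075, -0.997], [-1.0, 0.005, 0.001]]
contact_force: [-0.0, -0.1, -1.2]
grip_width: 0.61
17.90 [ 0.5561 -0.0213  0.2046] m [ 33.1 104.1 204.6] head 4.28 ax [ 0.005 -0.    -1.   ] F [-0.  -0.1 -1.2] g 52.1
[[ 0.02  0.07 -1.  ]
 [-0.26 -0.96 -0.07]
 [-0.97  0.26  0.  ]]
turn [ 89.43 -11.96  11.52] shift [ 14.6  -3.1 -86. ]
```

View pics/side10_c190.png

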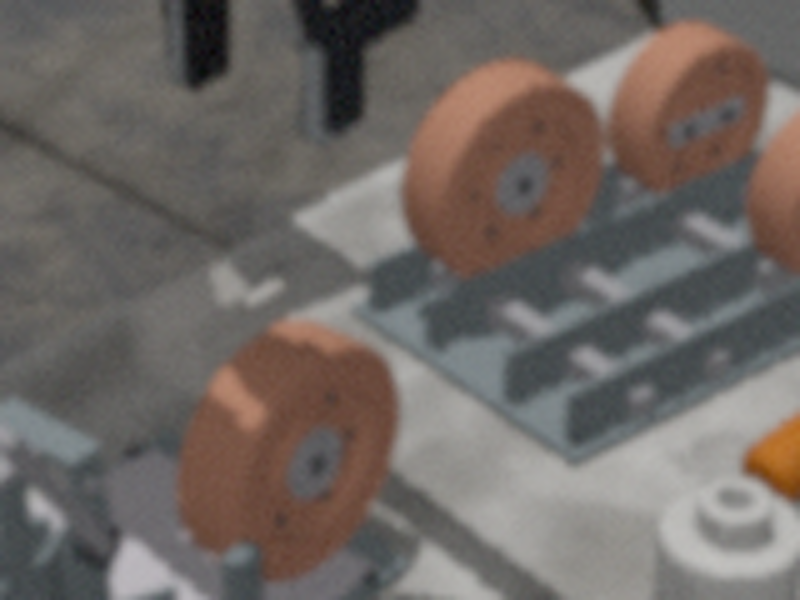

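```bash
python3 -m inch '[[[89.4,-12,11.5],[14,-3,-86],0],[[89.4,-12,11.5],[14,-3,-86],0],[[89.4,-12,11.5],[14,-3,-86],0],[[89.4,-12,11.5],[14,-3,-86],0],[[89.4,-12,11.5],[14,-3,-86],0],[[89.4,-12,11.5],[14,-3,-86],0],[[89.4,-12,11.5],[14,-3,-86],0],[[89.4,-12,11.5],[14,-3,-86],0],[[89.4,-12,11.5],[14,-3,-86],0],[[89.4,-12,11.5],[14,-3,-86],0],[[89.4,-12,11.5],[14,-3,-86],0],[[89.4,-12,11.5],[14,-3,-86],0]]'; python3 -m inch '[[[0,0,0],[0,0,0],0],[[0,0,0],[0,0,0],0],[[0,0,0],[0,0,0],0]]' >/dev/null; python3 -c "
from h import *
st()
a=np.radians(4.26-90);y=np.array([np.cos(a),np.sin(a),0]);x=np.array([0,0,-1.]);R=np.stack([x,y,np.cross(x,y)],1)@cv2.Rodrigues(np.array([0,0,np.radians(15)]))[0]
p=m2w([30,190,0]); rel([p[0],p[1],.04],R=R)
snap('11');crop('side','11',190,150,160,120,5)
o=proj('side',m2w([44,109,57]));print(((o-[190,150]+.5)*5).round())"
```

```text
clock: 19.2
ee_pos: [0.543, 0.0648, 0.1845]
ee_rot: [[0.007, 0.076, -0.997], [-0.258, -0.963, -0.075], [-0.966, 0.258, 0.013]]
contact_force: [-0.1, 0.9, -0.6]
grip_width: 0.0
19.50 [0.5437 0.0642 0.1866] m [ 27.1 190.3 186.6] head -85.52 ax [ 0.01  -0.257 -0.966] F [-0.7 -0.1 -0.3] g -0.1
turn [0.21 0.51 0.08] shift [141.7 -37.5  -4.3]
[[305. 469.]]
```

View pics/side11_c190.png

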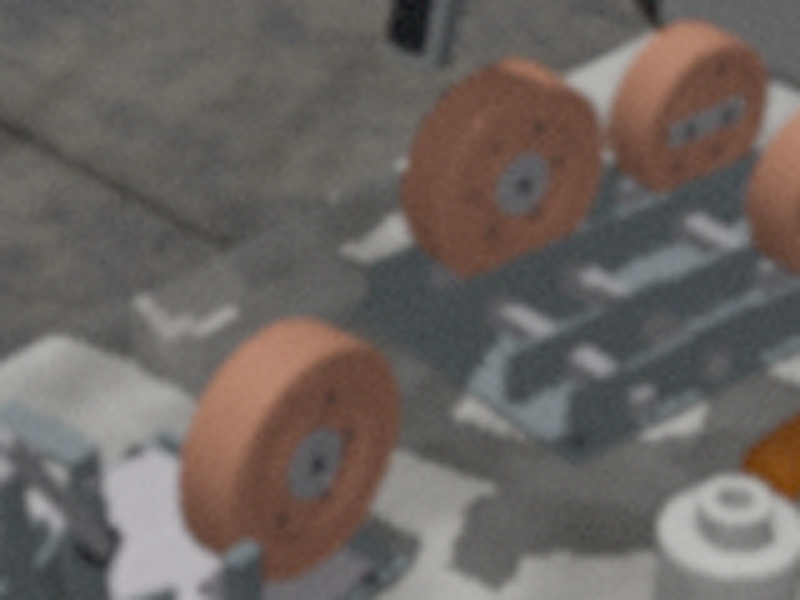

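View pics/top11.png

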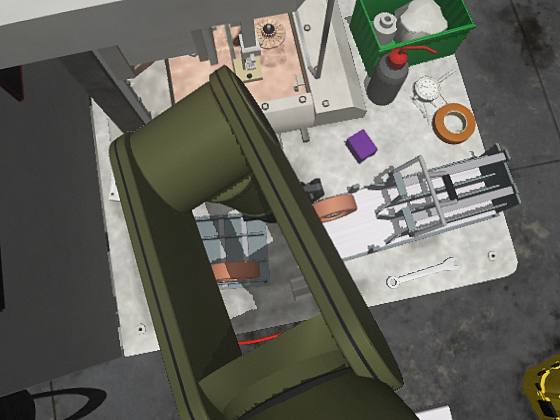

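```bash
python3 - <<'E'
from h import *
crop('top','11',290,150,160,130,5)
print(onz("side",[(190+185/5,150+315/5)],.034), w2m(onz("side",[(190+185/5,150+315/5)],.034)))
E
```

```text
[[0.4324019 0.0448646 0.034    ]] [[-85.32256545 179.19766066  34.        ]]
```

View pics/top11_c290.png

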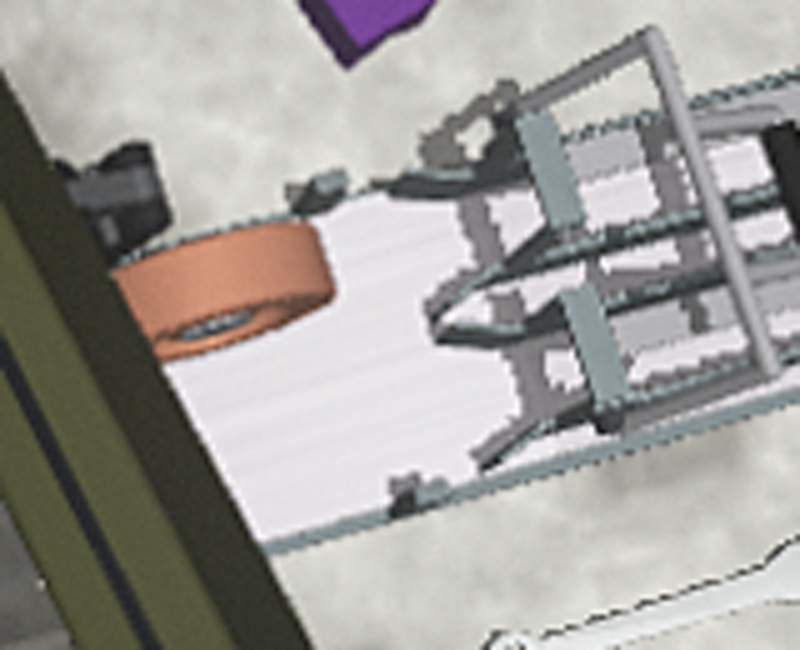

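```bash
python3 -m inch '[[[0,0.5,0],[45,-12,-4],0],[[0,0.5,0],[90,-24,-4],0],[[0,0.5,0],[130,-34,-4],0],[[0,0.5,0],[142,-37.5,-4],0],[[0,0.5,0],[142,-37.5,-4],0],[[0,0.5,0],[142,-37.5,-4],0],[[0,0.5,0],[142,-37.5,-4],0]]'; python3 -c "
from h import *
st()
a=np.radians(4.26-90);y=np.array([np.cos(a),np.sin(a),0]);x=np.array([0,0,-1.]);R=np.stack([x,y,np.cross(x,y)],1)@cv2.Rodrigues(np.array([0,0,np.radians(15)]))[0]
for t in ((30,172,40),(30,48,58)):
  p=m2w(t); rel(p,R=R)
snap('12');crop('side','12',190,150,160,120,5)"
```

```text
clock: 20.3
ee_pos: [0.5488, 0.0648, 0.0422]
ee_rot: [[0.024, 0.073, -0.997], [-0.256, -0.964, -0.077], [-0.966, 0.257, -0.004]]
contact_force: [1.0, -0.1, -0.1]
grip_width: -0.003
20.30 [0.5488 0.0648 0.0422] m [ 32.2 190.4  42.2] head -85.65 ax [ 0.024 -0.256 -0.966] F [ 1.  -0.1 -0.1] g -0.3
turn [ 0.09 -0.27  0.1 ] shift [ 6.9 17.2  2.3]
turn [ 0.09 -0.27  0.1 ] shift [ 21.4 141.7   2.6]
```

View pics/side12_c190.png

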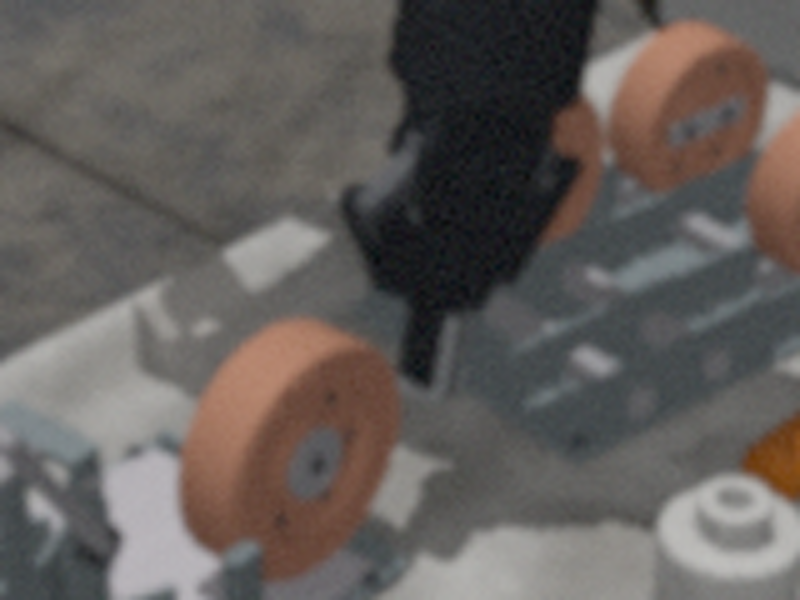

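```bash
python3 -m inch '[[[0,0,0],[-13,0,1],0],[[0,0,0],[-13,3.5,2],0],[[0,0,0],[-13,3.5,2],0],[[0,0,0],[-13,3.5,2],0]]'; python3 -c "
from h import *
st()
a=np.radians(4.26-90);y=np.array([np.cos(a),np.sin(a),0]);x=np.array([0,0,-1.]);R=np.stack([x,y,np.cross(x,y)],1)@cv2.Rodrigues(np.array([0,0,np.radians(15)]))[0]
for t in ((30,174,55),(30,44,73)):
  p=m2w(t); rel(p,R=R)"
```

```text
clock: 20.8
ee_pos: [0.5448, 0.0641, 0.054]
ee_rot: [[0.02, 0.074, -0.997], [-0.257, -0.963, -0.077], [-0.966, 0.257, -0.0]]
contact_force: [-1.4, -0.2, 0.6]
grip_width: 0.001
20.80 [0.5448 0.0641 0.054 ] m [ 28.2 190.1  54. ] head -85.6 ax [ 0.02  -0.257 -0.966] F [-1.4 -0.2  0.6] g 0.1
turn [ 0.13 -0.06  0.08] shift [ 3.1 15.8 -1.8]
turn [ 0.13 -0.06  0.08] shift [ 19.2 146.1  -1.4]
```

```bash
python3 -m inch '[[[0,0,0],[2,8,-1.8],0],[[0,0,0],[3,14,-1.8],0],[[0,0,0],[3,16,-1.8],0],[[0,0,0],[3,16,-1.8],0]]'; python3 -m inch '[[[0,0,0],[0.7,6,0],0],[[0,0,0],[1.7,14,0],0],[[0,0,0],[2.8,23,0],0],[[0,0,0],[4.1,33,0],0],[[0,0,0],[5.3,43,0],0]]'; python3 -c "
from h import *
st()
snap('13');crop('side','13',170,150,160,120,5);crop('top','13',290,150,160,130,5)"
```

```text
clock: 21.2
ee_pos: [0.5478, 0.0475, 0.0546]
ee_rot: [[0.019, 0.073, -0.997], [-0.257, -0.963, -0.076], [-0.966, 0.258, 0.001]]
contact_force: [-0.1, -0.7, -0.5]
grip_width: 0.001
clock: 21.7
ee_pos: [0.553, 0.007, 0.062]
ee_rot: [[0.024, 0.073, -0.997], [-0.254, -0.964, -0.077], [-0.967, 0.255, -0.004]]
contact_force: [-0.4, 8.1, 8.6]
grip_width: -0.002
21.70 [0.553 0.007 0.062] m [ 32.1 132.5  62. ] head -85.64 ax [ 0.024 -0.254 -0.967] F [-0.4  8.1  8.6] g -0.1
```

View pics/side13_c170.png

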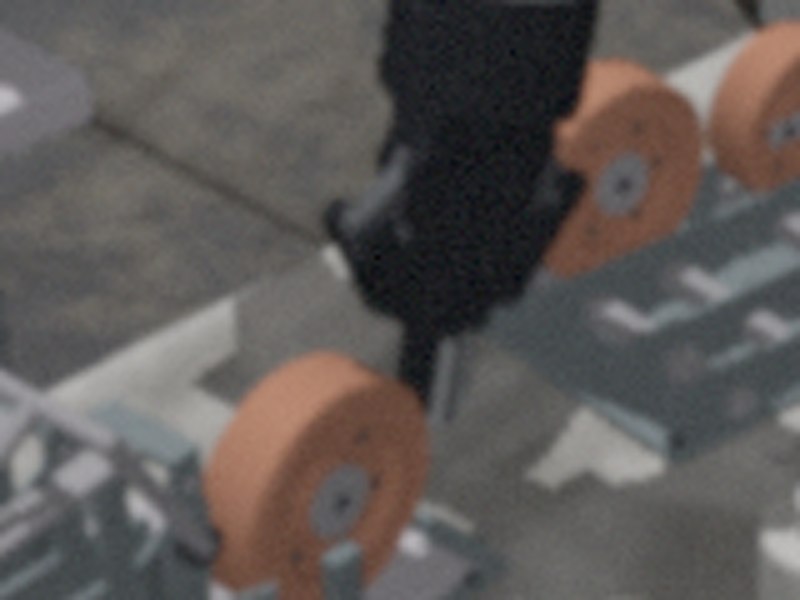

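View pics/top13_c290.png

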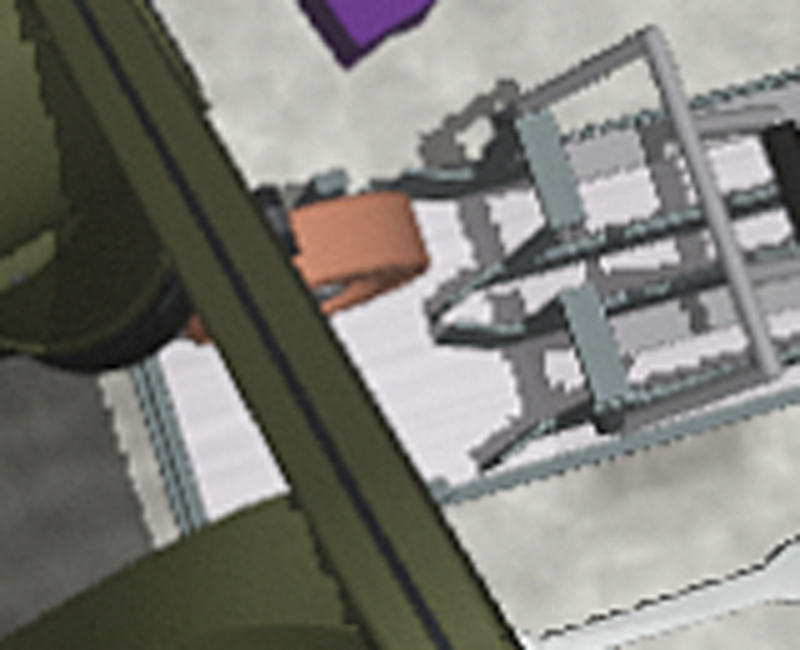

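```bash
python3 -m inch '[[[0,0,0],[1.2,10,0.5],0],[[0,0,0],[2.5,21,1],0],[[0,0,0],[3.8,32,1.5],0],[[0,0,0],[5.1,43,1.5],0],[[0,0,0],[6.5,54,1.5],0],[[0,0,0],[7.8,65,1.5],0],[[0,0,0],[9.2,76,1.5],0],[[0,0,0],[10.6,88,1.5],0],[[0,0,0],[10.6,90,1.5],0],[[0,0,0],[10.6,80,1.5],0],[[0,0,0],[0,60,1.5],0],[[0,0,0],[0,40,1.5],0]]'; python3 -c "
from h import *
st()
snap('14');crop('side','14',40,150,260,200,3);crop('top','14',290,130,230,150,3.4)"
```

```text
clock: 23.0
ee_pos: [0.5528, -0.0324, 0.0712]
ee_rot: [[0.02, 0.073, -0.997], [-0.257, -0.964, -0.076], [-0.966, 0.258, -0.001]]
contact_force: [0.3, -0.3, 0.1]
grip_width: 0.001
23.00 [ 0.5528 -0.0324  0.0712] m [29.  93.2 71.2] head -85.66 ax [ 0.02  -0.257 -0.966] F [ 0.3 -0.3  0.1] g 0.1
```

View pics/side14_c40.png

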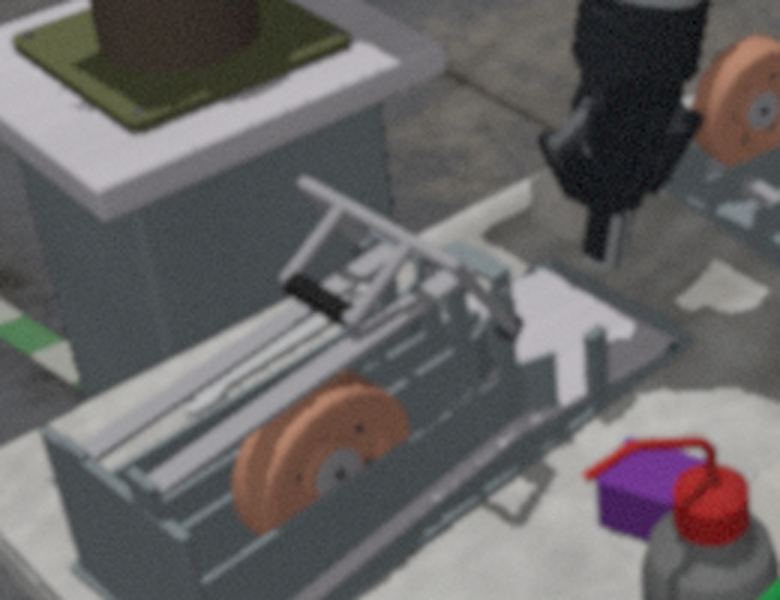

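View pics/top14_c290.png

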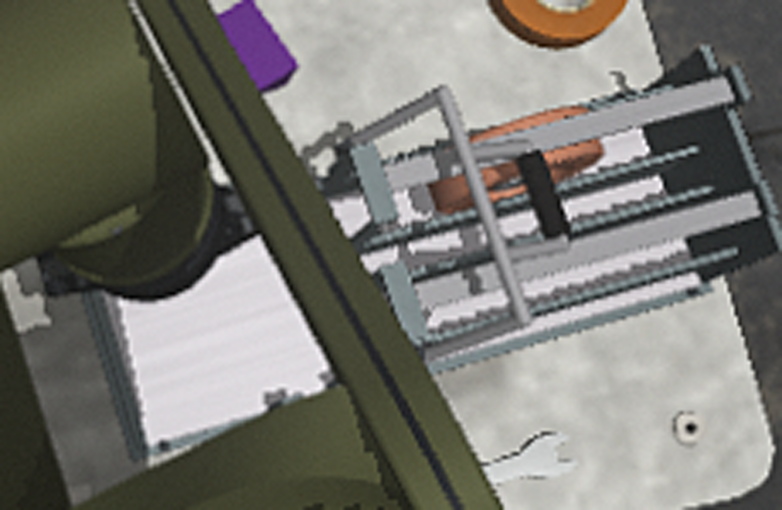

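```bash
python3 -m inch '[[[0,0,0],[-45,12,0],0],[[0,0,0],[-95,25,0],0],[[0,0,0],[-125,33,0],0],[[0,0,0],[-125,33,0],0]]'>/dev/null; python3 -c "
from h import *
st()
rel([.4748,.186,.2],-6.3)"
```

```text
23.50 [ 0.5561 -0.0331  0.2056] m [ 32.3  92.3 205.6] head -85.71 ax [ 0.03  -0.257 -0.966] F [ 0.9 -0.2 -0.3] g 0.1
turn [-78.84   9.9  -12.93] shift [ -53.4 -218.4   64.1]
```

```bash
python3 -m inch '[[[-78.8,10,-12.9],[-53,-218,64],60],[[-78.8,10,-12.9],[-53,-218,64],60],[[-78.8,10,-12.9],[-53,-218,64],60],[[-78.8,10,-12.9],[-53,-218,64],60],[[-78.8,10,-12.9],[-53,-218,64],60],[[-78.8,10,-12.9],[-53,-218,64],60],[[-78.8,10,-12.9],[-53,-218,64],60],[[-78.8,10,-12.9],[-53,-218,64],60],[[-78.8,10,-12.9],[-53,-218,64],60],[[-78.8,10,-12.9],[-53,-218,64],60],[[-78.8,10,-12.9],[-53,-218,64],60],[[-78.8,10,-12.9],[-53,-218,64],60]]'>/dev/null; python3 -m inch '[[[0,0,0],[0,0,0],60],[[0,0,0],[0,0,0],60],[[0,0,0],[0,0,0],60]]'>/dev/null;  python3 -c "
from h import *
st()
rel([.4748,.186,.066],-6.3)
snap('15');crop('side','15',230,100,180,140,4);crop('top','15',130,130,420,170,1.8)"
```

```text
25.00 [0.4714 0.1859 0.1953] m [-36.  316.9 195.3] head -6.37 ax [-0.009  0.001 -1.   ] F [ 0.1  0.4 -0. ] g 59.9
turn [-0.07 -0.03  0.51] shift [129.3   4.5  -0.4]
```

View pics/top15.png

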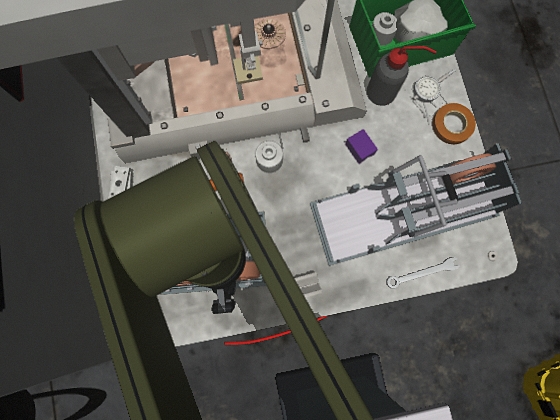

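View pics/side15.png

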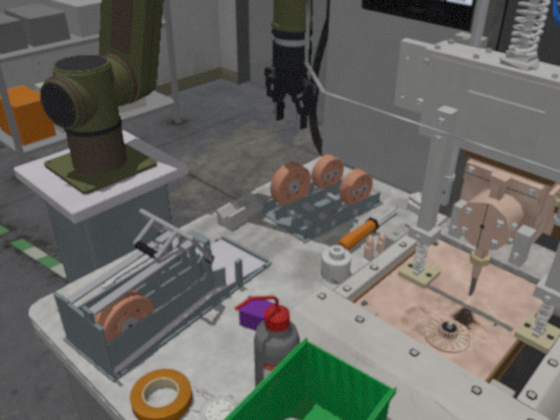

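```bash
python3 -m inch '[[[0,0,0.5],[40,4.5,-0.4],60],[[0,0,0.5],[80,4.5,-0.4],60],[[0,0,0.5],[110,4.5,-0.4],60],[[0,0,0.5],[129,4.5,-0.4],60],[[0,0,0.5],[129,4.5,-0.4],60],[[0,0,0.5],[129,4.5,-0.4],60],[[0,0,0.5],[129,4.5,-0.4],60]]'; python3 -c "
from h import *
st();rel([.4748,.186,.066],-6.3)
im,d=viewer.snapshot('side');cv2.imwrite('pics/side16.png',im);crop('side','16',250,120,140,110,5)"
```

```text
clock: 25.8
ee_pos: [0.4762, 0.1862, 0.0676]
ee_rot: [[0.002, 0.994, -0.111], [0.001, -0.111, -0.994], [-1.0, 0.002, -0.002]]
contact_force: [-0.8, -0.0, -0.4]
grip_width: 0.701
25.80 [0.4762 0.1862 0.0676] m [-31.2 316.9  67.6] head -6.37 ax [ 0.002  0.001 -1.   ] F [-0.8 -0.  -0.4] g 59.9
turn [-0.07 -0.09 -0.13] shift [ 1.6 -1.4  0.4]
```

View pics/side16_c250.png

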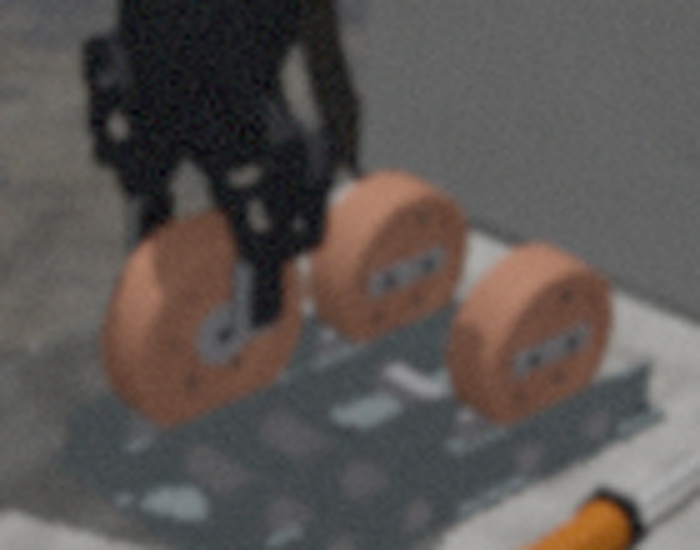

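```bash
python3 -m inch '[[[0,0,0],[1.5,-1.2,0],35],[[0,0,0],[1.5,-1.2,0],20],[[0,0,0],[1.5,-1.2,0],20],[[0,0,0],[1.5,-1.2,0],20],[[0,0,0],[1.5,-1.2,0],20],[[0,0,0],[1.5,-1.2,0],20],[[0,0,0],[-12,-1.2,0],20],[[0,0,0],[-25,-1.2,0],20],[[0,0,0],[-36,-1.2,0],20],[[0,0,0],[-36,-1.2,0],20],[[0,0,0],[-36,-1.2,0],20]]' 90; python3 -c "
from h import *
st();rel(list(m2w([30,105,0])[:2])+[.100],4.26)
"
```

```text
clock: 26.95
ee_pos: [0.4734, 0.1858, 0.102]
ee_rot: [[-0.001, 0.994, -0.111], [0.0, -0.111, -0.994], [-1.0, -0.001, -0.0]]
contact_force: [0.1, -0.4, -6.9]
grip_width: 0.315
26.95 [0.4734 0.1858 0.102 ] m [-34.  316.7 102. ] head -6.36 ax [-0.001  0.    -1.   ] F [ 0.1 -0.4 -6.9] g 26.9
turn [-10.62  -0.02   0.04] shift [  1.8 101.9 196.3]
```

```bash
python3 -m inch '[[[0,0,0],[2,7,14],20],[[-1,0,0],[2,17,33],20],[[-3,0,0],[2,29,55],20],[[-5,0,0],[2,41,78],20],[[-7,0,0],[2,52,101],20],[[-9,0,0],[2,64,124],20],[[-10.6,0,0],[2,76,147],20],[[-10.6,0,0],[2,87,168],20],[[-10.6,0,0],[2,97,187],20],[[-10.6,0,0],[2,102,196],20],[[-10.6,0,0],[2,102,196],20],[[-10.6,0,0],[2,102,196],20]]'>/dev/null; python3 -m inch '[[[0,0,0],[0,0,0],20],[[0,0,0],[0,0,0],20]]'>/dev/null; python3 -c "
from h import *
st();rel(list(m2w([30,105,0])[:2])+[.062],4.26)
im,d=viewer.snapshot('side');cv2.imwrite('pics/side17.png',im);crop('side','17',190,150,160,120,5)"
```

```text
28.35 [ 0.5527 -0.0191  0.1001] m [ 29.9 106.5 100.1] head 4.3 ax [-0.001  0.001 -1.   ] F [-0.1 -0.6 -6.6] g 27.0
turn [ 0.04 -0.06  0.05] shift [38.1  0.1  1.5]
```

View pics/side17_c190.png

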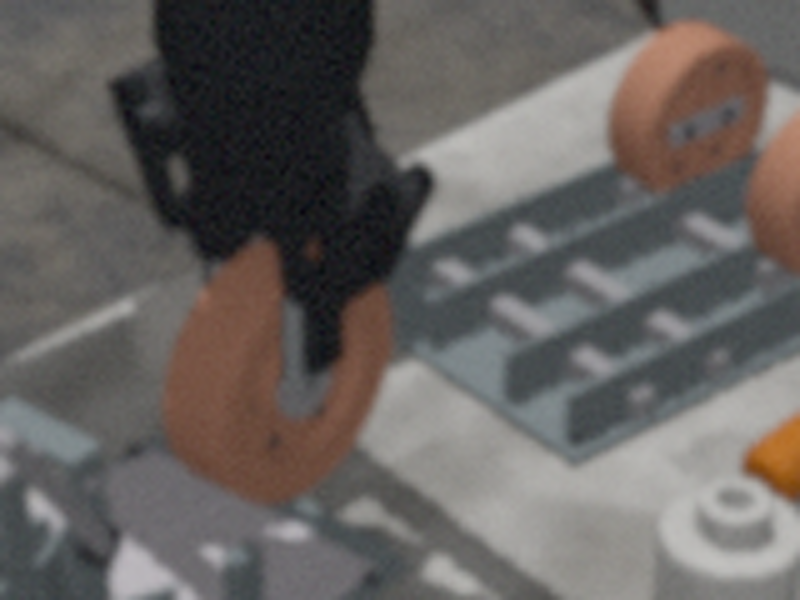

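```bash
python3 -m inch '[[[0,0,0],[10,0,1],20],[[0,0,0],[22,0,1.5],20],[[0,0,0],[32,0,1.5],20],[[0,0,0],[35.5,0,1.5],20],[[0,0,0],[35.5,0,1.5],20],[[0,0,0],[36.5,0,1.5],20],[[0,0,0],[36.5,0,1.5],20],[[0,0,0],[36.5,0,1.5],20]]'; 
```

```text
clock: 29.2
ee_pos: [0.5538, -0.0217, 0.0639]
ee_rot: [[0.0, 0.997, 0.074], [0.0, 0.074, -0.997], [-1.0, 0.0, -0.0]]
contact_force: [0.4, 0.5, -7.3]
grip_width: 0.319
```

```bash
python3 -m inch '[[[0,0,0],[1,0,0],20],[[0,0,0],[1.7,0,0],20],[[0,0,0],[1.7,0,0],20]]' 
```

```text
clock: 29.5
ee_pos: [0.5539, -0.0217, 0.063]
ee_rot: [[0.001, 0.997, 0.074], [0.0, 0.074, -0.997], [-1.0, 0.001, -0.0]]
contact_force: [-2.4, 0.1, 3.0]
grip_width: 0.318
```

```bash
python3 -m inch '[[[0,0,0],[0,0,0],34],[[0,0,0],[0,0,0],40],[[0,0,0],[0,0,0],48],[[0,0,0],[0,0,0],52],[[0,0,0],[0,0,0],52],[[0,0,0],[-15,0,0],52],[[0,0,0],[-40,0,0],52],[[0,0,0],[-80,0,0],52],[[0,0,0],[-120,0,0],52],[[0,0,0],[-140,0,0],52],[[0,0,0],[-140,0,0],52]]' >/dev/null; python3 -m inch '[[[0,0,0],[0,0,0],20],[[0,0,0],[0,0,0],20]]'>/dev/null; cat >> h.py <<'E'
def RP():
    a=np.radians(4.26-90);y=np.array([np.cos(a),np.sin(a),0]);x=np.array([0,0,-1.]);return np.stack([x,y,np.cross(x,y)],1)@cv2.Rodrigues(np.array([0,0,np.radians(15)]))[0]
E
python3 -c "
from h import *
st();rel(m2w([30,190,190]),R=RP())
snap('18');crop('side','18',190,150,160,120,5)"
```

```text
30.80 [ 0.5522 -0.0216  0.2004] m [ 29.2 104.1 200.4] head 4.23 ax [-0.003  0.001 -1.   ] F [-0.9 -0.3 -0.6] g 24.1
turn [ 89.43 -11.68  11.98] shift [ 10.5   0.7 -85.9]
```

View pics/side18_c190.png

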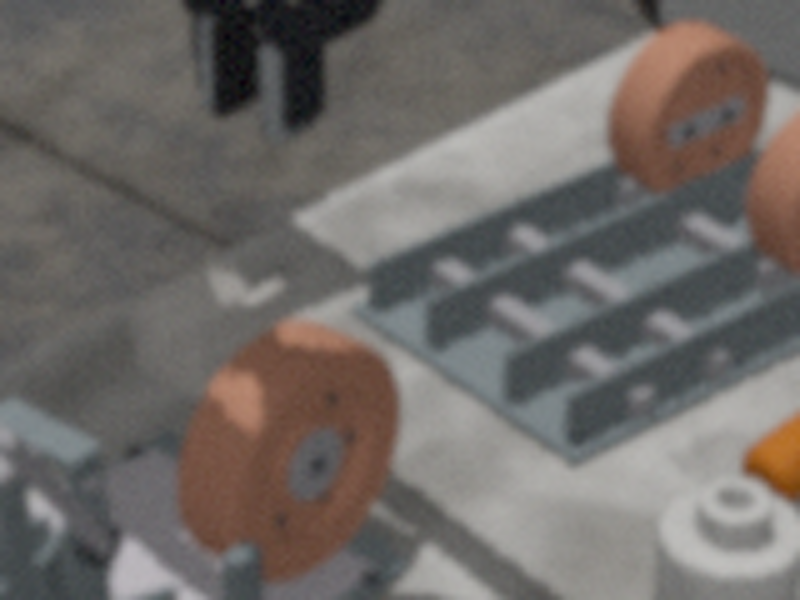

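```bash
python3 -m inch '[[[89.4,-11.8,11.8],[11,0,-86],0],[[89.4,-11.8,11.8],[11,0,-86],0],[[89.4,-11.8,11.8],[11,0,-86],0],[[89.4,-11.8,11.8],[11,0,-86],0],[[89.4,-11.8,11.8],[11,0,-86],0],[[89.4,-11.8,11.8],[11,0,-86],0],[[89.4,-11.8,11.8],[11,0,-86],0],[[89.4,-11.8,11.8],[11,0,-86],0],[[89.4,-11.8,11.8],[11,0,-86],0],[[89.4,-11.8,11.8],[11,0,-86],0],[[89.4,-11.8,11.8],[11,0,-86],0],[[89.4,-11.8,11.8],[11,0,-86],0]]'>/dev/null; python3 -m inch '[[[0,0,0],[0,0,0],0],[[0,0,0],[0,0,0],0],[[0,0,0],[0,0,0],0]]' >/dev/null; python3 -c "
from h import *
st();rel(m2w([30,190,54]),R=RP())"
```

```text
32.40 [0.5469 0.0638 0.1909] m [ 30.3 189.6 190.9] head -85.67 ax [ 0.019 -0.258 -0.966] F [0.9 0.4 0.1] g -0.0
turn [0.07 0.03 0.01] shift [132.2 -35.8   0.2]
```

```bash
python3 -m inch '[[[0,0,0],[45,-12,0],0],[[0,0,0],[90,-24,0],0],[[0,0,0],[120,-32,0],0],[[0,0,0],[132,-36,0],0],[[0,0,0],[132,-36,0],0],[[0,0,0],[132,-36,0],0],[[0,0,0],[132,-36,0],0]]'; python3 -c "
from h import *
st();rel(m2w([30,174,55]),R=RP());rel(m2w([30,44,73]),R=RP())"
```

```text
clock: 33.1
ee_pos: [0.5488, 0.065, 0.0561]
ee_rot: [[0.023, 0.071, -0.997], [-0.257, -0.963, -0.075], [-0.966, 0.258, -0.004]]
contact_force: [0.6, 0.9, 0.8]
grip_width: 0.004
33.10 [0.5488 0.065  0.0561] m [ 32.2 190.6  56.1] head -85.77 ax [ 0.023 -0.257 -0.966] F [0.6 0.9 0.8] g 0.3
turn [-0.03 -0.21  0.02] shift [ 5.3 15.8  2.3]
turn [-0.03 -0.21  0.02] shift [ 21.6 146.    2.2]
```

```bash
python3 -m inch '[[[0,0,0],[2,8,1],0],[[0,0,0],[4,14,1],0],[[0,0,0],[4,16,1],0],[[0,0,0],[4,16,1],0],[[0,0,0],[4.7,22,1],0],[[0,0,0],[5.7,30,1],0],[[0,0,0],[6.8,39,1],0],[[0,0,0],[8.1,49,1],0],[[0,0,0],[9.3,59,1],0],[[0,0,0],[10.5,69,1],0],[[0,0,0],[11.8,80,1],0],[[0,0,0],[13.1,91,1],0]]'; python3 -m inch '[[[0,0,0],[1.3,11,0],0],[[0,0,0],[2.6,22,0],0],[[0,0,0],[4,33,0],0],[[0,0,0],[5.2,44,0],0],[[0,0,0],[6.6,55,0],0],[[0,0,0],[6.6,56,0],0],[[0,0,0],[6.6,46,0],0],[[0,0,0],[0,26,0],0],[[0,0,0],[-10,10,0],0]]'; python3 -c "
from h import *
st()
snap('19');crop('side','19',40,150,260,200,3);crop('top','19',290,130,230,150,3.4)"
```

```text
clock: 34.3
ee_pos: [0.555, -0.0246, 0.0667]
ee_rot: [[0.024, 0.071, -0.997], [-0.255, -0.964, -0.075], [-0.967, 0.256, -0.005]]
contact_force: [0.3, 10.0, 9.9]
grip_width: -0.002
clock: 35.2
ee_pos: [0.552, -0.0324, 0.0761]
ee_rot: [[0.016, 0.072, -0.997], [-0.258, -0.963, -0.073], [-0.966, 0.258, 0.003]]
contact_force: [-0.5, -0.4, 0.7]
grip_width: -0.003
35.20 [ 0.552  -0.0324  0.0761] m [28.2 93.2 76.1] head -85.74 ax [ 0.016 -0.258 -0.966] F [-0.5 -0.4  0.7] g -0.3
```

View pics/side19_c40.png

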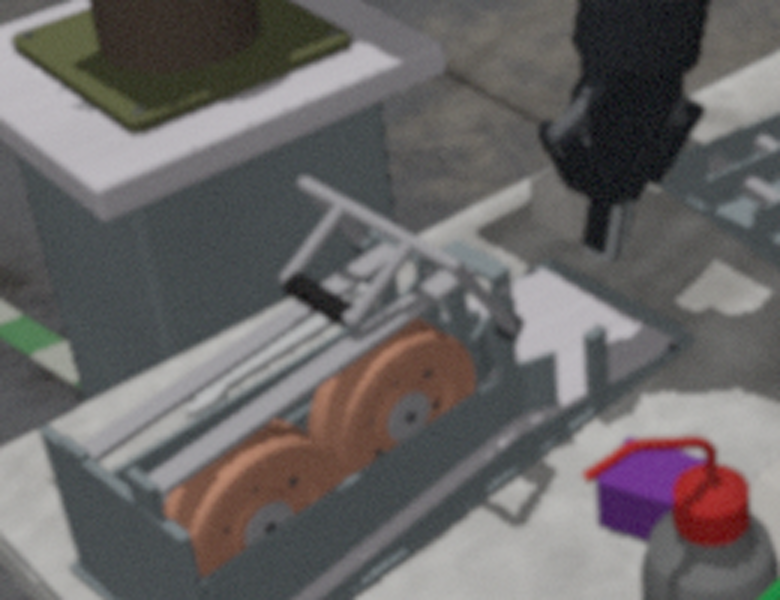

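```bash
python3 -m inch '[[[0,0,0],[-45,12,0],0],[[0,0,0],[-95,25,0],0],[[0,0,0],[-120,32,0],0],[[0,0,0],[-120,32,0],0],[[0,0,0],[-120,32,0],0]]'>/dev/null; python3 -c "
from h import *
st()
rel([.5765,.2873,.19],-6.3)"
```

```text
35.80 [ 0.5533 -0.0333  0.2016] m [ 29.4  92.3 201.6] head -85.74 ax [ 0.02  -0.258 -0.966] F [-0.2 -0.2  0.5] g 0.2
turn [-78.95  10.38 -12.53] shift [ -71.1 -310.1  -47. ]
```

```bash
python3 -m inch '[[[-79,10.4,-12.5],[-71,-310,-47],60],[[-79,10.4,-12.5],[-71,-310,-47],60],[[-79,10.4,-12.5],[-71,-310,-47],60],[[-79,10.4,-12.5],[-71,-310,-47],60],[[-79,10.4,-12.5],[-71,-310,-47],60],[[-79,10.4,-12.5],[-71,-310,-47],60],[[-79,10.4,-12.5],[-71,-310,-47],60],[[-79,10.4,-12.5],[-71,-310,-47],60],[[-79,10.4,-12.5],[-71,-310,-47],60],[[-79,10.4,-12.5],[-71,-310,-47],60],[[-79,10.4,-12.5],[-71,-310,-47],60],[[-79,10.4,-12.5],[-71,-310,-47],60]]'>/dev/null; python3 -m inch '[[[0,0,0],[0,0,0],60],[[0,0,0],[0,0,0],60],[[0,0,0],[0,0,0],60],[[0,0,0],[0,0,0],60]]'>/dev/null;  python3 -c "
from h import *
st()
rel([.5765,.2873,.052],-6.3)
snap('20');crop('side','20',230,100,180,140,4)"
```

```text
37.40 [0.5766 0.2872 0.1901] m [ 76.5 410.1 190.1] head -6.25 ax [ 0. -0. -1.] F [ 0.4 -0.3 -0. ] g 60.1
turn [ 0.05  0.   -0.01] shift [ 1.381e+02 -2.000e-01 -1.000e-01]
```

View pics/top20.png

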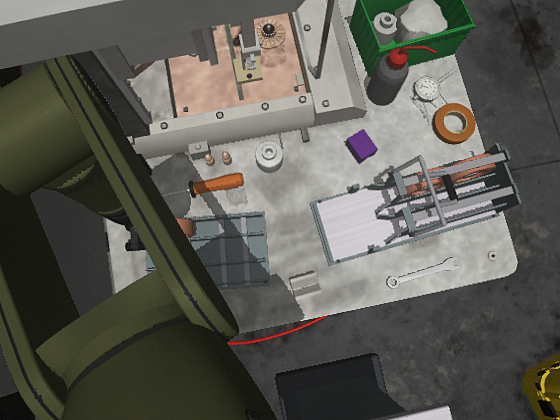

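View pics/side20_c230.png

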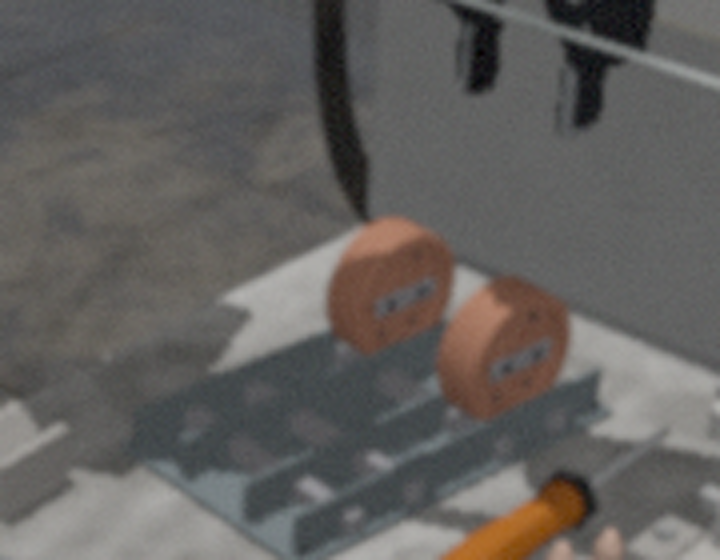

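```bash
python3 -m inch '[[[0,0,0],[40,0,0],60],[[0,0,0],[80,0,0],60],[[0,0,0],[115,0,0],60],[[0,0,0],[138,0,0],60],[[0,0,0],[138,0,0],60],[[0,0,0],[138,0,0],60],[[0,0,0],[138,0,0],60]]'; python3 -c "
from h import *
st();rel([.5765,.2873,.052],-6.3)
im,d=viewer.snapshot('side');cv2.imwrite('pics/side21.png',im);crop('side','21',270,120,140,110,5)"
```

```text
clock: 38.2
ee_pos: [0.5781, 0.2877, 0.0537]
ee_rot: [[0.003, 0.994, -0.109], [0.001, -0.109, -0.994], [-1.0, 0.003, -0.001]]
contact_force: [-0.2, 0.3, -0.1]
grip_width: 0.702
38.20 [0.5781 0.2877 0.0537] m [ 78.  410.6  53.7] head -6.25 ax [ 0.003  0.001 -1.   ] F [-0.2  0.3 -0.1] g 60.0
turn [ 0.05 -0.08 -0.16] shift [ 1.7 -1.6  0.6]
```

View pics/side21_c270.png

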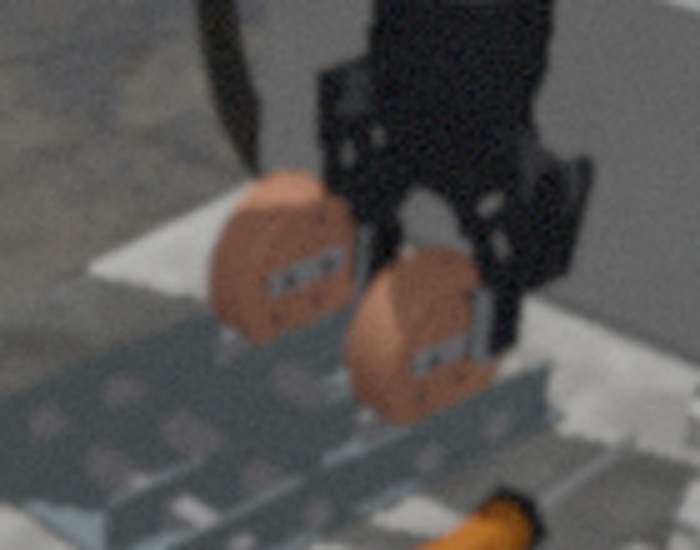

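```bash
python3 -m inch '[[[0,0,0],[1.5,-1.5,2.5],50],[[0,0,0],[1.5,-1.5,2.5],35],[[0,0,0],[1.5,-1.5,2.5],20],[[0,0,0],[1.5,-1.5,2.5],20],[[0,0,0],[1.5,-1.5,2.5],20],[[0,0,0],[1.5,-1.5,2.5],20],[[0,0,0],[-12,-1.5,2.5],20],[[0,0,0],[-25,-1.5,2.5],20],[[0,0,0],[-36,-1.5,2.5],20],[[0,0,0],[-36,-1.5,2.5],20],[[0,0,0],[-36,-1.5,2.5],20]]' 90; python3 -c "
from h import *
st();rel(list(m2w([-30,105,0])[:2])+[.09],4.26)
im,d=viewer.snapshot('side');cv2.imwrite('pics/side22.png',im);crop('side','22',270,120,140,110,5)"
```

```text
clock: 39.35
ee_pos: [0.5749, 0.2848, 0.0883]
ee_rot: [[0.0, 0.994, -0.109], [0.0, -0.109, -0.994], [-1.0, 0.0, -0.0]]
contact_force: [-0.0, 0.4, -6.0]
grip_width: 0.319
39.35 [0.5749 0.2848 0.0883] m [ 74.6 407.9  88.3] head -6.24 ax [ 0.  0. -1.] F [-0.   0.4 -6. ] g 27.2
turn [-1.05e+01 -1.00e-02 -3.00e-02] shift [ -1.8 -47.7 316.9]
```

View pics/side22_c270.png

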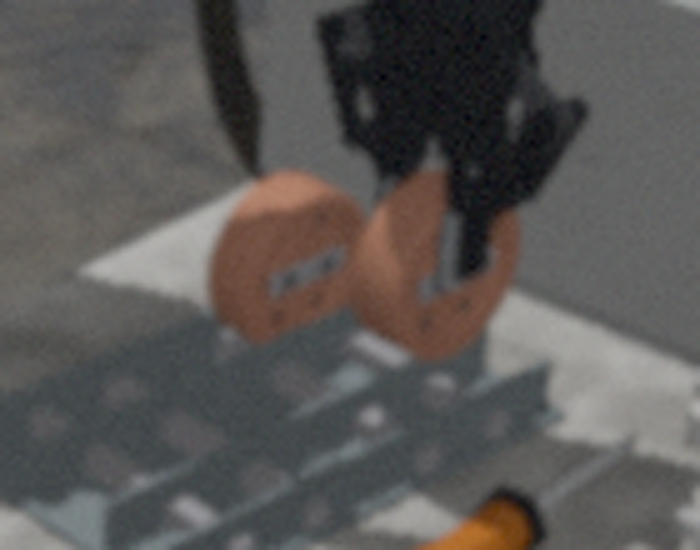

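```bash
python3 -m inch '[[[0,0,0],[-1,-2,14],20],[[0,0,0],[-1,-5,34],20],[[0,0,0],[-1,-9,58],20],[[0,0,0],[-1,-13,84],20],[[0,0,0],[-1,-17,110],20],[[0,0,0],[-1,-21,136],20],[[-2,0,0],[-1,-25,162],20],[[-4,0,0],[-1,-29,188],20],[[-6,0,0],[-1,-32,214],20],[[-8,0,0],[-1,-36,240],20],[[-10,0,0],[-1,-40,266],20],[[-10.5,0,0],[-1,-44,290],20]]'>/dev/null; python3 -m inch '[[[0,0,0],[0,0,15],20],[[0,0,0],[0,1,24],20],[[0,0,0],[0,1,24],20],[[0,0,0],[0,1,24],20],[[0,0,0],[0,1,24],20]]'>/dev/null;python3 -c "
from h import *
st();rel(list(m2w([-30,105,0])[:2])+[.055],4.26)
snap('23');crop('side','23',190,150,160,120,5);crop('top','23',290,150,160,130,5)"
```

```text
41.10 [ 0.5025 -0.0218  0.0889] m [-20.4 107.5  88.9] head 4.29 ax [-0.  0. -1.] F [-0.4  0.5 -6.4] g 26.9
turn [ 0.03 -0.02  0.01] shift [33.9 -9.6  2.5]
```

View pics/side23_c190.png

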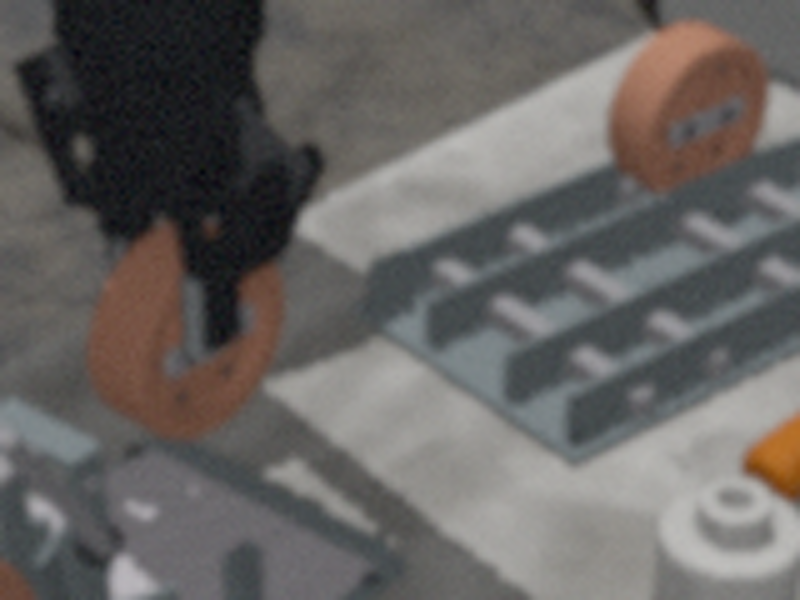

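View pics/top23_c290.png

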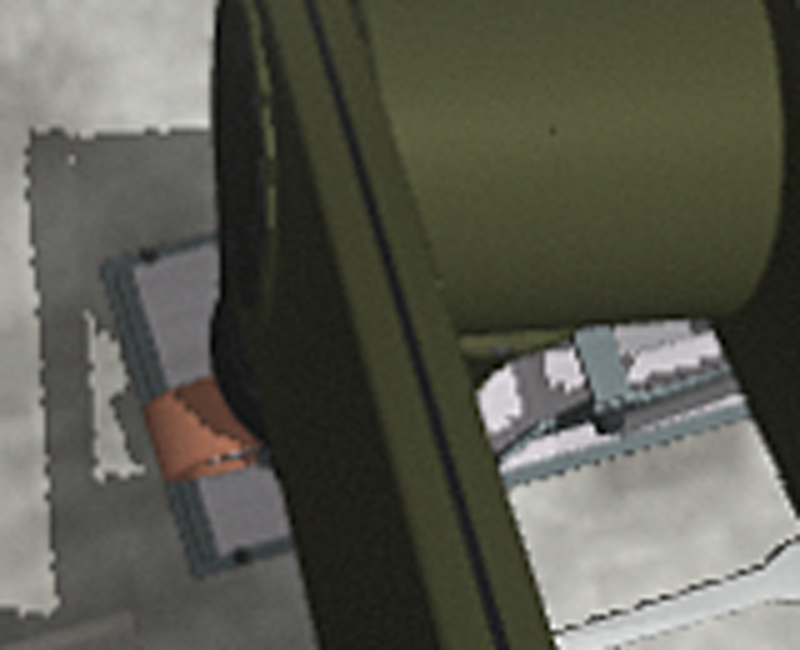

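```bash
python3 -m inch '[[[0,0,0],[4,-9.6,2.5],20],[[0,0,0],[12,-9.6,2.5],20],[[0,0,0],[24,-9.6,2.5],20],[[0,0,0],[33,-9.6,2.5],20],[[0,0,0],[36,-9.6,2.5],20],[[0,0,0],[36,-9.6,2.5],20],[[0,0,0],[36,-9.6,2.5],20],[[0,0,0],[36,-9.6,2.5],20]]'
```

```text
clock: 42.0
ee_pos: [0.4935, -0.0259, 0.0533]
ee_rot: [[0.001, 0.997, 0.074], [-0.0, 0.074, -0.997], [-1.0, 0.001, 0.0]]
contact_force: [0.2, -0.7, -7.0]
grip_width: 0.317
```

```bash
python3 -m inch '[[[0,0,0],[1,0,0],20],[[0,0,0],[2,0,0],20],[[0,0,0],[2,0,0],20]]'; python3 -c "
from h import *
st()"
```

```text
clock: 42.3
ee_pos: [0.4929, -0.0258, 0.051]
ee_rot: [[-0.0, 0.997, 0.074], [-0.0, 0.074, -0.997], [-1.0, -0.0, 0.0]]
contact_force: [-0.0, -1.0, -5.7]
grip_width: 0.314
42.30 [ 0.4929 -0.0258  0.051 ] m [-30.2 104.2  51. ] head 4.25 ax [-0. -0. -1.] F [-0.  -1.  -5.7] g 26.8
```

```bash
python3 -m inch '[[[0,0,0],[1,0,0],20],[[0,0,0],[1.7,0,0],20],[[0,0,0],[1.7,0,0],20]]'; python3 -c "
from h import *
st()"
```

```text
clock: 42.6
ee_pos: [0.4929, -0.0258, 0.0491]
ee_rot: [[-0.0, 0.997, 0.074], [-0.0, 0.074, -0.997], [-1.0, -0.0, 0.0]]
contact_force: [-1.1, 0.3, -6.3]
grip_width: 0.316
42.60 [ 0.4929 -0.0258  0.0491] m [-30.3 104.3  49.1] head 4.26 ax [-0. -0. -1.] F [-1.1  0.3 -6.3] g 27.0
```

```bash
python3 -m inch '[[[0,0,0],[1,0,0],20],[[0,0,0],[1.7,0,0],20],[[0,0,0],[1.7,0,0],20]]'; python3 -c "
from h import *
st()"
```

```text
clock: 42.9
ee_pos: [0.493, -0.0258, 0.0488]
ee_rot: [[0.0, 0.997, 0.074], [-0.0, 0.074, -0.997], [-1.0, 0.0, 0.0]]
contact_force: [-3.1, 0.0, 7.4]
grip_width: 0.317
42.90 [ 0.493  -0.0258  0.0488] m [-30.1 104.2  48.8] head 4.26 ax [ 0. -0. -1.] F [-3.1  0.   7.4] g 27.1
```

```bash
python3 -m inch '[[[0,0,0],[0,0,0],34],[[0,0,0],[0,0,0],40],[[0,0,0],[0,0,0],48],[[0,0,0],[0,0,0],52],[[0,0,0],[0,0,0],52],[[0,0,0],[-15,0,0],52],[[0,0,0],[-40,0,0],52],[[0,0,0],[-80,0,0],52],[[0,0,0],[-120,0,0],52],[[0,0,0],[-150,0,0],52],[[0,0,0],[-150,0,0],52]]' >/dev/null; python3 -m inch '[[[0,0,0],[0,0,0],20],[[0,0,0],[0,0,0],20]]'>/dev/null; python3 -c "
from h import *
st();rel(m2w([-30,184,180]),R=RP())
snap('24');crop('side','24',170,150,160,120,5)"
```

```text
44.20 [ 0.4919 -0.0256  0.1964] m [-31.2 104.5 196.4] head 4.25 ax [-0.003  0.    -1.   ] F [-1.1 -0.6  0.3] g 23.7
turn [ 89.45 -11.68  11.91] shift [ 16.4   1.3 -79.5]
```

View pics/side24_c170.png

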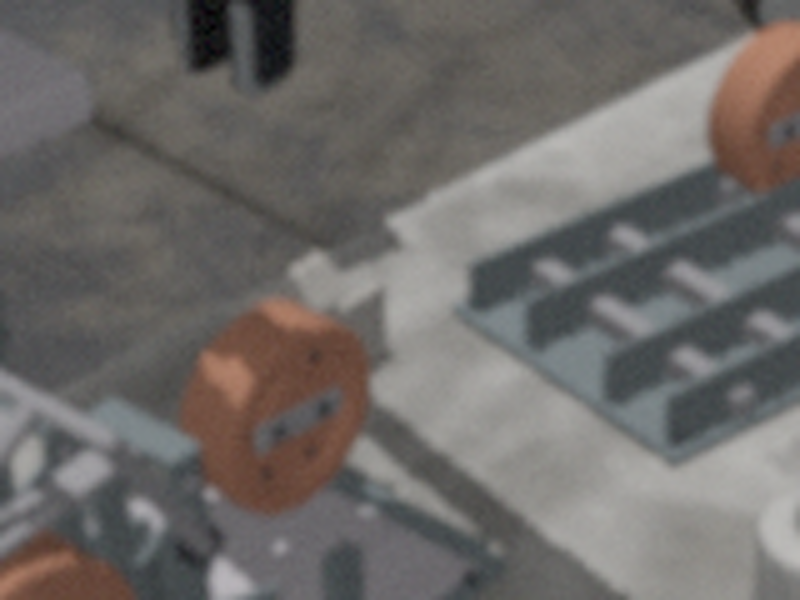

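```bash
python3 -m inch '[[[89.4,-11.7,11.9],[16,1,-79.5],0],[[89.4,-11.7,11.9],[16,1,-79.5],0],[[89.4,-11.7,11.9],[16,1,-79.5],0],[[89.4,-11.7,11.9],[16,1,-79.5],0],[[89.4,-11.7,11.9],[16,1,-79.5],0],[[89.4,-11.7,11.9],[16,1,-79.5],0],[[89.4,-11.7,11.9],[16,1,-79.5],0],[[89.4,-11.7,11.9],[16,1,-79.5],0],[[89.4,-11.7,11.9],[16,1,-79.5],0],[[89.4,-11.7,11.9],[16,1,-79.5],0],[[89.4,-11.7,11.9],[16,1,-79.5],0],[[89.4,-11.7,11.9],[16,1,-79.5],0]]'>/dev/null; python3 -m inch '[[[0,0,0],[0,0,0],0],[[0,0,0],[0,0,0],0],[[0,0,0],[0,0,0],0]]' >/dev/null; python3 -c "
from h import *
st();rel(m2w([-30,184,47]),R=RP())
snap('25');crop('top','25',270,150,160,130,5)"
```

```text
45.80 [0.4878 0.0533 0.1814] m [-29.5 183.5 181.4] head -85.65 ax [ 0.021 -0.259 -0.966] F [-0.1  1.   0.4] g 0.5
turn [ 0.08 -0.1  -0.03] shift [129.7 -35.3   0.7]
```

View pics/top25_c270.png

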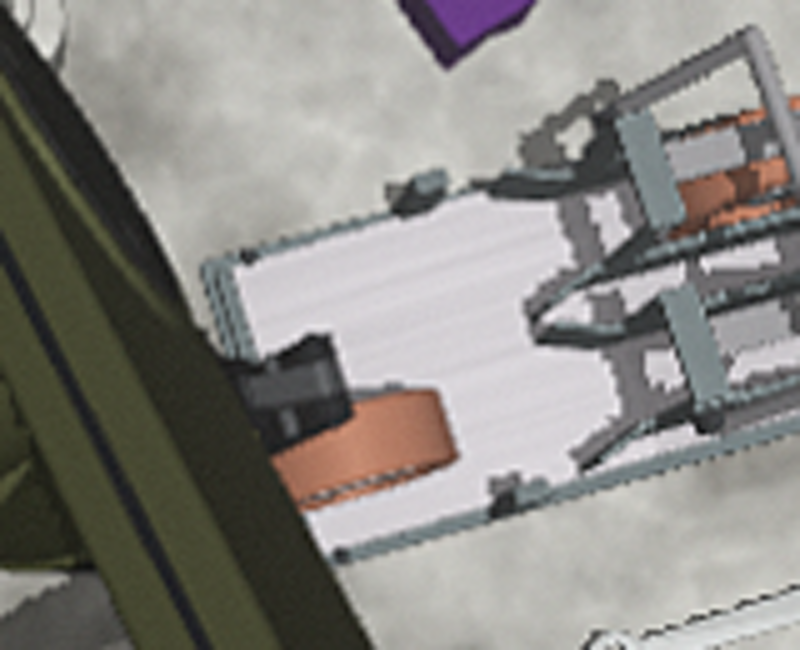

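```bash
python3 -m inch '[[[0,0,0],[45,-12,0],0],[[0,0,0],[90,-24,0],0],[[0,0,0],[118,-32,0],0],[[0,0,0],[129.5,-35.3,0],0],[[0,0,0],[129.5,-35.3,0],0],[[0,0,0],[129.5,-35.3,0],0],[[0,0,0],[129.5,-35.3,0],0]]'; python3 -c "
from h import *
st();rel(m2w([-30,168,48]),R=RP());rel(m2w([-30,38,66]),R=RP())"
```

```text
clock: 46.6
ee_pos: [0.4899, 0.0543, 0.0489]
ee_rot: [[0.025, 0.071, -0.997], [-0.258, -0.963, -0.075], [-0.966, 0.259, -0.005]]
contact_force: [0.4, -0.2, -0.1]
grip_width: 0.004
46.60 [0.4899 0.0543 0.0489] m [-27.3 184.4  48.9] head -85.77 ax [ 0.025 -0.258 -0.966] F [ 0.4 -0.2 -0.1] g 0.3
turn [-0.03 -0.32 -0.02] shift [ 5.1 15.6  2.7]
turn [-0.03 -0.32 -0.02] shift [ 21.4 145.8   2.8]
```

```bash
python3 -m inch '[[[0,0,0],[2,8,1],0],[[0,0,0],[4,14,1.5],0],[[0,0,0],[4,16,1.5],0],[[0,0,0],[4,16,1.5],0],[[0,0,0],[4.7,22,1.5],0],[[0,0,0],[5.7,30,1.5],0],[[0,0,0],[6.8,39,1.5],0],[[0,0,0],[8.1,49,1.5],0],[[0,0,0],[9.3,59,1.5],0],[[0,0,0],[10.5,69,1.5],0],[[0,0,0],[11.8,80,1.5],0],[[0,0,0],[13.1,91,1.5],0]]'; python3 -m inch '[[[0,0,0],[1.3,11,0],0],[[0,0,0],[2.6,22,0],0],[[0,0,0],[4,33,0],0],[[0,0,0],[5.2,44,0],0],[[0,0,0],[6.6,55,0],0],[[0,0,0],[6.6,56,0],0],[[0,0,0],[6.6,46,0],0],[[0,0,0],[0,26,0],0],[[0,0,0],[-10,10,0],0]]'; python3 -c "
from h import *
st()
snap('26');crop('side','26',40,150,260,200,3);crop('top','26',290,130,230,150,3.4)"
```

```text
clock: 47.8
ee_pos: [0.4996, -0.0324, 0.0622]
ee_rot: [[0.035, 0.068, -0.997], [-0.251, -0.965, -0.075], [-0.967, 0.253, -0.017]]
contact_force: [-1.8, 27.8, 33.2]
grip_width: 0.0
clock: 48.7
ee_pos: [0.4938, -0.0434, 0.071]
ee_rot: [[0.022, 0.072, -0.997], [-0.259, -0.963, -0.075], [-0.966, 0.26, -0.002]]
contact_force: [-0.7, 0.4, -0.7]
grip_width: -0.002
48.70 [ 0.4938 -0.0434  0.071 ] m [-30.6  86.6  71. ] head -85.71 ax [ 0.022 -0.259 -0.966] F [-0.7  0.4 -0.7] g -0.2
```

View pics/side26_c40.png

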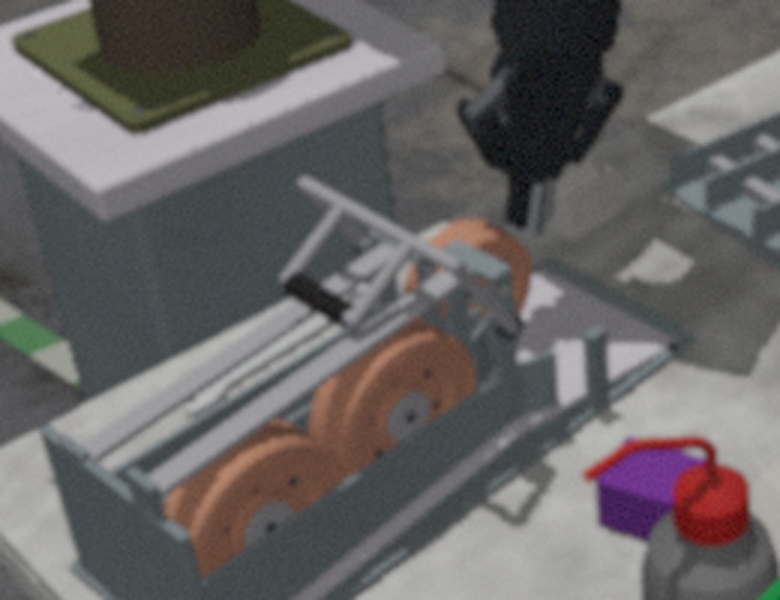

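View pics/top26_c290.png

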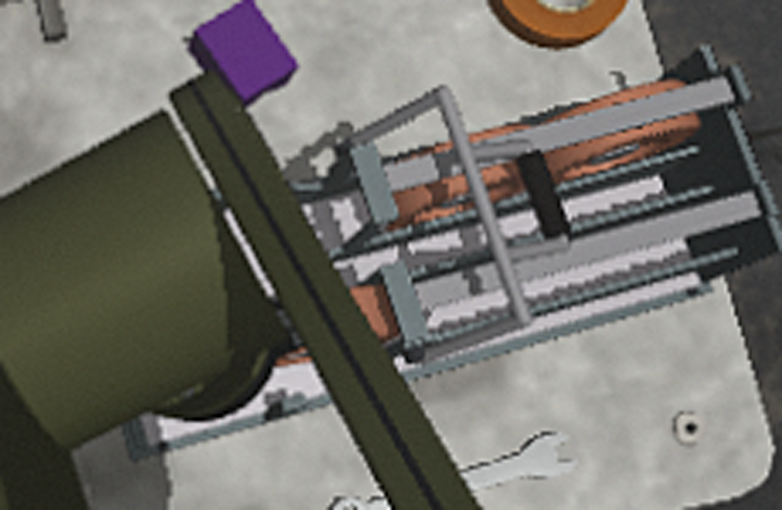

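```bash
python3 - <<'E'
from h import *
t=np.linspace(0,2*np.pi,60)
g=[]
for yc,col in((5,(0,255,0)),(20,(255,0,0)),(35,(0,0,255))):
    zc=26-(max(yc+10,0))*.1477+40.4
    g.append((m2w(np.c_[np.full(60,-16),yc+40*np.cos(t),zc+40*np.sin(t)]),col))
snap('27')
over("side","27",g,130,170,140,110,5,"ov27")
E
```

```text
(no output)
```

View pics/ov27.png

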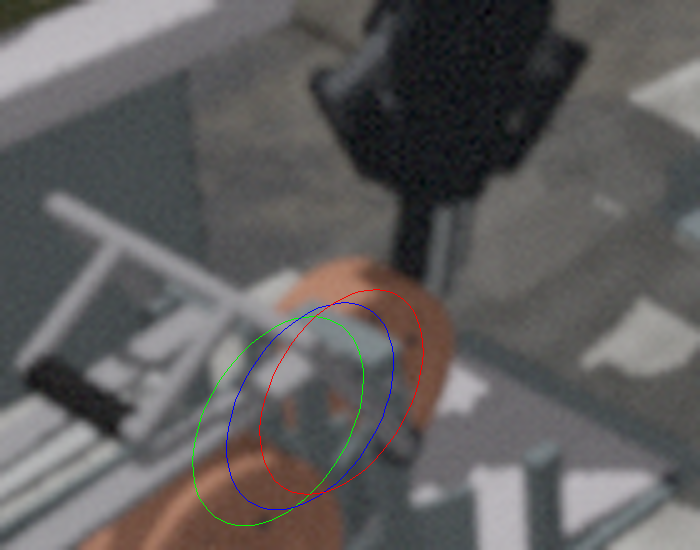

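```bash
python3 -m inch '[[[0,0,0],[3,-5,0],0],[[0,0,0],[5,-12,0],0],[[0,0,0],[6,-19,0],0],[[0,0,0],[5.5,-26,0],0],[[0,0,0],[5,-33,0],0],[[0,0,0],[4.5,-40,0],0],[[0,0,0],[4,-47,0],0],[[0,0,0],[3.5,-54,0],0],[[0,0,0],[3,-61,0],0],[[0,0,0],[2.5,-68,0],0],[[0,0,0],[2,-75,0],0],[[0,0,0],[1.5,-82,0],0]]'; python3 -c "
from h import *
st()
snap('28');crop('side','28',170,150,160,120,5);crop('top','28',270,150,160,130,5)"
```

```text
clock: 50.1
ee_pos: [0.4883, 0.0351, 0.0477]
ee_rot: [[0.022, 0.072, -0.997], [-0.259, -0.963, -0.075], [-0.966, 0.26, -0.002]]
contact_force: [-0.6, -0.3, 0.3]
grip_width: -0.001
50.10 [0.4883 0.0351 0.0477] m [-30.3 165.3  47.7] head -85.71 ax [ 0.022 -0.259 -0.966] F [-0.6 -0.3  0.3] g -0.0
```

View pics/side28_c170.png

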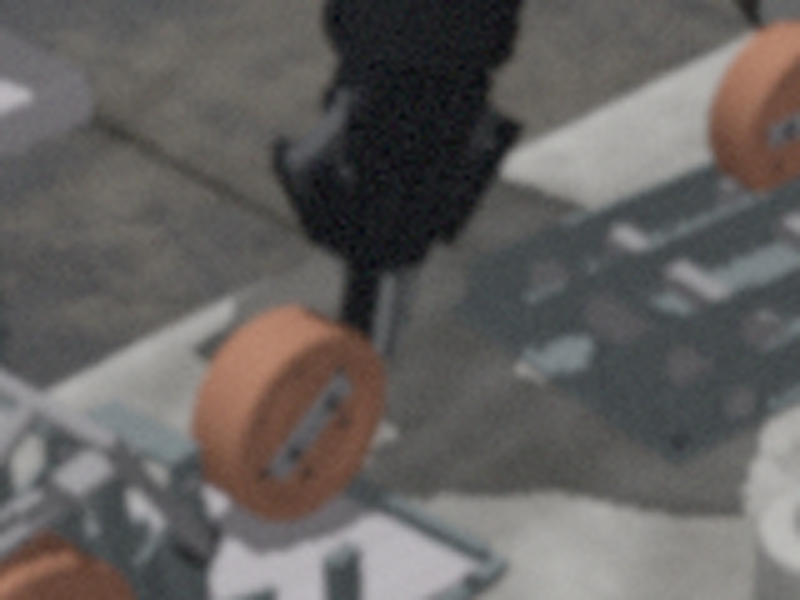

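View pics/top28_c270.png

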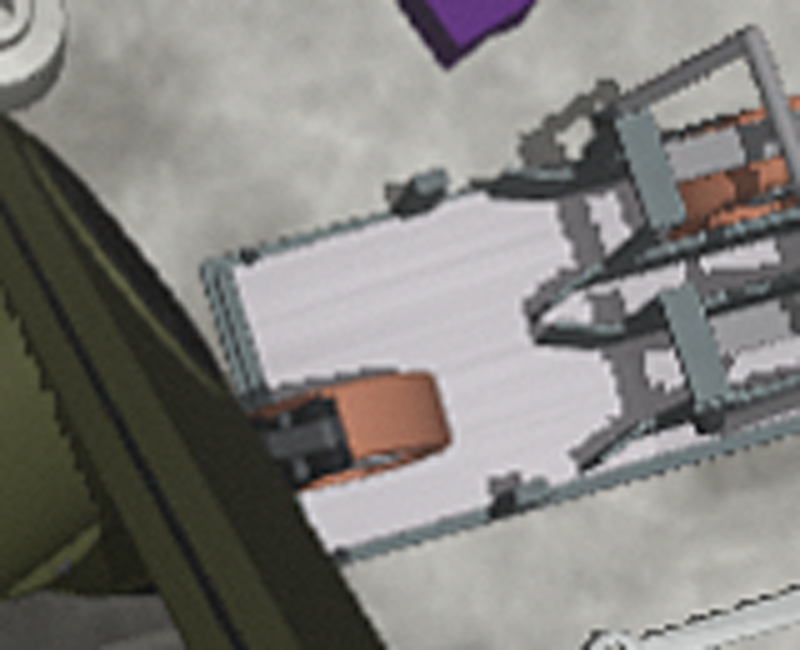

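```bash
python3 -m inch '[[[0,0,0],[-3,-10,0],0],[[0,0,0],[-5,-20,0],0],[[0,0,0],[-40,-10,0],0],[[0,0,0],[-85,2,0],0],[[0,0,0],[-130,14,0],0],[[0,0,0],[-150,20,0],0],[[0,0,0],[-150,20,0],0],[[0,0,0],[-150,20,0],0]]'>/dev/null; python3 -c "
from h import *
st();rel(m2w([-27,110,195]),4.26)
snap('29');crop('side','29',170,150,160,120,5);crop('top','29',270,150,160,130,5)"
```

```text
51.00 [0.4863 0.0545 0.198 ] m [-30.8 184.8 198. ] head -85.73 ax [ 0.022 -0.258 -0.966] F [-0.6  0.5 -0.5] g 0.3
turn [-89.4   11.65 -11.92] shift [22.3 71.5 -3.8]
```

View pics/side29_c170.png

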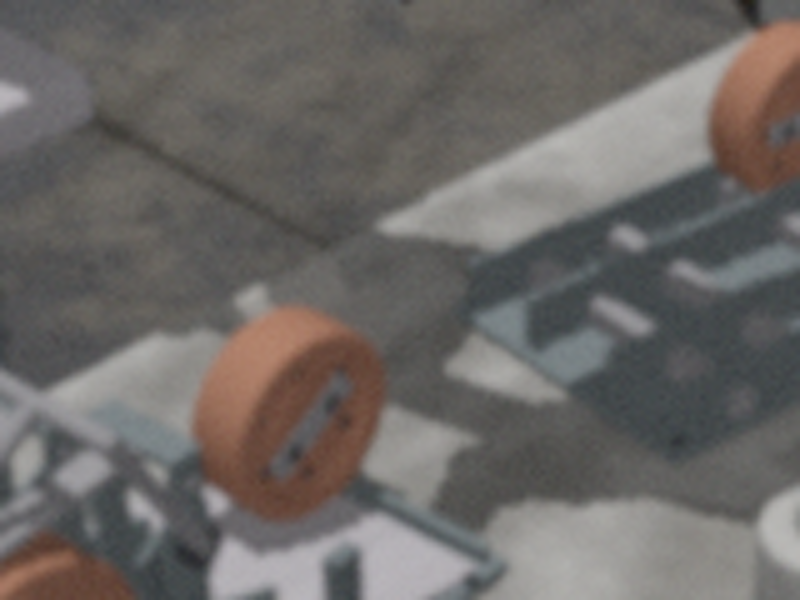

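View pics/top29_c270.png

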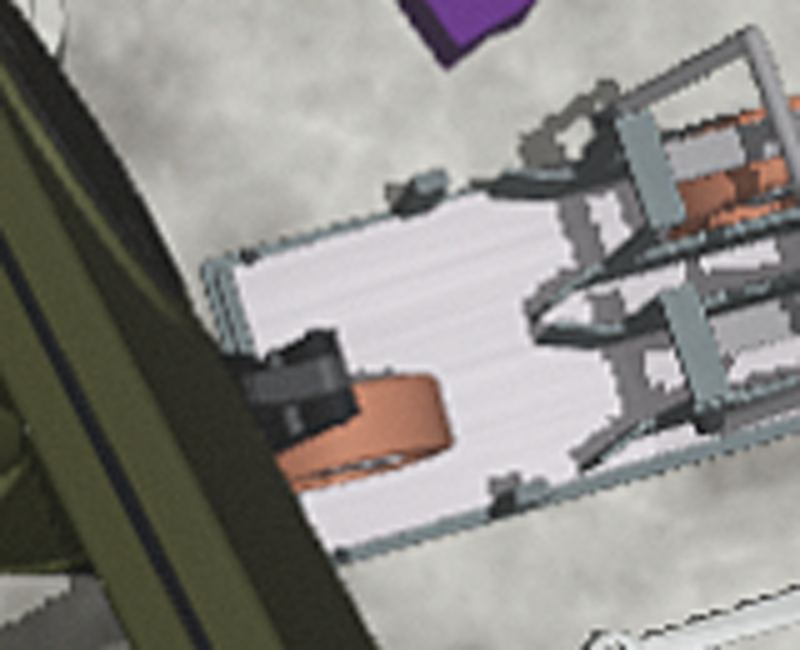

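```bash
python3 -c "
from h import *
rel(m2w([-22,109,195]),4.26)"; python3 -m inch '[[[-89.4,11.7,-11.9],[22,71.5,-8.8],75],[[-89.4,11.7,-11.9],[22,71.5,-8.8],75],[[-89.4,11.7,-11.9],[22,71.5,-8.8],75],[[-89.4,11.7,-11.9],[22,71.5,-8.8],75],[[-89.4,11.7,-11.9],[22,71.5,-8.8],75],[[-89.4,11.7,-11.9],[22,71.5,-8.8],75],[[-89.4,11.7,-11.9],[22,71.5,-8.8],75],[[-89.4,11.7,-11.9],[22,71.5,-8.8],75],[[-89.4,11.7,-11.9],[22,71.5,-8.8],75],[[-89.4,11.7,-11.9],[22,71.5,-8.8],75],[[-89.4,11.7,-11.9],[22,71.5,-8.8],75],[[-89.4,11.7,-11.9],[22,71.5,-8.8],75]]'>/dev/null; python3 -m inch '[[[0,0,0],[0,0,0],75],[[0,0,0],[0,0,0],75],[[0,0,0],[0,0,0],75]]' >/dev/null; python3 -c "
from h import *
st();rel(m2w([-22,109,52]),4.26)"
```

```text
turn [-89.37  11.85 -11.78] shift [21.  72.5 -9.9]
52.60 [ 0.5005 -0.0196  0.1948] m [-22.2 109.8 194.8] head 4.21 ax [-0.001 -0.    -1.   ] F [-0.8 -0.   0.1] g 74.8
turn [-0.05  0.01  0.05] shift [142.8   0.3   0.8]
```

```bash
python3 -m inch '[[[0,0,0],[40,0,0],75],[[0,0,0],[75,0,0],75],[[0,0,0],[100,0,0],75],[[0,0,0],[125,0,0],75],[[0,0,0],[138,0,0],75],[[0,0,0],[142,0,0.8],75],[[0,0,0],[142,0,0.8],75]]'; python3 -c "
from h import *
st()
im,d=viewer.snapshot('side');cv2.imwrite('pics/side30.png',im);crop('side','30',170,150,160,120,5)"
```

```text
clock: 53.3
ee_pos: [0.5007, -0.0206, 0.0529]
ee_rot: [[-0.001, 0.997, 0.074], [-0.0, 0.074, -0.997], [-1.0, -0.001, 0.0]]
contact_force: [-1.1, -0.1, 0.5]
grip_width: 0.877
53.30 [ 0.5007 -0.0206  0.0529] m [-22.1 108.8  52.9] head 4.24 ax [-0.001 -0.    -1.   ] F [-1.1 -0.1  0.5] g 74.9
```

View pics/side30_c170.png

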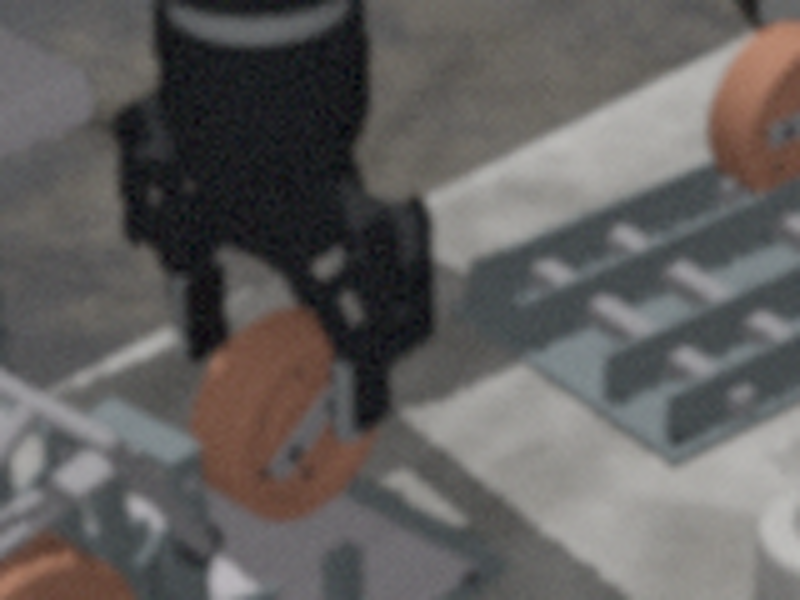

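```bash
python3 -m inch '[[[0,0,0],[0,0,0],60],[[0,0,0],[0,0,0],50],[[0,0,0],[0,0,0],42],[[0,0,0],[0,0,0],36],[[0,0,0],[0,0,0],31],[[0,0,0],[0,0,0],20],[[0,0,0],[0,0,0],20],[[0,0,0],[0,0,0],20]]' 30 >/dev/null; python3 -m inch '[[[0,0,0],[0,0,0],20],[[0,0,0],[-2,0,0],20],[[0,0,0],[-5,0,0],20],[[0,0,0],[-8,0,0],20],[[0,0,0],[-8,0,0],20]]' 90; python3 -c "
from h import *
st();rel(m2w([-30,105,58]),4.26)
im,d=viewer.snapshot('side');cv2.imwrite('pics/side31.png',im);crop('side','31',170,150,160,120,5)"
```

```text
clock: 54.65
ee_pos: [0.501, -0.0207, 0.0612]
ee_rot: [[-0.0, 0.997, 0.074], [-0.0, 0.074, -0.997], [-1.0, -0.0, 0.0]]
contact_force: [-0.5, -0.5, -5.6]
grip_width: 0.313
54.65 [ 0.501  -0.0207  0.0612] m [-21.8 108.7  61.2] head 4.25 ax [-0. -0. -1.] F [-0.5 -0.5 -5.6] g 26.8
turn [-0.01  0.01  0.01] shift [ 3.2 -8.2  3.7]
```

View pics/side31_c170.png

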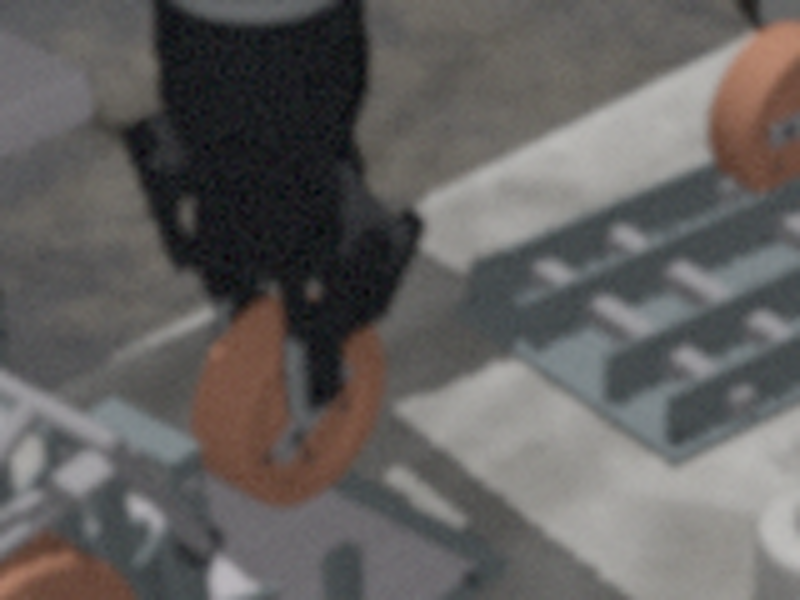

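```bash
python3 -m inch '[[[0,0,0],[0,-4,2],20],[[0,0,0],[0,-8.2,3.7],20],[[0,0,0],[2,-8.2,3.7],20],[[0,0,0],[5,-8.2,3.7],20],[[0,0,0],[6.5,-8.2,3.7],20],[[0,0,0],[6.5,-8.2,3.7],20],[[0,0,0],[6.5,-8.2,3.7],20]]'; python3 -c "
from h import *
st()"
```

```text
clock: 55.4
ee_pos: [0.4932, -0.025, 0.0546]
ee_rot: [[-0.0, 0.997, 0.074], [-0.0, 0.074, -0.997], [-1.0, -0.0, 0.0]]
contact_force: [0.1, 0.5, -6.8]
grip_width: 0.321
55.40 [ 0.4932 -0.025   0.0546] m [-29.9 105.   54.6] head 4.26 ax [-0. -0. -1.] F [ 0.1  0.5 -6.8] g 27.4
```

```bash
python3 -m inch '[[[0,0,0],[0.8,0,0],20],[[0,0,0],[1.5,0,0],20],[[0,0,0],[1.5,0,0],20]]'; python3 -c "
from h import *
st()"
```

```text
clock: 55.7
ee_pos: [0.4933, -0.025, 0.0541]
ee_rot: [[0.001, 0.997, 0.074], [-0.0, 0.074, -0.997], [-1.0, 0.001, 0.0]]
contact_force: [-1.4, -0.3, 4.9]
grip_width: 0.315
55.70 [ 0.4933 -0.025   0.0541] m [-29.7 105.   54.1] head 4.26 ax [ 0.001 -0.    -1.   ] F [-1.4 -0.3  4.9] g 26.9
```

```bash
sed -i 's/def RP():/def RP(t=15):/; s/np.radians(15)\]/np.radians(t)]/' h.py; python3 -m inch '[[[0,0,0],[0,0,0],34],[[0,0,0],[0,0,0],40],[[0,0,0],[0,0,0],48],[[0,0,0],[0,0,0],52],[[0,0,0],[0,0,0],52],[[0,0,0],[-15,0,0],52],[[0,0,0],[-40,0,0],52],[[0,0,0],[-80,0,0],52],[[0,0,0],[-120,0,0],52],[[0,0,0],[-150,0,0],52],[[0,0,0],[-150,0,0],52]]' >/dev/null; python3 -m inch '[[[0,0,0],[0,0,0],20],[[0,0,0],[0,0,0],20]]'>/dev/null; python3 -c "
from h import *
st();rel(m2w([-30,182,180]),R=RP(30))"
```

```text
57.00 [ 0.492  -0.0248  0.202 ] m [-31.1 105.3 202. ] head 4.26 ax [-0.003  0.    -1.   ] F [ 0.6  0.5 -0.9] g 23.3
turn [ 87.78 -23.42  23.64] shift [ 22.    1.2 -76.7]
```

```bash
python3 -m inch '[[[87.8,-23.4,23.6],[22,1,-76.7],0],[[87.8,-23.4,23.6],[22,1,-76.7],0],[[87.8,-23.4,23.6],[22,1,-76.7],0],[[87.8,-23.4,23.6],[22,1,-76.7],0],[[87.8,-23.4,23.6],[22,1,-76.7],0],[[87.8,-23.4,23.6],[22,1,-76.7],0],[[87.8,-23.4,23.6],[22,1,-76.7],0],[[87.8,-23.4,23.6],[22,1,-76.7],0],[[87.8,-23.4,23.6],[22,1,-76.7],0],[[87.8,-23.4,23.6],[22,1,-76.7],0],[[87.8,-23.4,23.6],[22,1,-76.7],0],[[87.8,-23.4,23.6],[22,1,-76.7],0]]'>/dev/null; python3 -m inch '[[[0,0,0],[0,0,0],0],[[0,0,0],[0,0,0],0],[[0,0,0],[0,0,0],0]]' >/dev/null; python3 -c "
from h import *
st();rel(m2w([-30,182,30]),R=RP(30))
snap('32');crop('top','32',270,150,160,130,5)"
```

```text
58.50 [0.4877 0.0512 0.1806] m [-29.7 181.4 180.6] head -85.73 ax [ 0.038 -0.499 -0.866] F [ 0.1 -0.9  0.7] g -0.3
turn [ 0.01 -0.03  0.  ] shift [130.1 -75.8   0.3]
```

View pics/top32_c270.png

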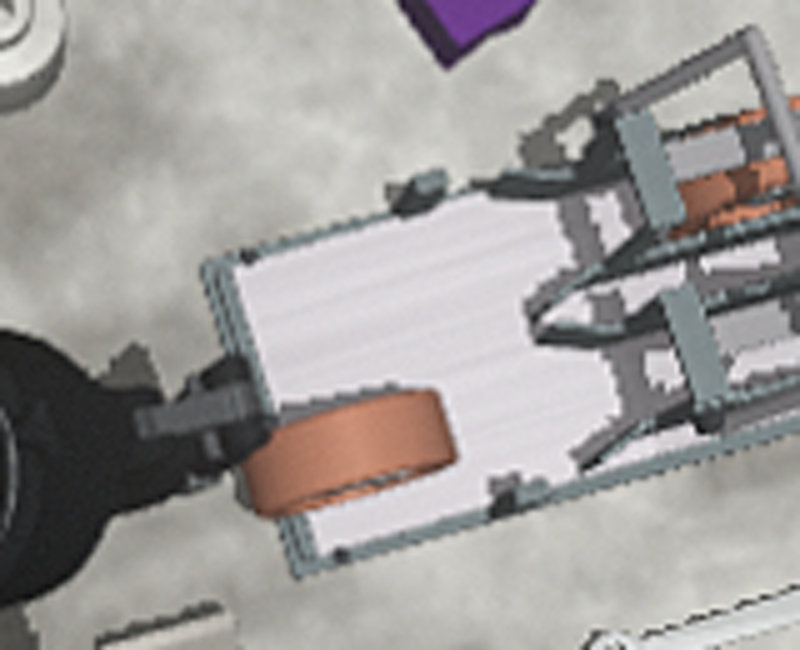

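```bash
python3 -m inch '[[[0,0,0],[40,-23,0],0],[[0,0,0],[80,-46,0],0],[[0,0,0],[112,-65,0],0],[[0,0,0],[130,-76,0],0],[[0,0,0],[130,-76,0],0],[[0,0,0],[130,-76,0],0],[[0,0,0],[130,-76,0],0],[[0,0,0],[130,-76,0],0],[[0,0,0],[130,-76,0],0]]'; python3 -c "
from h import *
st();rel(m2w([-30,165,31]),R=RP(30));rel(m2w([-30,36,48]),R=RP(30))"
```

```text
clock: 59.5
ee_pos: [0.4894, 0.0527, 0.0318]
ee_rot: [[0.041, 0.062, -0.997], [-0.498, -0.864, -0.074], [-0.866, 0.499, -0.005]]
contact_force: [0.1, -0.0, 0.1]
grip_width: 0.002
59.50 [0.4894 0.0527 0.0318] m [-27.9 182.8  31.8] head -85.91 ax [ 0.041 -0.498 -0.866] F [ 0.1 -0.   0.1] g 0.1
turn [-0.15 -0.23  0.05] shift [ 9.6 15.   2.1]
turn [-0.15 -0.23  0.05] shift [ 59.2 135.3   2. ]
```

```bash
python3 -m inch '[[[0,0,0],[5,8,1.5],0],[[0,0,0],[9.6,15,1.5],0],[[0,0,0],[9.6,15,1.5],0],[[0,0,0],[11.6,20,1.5],0],[[0,0,0],[14,26,1.5],0],[[0,0,0],[17,33,1.5],0],[[0,0,0],[20,40,1.5],0],[[0,0,0],[23,47.5,1.5],0]]'; python3 -c "
from h import *
st()"; python3 -m inch '[[[0,0,0],[3.3,8,0],0],[[0,0,0],[6.6,16,0],0],[[0,0,0],[9.9,24,0],0],[[0,0,0],[13.2,32,0],0]]'; python3 -c "
from h import *
st();snap('33');crop('top','33',270,150,160,130,5)"
```

```text
clock: 60.3
ee_pos: [0.4911, -0.0007, 0.0345]
ee_rot: [[0.039, 0.063, -0.997], [-0.498, -0.864, -0.074], [-0.866, 0.5, -0.002]]
contact_force: [0.4, 2.0, 0.3]
grip_width: 0.002
60.30 [ 0.4911 -0.0007  0.0345] m [-30.1 129.4  34.5] head -85.83 ax [ 0.039 -0.498 -0.866] F [0.4 2.  0.3] g 0.2
clock: 60.7
ee_pos: [0.4935, -0.0352, 0.0391]
ee_rot: [[0.039, 0.063, -0.997], [-0.498, -0.864, -0.074], [-0.866, 0.5, -0.002]]
contact_force: [-0.2, 2.6, 0.3]
grip_width: 0.004
60.70 [ 0.4935 -0.0352  0.0391] m [-30.4  94.8  39.1] head -85.83 ax [ 0.039 -0.498 -0.866] F [-0.2  2.6  0.3] g 0.3
```

View pics/top33_c270.png

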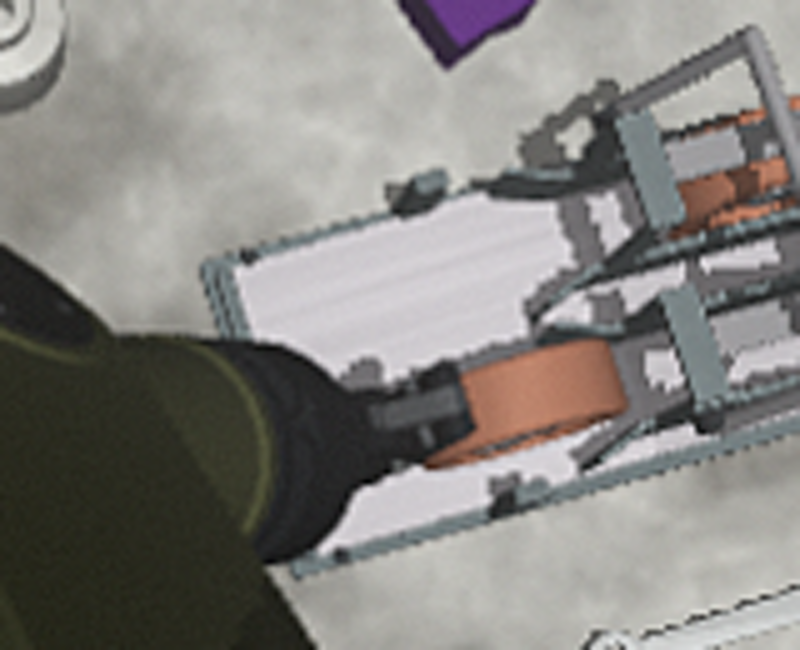

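```bash
python3 -m inch '[[[0,0,0],[3.7,9,0],0],[[0,0,0],[7.8,19,0],0],[[0,0,0],[12,29,0],0],[[0,0,0],[16.5,40,0],0],[[0,0,0],[21,51,0],0],[[0,0,0],[23,56,0],0],[[0,0,0],[23,57,0],0],[[0,0,0],[23,57,0],0]]'; python3 -c "
from h import *
st();snap('34');crop('top','34',290,130,230,150,3.4);crop('side','34',40,150,260,200,3)"
```

```text
clock: 61.6
ee_pos: [0.4979, -0.0956, 0.0476]
ee_rot: [[0.038, 0.062, -0.997], [-0.498, -0.864, -0.073], [-0.866, 0.5, -0.002]]
contact_force: [-0.2, -0.7, -0.0]
grip_width: -0.001
61.60 [ 0.4979 -0.0956  0.0476] m [-30.5  34.3  47.6] head -85.87 ax [ 0.038 -0.498 -0.866] F [-0.2 -0.7 -0. ] g -0.0
```

View pics/top34_c290.png

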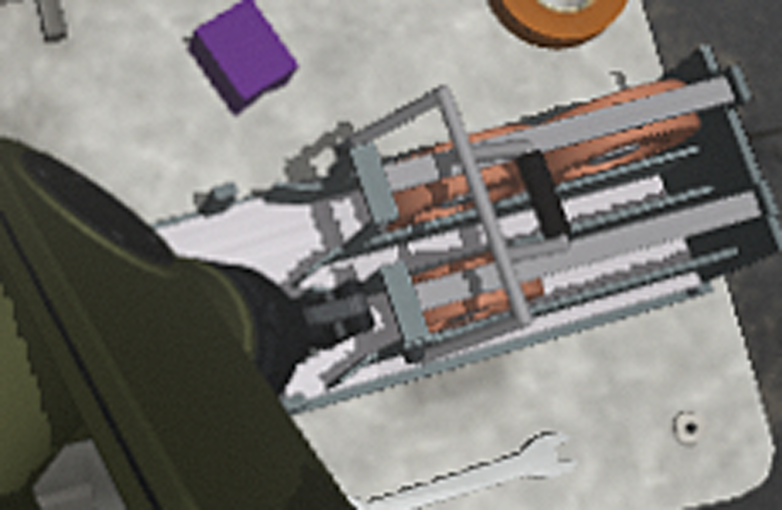

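View pics/side34_c40.png

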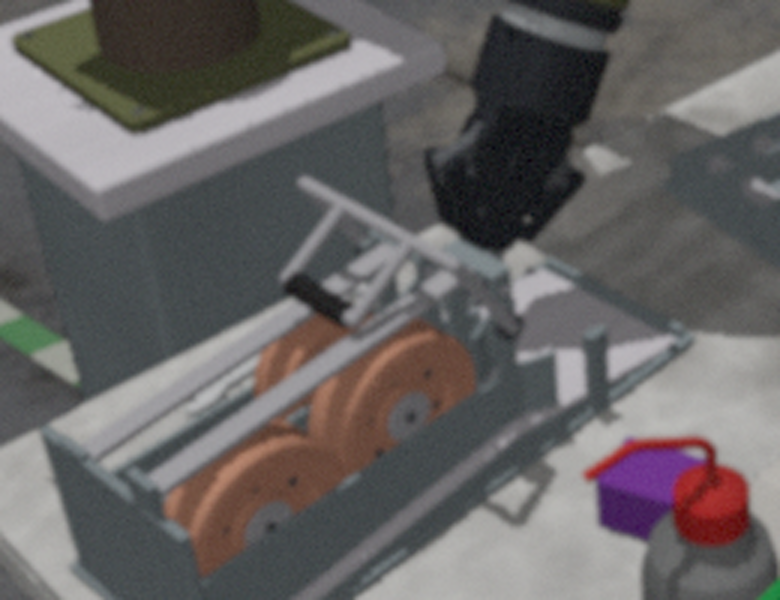

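```bash
python3 -m inch '[[[0,0,0],[-20,-35,0],0],[[0,0,0],[-45,-45,0],0],[[0,0,0],[-90,-20,0],0],[[0,0,0],[-130,3,0],0],[[0,0,0],[-160,20,0],0],[[0,0,0],[-160,20,0],0],[[0,0,0],[-160,20,0],0]]'>/dev/null; python3 -c "
from h import *
st()
rel([.4868,.2945,.19],-6.3)"
```

```text
62.40 [ 0.4933 -0.032   0.1967] m [-30.3  98.  196.7] head -85.86 ax [ 0.041 -0.498 -0.866] F [ 0.4 -0.1 -0.5] g 0.3
turn [-77.55  20.52 -25.12] shift [-156.9 -285.9  -17.8]
```

```bash
python3 -m inch '[[[-77.5,20.5,-25.1],[-157,-286,-18],60],[[-77.5,20.5,-25.1],[-157,-286,-18],60],[[-77.5,20.5,-25.1],[-157,-286,-18],60],[[-77.5,20.5,-25.1],[-157,-286,-18],60],[[-77.5,20.5,-25.1],[-157,-286,-18],60],[[-77.5,20.5,-25.1],[-157,-286,-18],60],[[-77.5,20.5,-25.1],[-157,-286,-18],60],[[-77.5,20.5,-25.1],[-157,-286,-18],60],[[-77.5,20.5,-25.1],[-157,-286,-18],60],[[-77.5,20.5,-25.1],[-157,-286,-18],60],[[-77.5,20.5,-25.1],[-157,-286,-18],60],[[-77.5,20.5,-25.1],[-157,-286,-18],60]]'>/dev/null; python3 -m inch '[[[0,0,0],[0,0,0],60],[[0,0,0],[0,0,0],60],[[0,0,0],[0,0,0],60],[[0,0,0],[0,0,0],60]]'>/dev/null;  python3 -c "
from h import *
st()
rel([.4868,.2945,.054],-6.3)
snap('35')"
```

```text
64.00 [0.4867 0.2943 0.1893] m [-12.6 423.9 189.3] head -6.37 ax [-0.002 -0.001 -1.   ] F [-0.5  0.5  0.7] g 60.1
turn [-0.07  0.09  0.08] shift [135.3   0.2  -0.4]
```

View pics/side35.png

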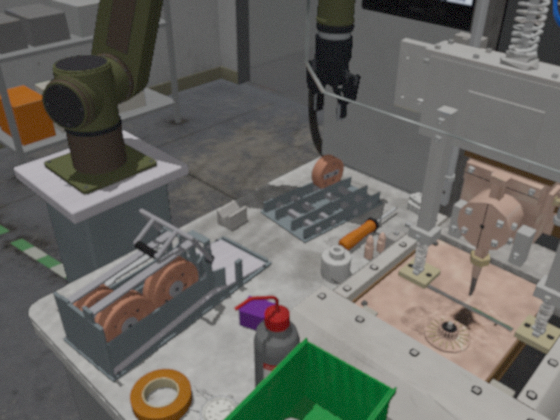

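View pics/top35.png

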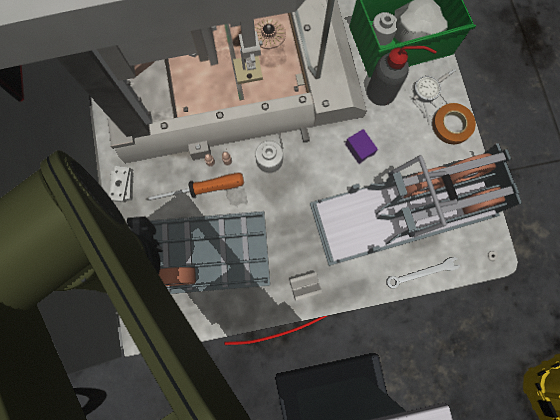

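Three wheels in lanes. Pick the last one.

```bash
python3 -m inch '[[[0,0,0],[40,0,0],60],[[0,0,0],[80,0,0],60],[[0,0,0],[115,0,0],60],[[0,0,0],[135,0,0],60],[[0,0,0],[135,0,0],60],[[0,0,0],[135,0,0],60],[[0,0,0],[135,0,0],60]]'; python3 -c "
from h import *
st();rel([.4868,.2945,.053],-6.3)
im,d=viewer.snapshot('side');cv2.imwrite('pics/side36.png',im);crop('side','36',270,120,140,110,5)"
```

```text
clock: 64.8
ee_pos: [0.488, 0.2945, 0.0557]
ee_rot: [[0.001, 0.994, -0.111], [0.0, -0.111, -0.994], [-1.0, 0.001, -0.0]]
contact_force: [1.1, -0.9, -0.3]
grip_width: 0.701
64.80 [0.488  0.2945 0.0557] m [-11.4 424.   55.7] head -6.38 ax [ 0.001  0.    -1.   ] F [ 1.1 -0.9 -0.3] g 59.9
turn [-0.08 -0.01 -0.05] shift [ 2.7 -1.2  0.1]
```

View pics/side36_c270.png

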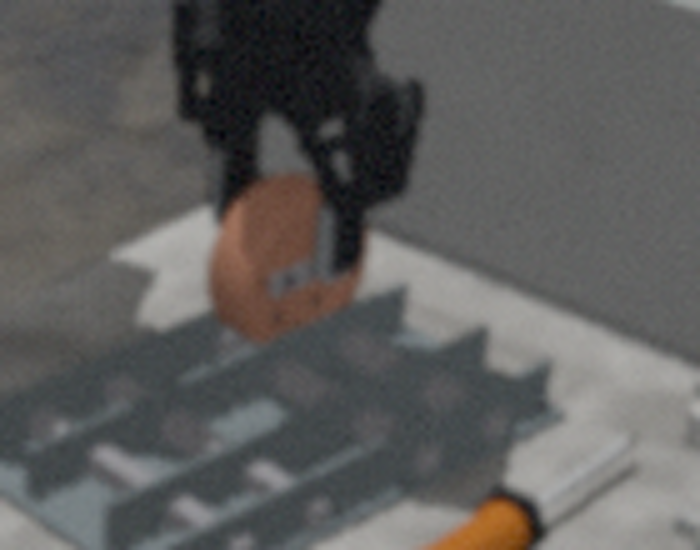

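```bash
python3 -m inch '[[[0,0,0],[2.5,-0.5,0],50],[[0,0,0],[2.5,-0.5,0],35],[[0,0,0],[2.5,-0.5,0],20],[[0,0,0],[2.5,-0.5,0],20],[[0,0,0],[2.5,-0.5,0],20],[[0,0,0],[2.5,-0.5,0],20],[[0,0,0],[-12,-0.5,0],20],[[0,0,0],[-25,-0.5,0],20],[[0,0,0],[-34,-0.5,0],20],[[0,0,0],[-34,-0.5,0],20],[[0,0,0],[-34,-0.5,0],20]]' 90; python3 -c "
from h import *
st();rel(list(m2w([-30,105,0])[:2])+[.09],4.26)
im,d=viewer.snapshot('side');cv2.imwrite('pics/side37.png',im);crop('side','37',270,120,140,110,5)"
```

```text
clock: 65.95
ee_pos: [0.4861, 0.2939, 0.0881]
ee_rot: [[-0.002, 0.994, -0.111], [-0.001, -0.111, -0.994], [-1.0, -0.002, 0.002]]
contact_force: [-0.5, 0.0, -5.6]
grip_width: 0.319
65.95 [0.4861 0.2939 0.0881] m [-13.2 423.5  88.1] head -6.39 ax [-0.002 -0.001 -1.   ] F [-0.5  0.  -5.6] g 27.2
turn [-10.65   0.08   0.11] shift [ -1.5  42.4 316.1]
```

View pics/side37_c270.png

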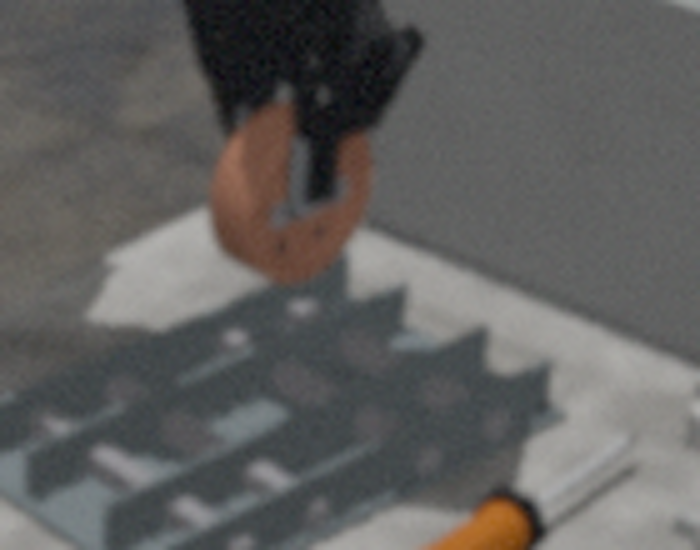

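```bash
python3 -m inch '[[[0,0,0],[-1,2,14],20],[[0,0,0],[-1,5,34],20],[[0,0,0],[-1,8,58],20],[[0,0,0],[-1,11,84],20],[[0,0,0],[-1,15,110],20],[[0,0,0],[-1,18,136],20],[[-2,0,0],[-1,22,162],20],[[-4,0,0],[-1,25,188],20],[[-6,0,0],[-1,29,214],20],[[-8,0,0],[-1,32,240],20],[[-10,0,0],[-1,36,266],20],[[-10.6,0,0],[-1,39,290],20]]'>/dev/null; python3 -m inch '[[[0,0,0],[0,0,15],20],[[0,0,0],[0,0,24],20],[[0,0,0],[0,0,24],20],[[0,0,0],[0,0,24],20],[[0,0,0],[0,0,24],20]]'>/dev/null;python3 -c "
from h import *
st();rel(list(m2w([-30,105,0])[:2])+[.054],4.26)
snap('38');crop('side','38',170,150,160,120,5)"
```

```text
67.70 [ 0.4942 -0.0219  0.0895] m [-28.7 108.1  89.5] head 4.25 ax [-0.002 -0.001 -1.   ] F [ 0.1 -0.4 -5.1] g 27.1
turn [-0.01  0.04  0.14] shift [35.5 -1.2  3. ]
```

View pics/side38_c170.png

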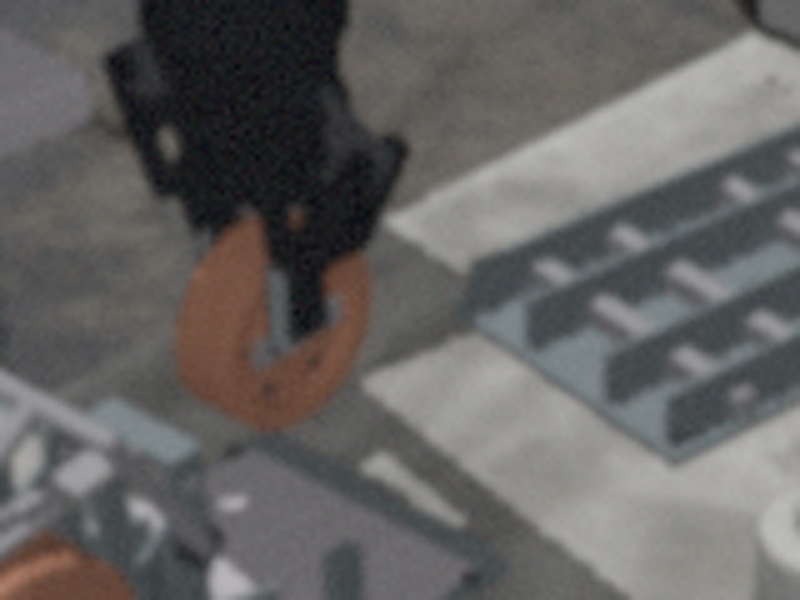

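```bash
python3 -m inch '[[[0,0,0],[4,-1.2,3],20],[[0,0,0],[12,-1.2,3],20],[[0,0,0],[24,-1.2,3],20],[[0,0,0],[33,-1.2,3],20],[[0,0,0],[37,-1.2,3],20],[[0,0,0],[37,-1.2,3],20],[[0,0,0],[37,-1.2,3],20],[[0,0,0],[37,-1.2,3],20]]'
```

```text
clock: 68.6
ee_pos: [0.494, -0.0257, 0.053]
ee_rot: [[-0.001, 0.997, 0.073], [-0.001, 0.073, -0.997], [-1.0, -0.001, 0.001]]
contact_force: [0.2, -0.1, -5.8]
grip_width: 0.32
```

```bash
python3 -m inch '[[[0,0,0],[0.8,-0.5,0],20],[[0,0,0],[1.6,-0.5,0],20],[[0,0,0],[1.6,-0.5,0],20]]'|grep -E "pos|force";  python3 -m inch '[[[0,0,0],[0.7,0,0],20],[[0,0,0],[1.2,0,0],20],[[0,0,0],[1.2,0,0],20]]'|grep -E "pos|force"
```

```text
ee_pos: [0.4929, -0.0257, 0.0511]
contact_force: [-0.7, -0.4, -5.4]
ee_pos: [0.493, -0.0257, 0.0499]
contact_force: [-0.2, -0.1, -4.4]
```

```bash
python3 -m inch '[[[0,0,0],[0.7,0,0],20],[[0,0,0],[1.3,0,0],20],[[0,0,0],[1.3,0,0],20]]'|grep -E "pos|force"
```

```text
ee_pos: [0.4931, -0.0258, 0.0498]
contact_force: [-2.6, -0.8, 8.5]
```

Contact; release, rise and set up the pusher.

```bash
python3 -m inch '[[[0,0,0],[0,0,0],34],[[0,0,0],[0,0,0],40],[[0,0,0],[0,0,0],48],[[0,0,0],[0,0,0],52],[[0,0,0],[0,0,0],52],[[0,0,0],[-15,0,0],52],[[0,0,0],[-40,0,0],52],[[0,0,0],[-80,0,0],52],[[0,0,0],[-120,0,0],52],[[0,0,0],[-150,0,0],52],[[0,0,0],[-150,0,0],52]]' >/dev/null; python3 -m inch '[[[0,0,0],[0,0,0],20],[[0,0,0],[0,0,0],20]]'>/dev/null; python3 -c "
from h import *
st();rel(m2w([-30,182,180]),R=RP(30))"
```

```text
70.80 [ 0.4921 -0.0254  0.1973] m [-31.  104.7 197.3] head 4.22 ax [-0.004 -0.001 -1.   ] F [-0.1 -0.5  0.2] g 23.9
turn [ 87.78 -23.28  23.68] shift [ 17.3   1.  -77.3]
```

```bash
python3 -m inch '[[[87.8,-23.4,23.6],[17,1,-77.3],0],[[87.8,-23.4,23.6],[17,1,-77.3],0],[[87.8,-23.4,23.6],[17,1,-77.3],0],[[87.8,-23.4,23.6],[17,1,-77.3],0],[[87.8,-23.4,23.6],[17,1,-77.3],0],[[87.8,-23.4,23.6],[17,1,-77.3],0],[[87.8,-23.4,23.6],[17,1,-77.3],0],[[87.8,-23.4,23.6],[17,1,-77.3],0],[[87.8,-23.4,23.6],[17,1,-77.3],0],[[87.8,-23.4,23.6],[17,1,-77.3],0],[[87.8,-23.4,23.6],[17,1,-77.3],0],[[87.8,-23.4,23.6],[17,1,-77.3],0]]'>/dev/null; python3 -m inch '[[[0,0,0],[0,0,0],0],[[0,0,0],[0,0,0],0],[[0,0,0],[0,0,0],0]]' >/dev/null; python3 -c "
from h import *
st();rel(m2w([-30,182,30]),R=RP(30))
snap('39');crop('top','39',270,150,160,130,5)"
```

```text
72.30 [0.4879 0.0512 0.1809] m [-29.5 181.4 180.9] head -85.71 ax [ 0.036 -0.5   -0.866] F [ 0.9 -0.1 -0.5] g 0.4
turn [ 0.03  0.08 -0.05] shift [130.3 -76.    0.3]
```

View pics/top39_c270.png

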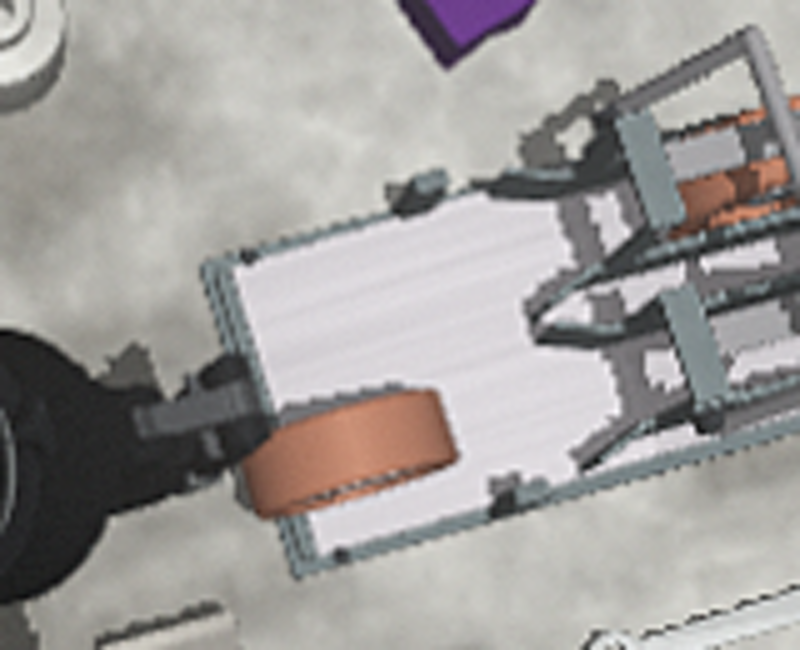

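Identical to last time; repeat the low push.

```bash
python3 -m inch '[[[0,0,0],[40,-23,0],0],[[0,0,0],[80,-46,0],0],[[0,0,0],[112,-65,0],0],[[0,0,0],[130,-76,0],0],[[0,0,0],[130,-76,0],0],[[0,0,0],[130,-76,0],0],[[0,0,0],[130,-76,0],0],[[0,0,0],[130,-76,0],0],[[0,0,0],[130,-76,0],0]]'>/dev/null; python3 -c "
from h import *
st();rel(m2w([-30,165,31]),R=RP(30));rel(m2w([-30,36,48]),R=RP(30))"
```

```text
73.30 [0.4893 0.0526 0.032 ] m [-28.  182.7  32. ] head -85.89 ax [ 0.039 -0.499 -0.866] F [ 0.  -0.5  0.8] g -0.3
turn [-0.13 -0.12 -0.01] shift [ 9.7 14.8  2. ]
turn [-0.13 -0.12 -0.01] shift [ 59.5 135.    1.8]
```

```bash
python3 -m inch '[[[0,0,0],[5,8,1.5],0],[[0,0,0],[9.6,15,1.5],0],[[0,0,0],[9.6,15,1.5],0],[[0,0,0],[11.6,20,1.5],0],[[0,0,0],[14,26,1.5],0],[[0,0,0],[17,33,1.5],0],[[0,0,0],[20,40,1.5],0],[[0,0,0],[23,47.5,1.5],0]]'|grep force; python3 -m inch '[[[0,0,0],[3.3,8,0],0],[[0,0,0],[6.6,16,0],0],[[0,0,0],[9.9,24,0],0],[[0,0,0],[13.2,32,0],0]]' |grep force; python3 -c "
from h import *
st();snap('40');crop('top','40',270,150,160,130,5)"
```

```text
contact_force: [0.1, 1.2, 1.2]
contact_force: [-0.2, 1.8, 1.3]
74.50 [ 0.4934 -0.0353  0.0394] m [-30.5  94.7  39.4] head -85.81 ax [ 0.037 -0.499 -0.866] F [-0.2  1.8  1.3] g 0.2
```

View pics/top40_c270.png

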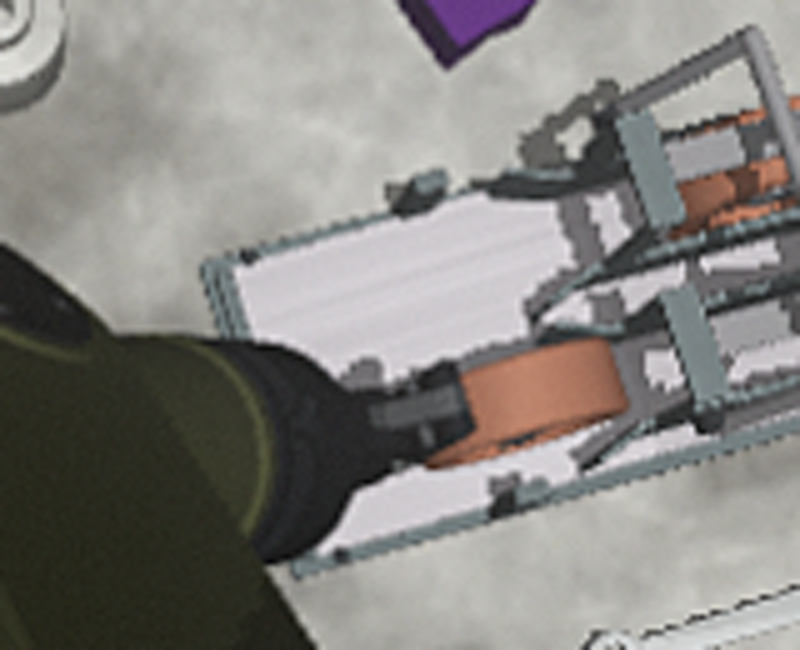

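```bash
python3 -m inch '[[[0,0,0],[3.7,9,0],0],[[0,0,0],[7.8,19,0],0],[[0,0,0],[12,29,0],0],[[0,0,0],[16.5,40,0],0],[[0,0,0],[21,51,0],0],[[0,0,0],[23,56,0],0],[[0,0,0],[23,57,0],0],[[0,0,0],[23,57,0],0]]' |grep force; python3 -m inch '[[[0,0,0],[-20,-35,0],0],[[0,0,0],[-45,-45,0],0],[[0,0,0],[-90,-20,0],0],[[0,0,0],[-140,10,0],0],[[0,0,0],[-180,32,0],0],[[0,0,0],[-190,38,0],0],[[0,0,0],[-190,38,0],0],[[0,0,0],[-190,38,0],0]]'>/dev/null; python3 -c "
from h import *
st();snap('41');crop('top','41',290,130,230,150,3.4);crop('side','41',40,150,260,200,3)"
```

```text
contact_force: [-0.2, 0.0, -0.4]
76.20 [ 0.4927 -0.0328  0.2309] m [-31.   97.3 230.9] head -85.78 ax [ 0.037 -0.499 -0.866] F [0.5 1.  0.3] g -0.1
```

View pics/top41_c290.png

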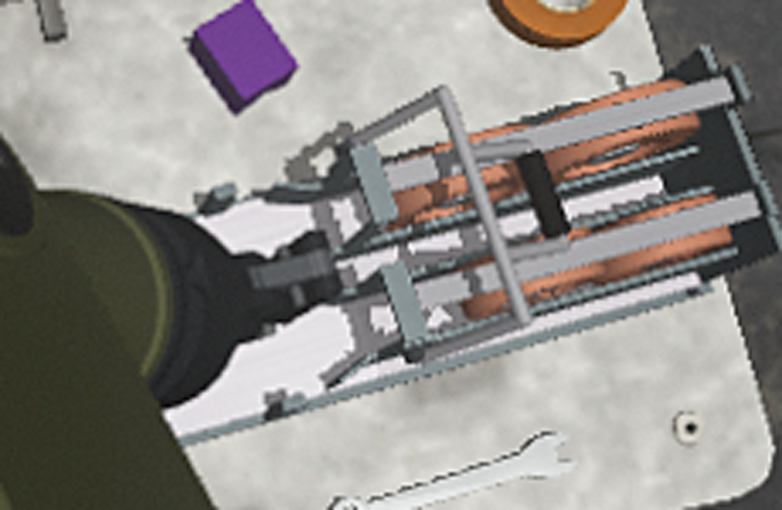

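View pics/side41_c40.png

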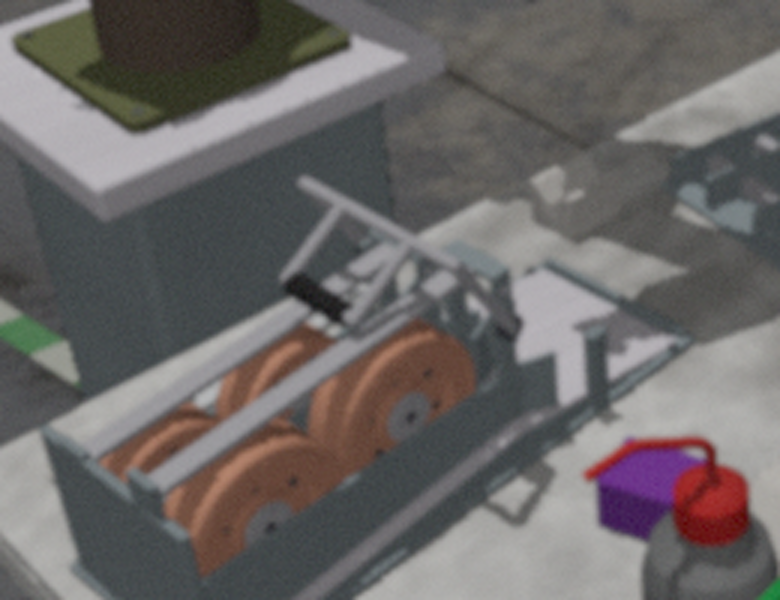

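```bash
python3 - <<'E'
from h import *
p,e=tri((290+(542.5)/3.4-.5,130+195.5/3.4-.5),(40+317.5/3-.5,150+299.5/3-.5)); print(p.round(4),w2m(p).round(1),e)
o=m2w([0,-90,135]); print(proj("top",o),proj("side",o))
rel([p[0],p[1],.26],-85.74)
E
```

```text
[ 0.5375 -0.2146  0.136 ] [  0.2 -87.4 136. ] 0.001849844267040092
[[449.75924335 186.66021326]] [[143.40123532 250.485448  ]]
turn [ 1.000e-02  2.000e-01 -3.006e+01] shift [ 66.  174.8 -32. ]
```

```bash
python3 -m inch '[[[0,0,-5],[-10,20,0],35],[[0,0,-12],[-10,45,-5],35],[[0,0,-20],[15,90,-15],35],[[0,0,-28],[40,130,-25],35],[[0,0,-30],[66,175,-32],35],[[0,0,-30],[66,175,-32],35],[[0,0,-30],[66,175,-32],35],[[0,0,-30],[66,175,-32],35],[[0,0,-30],[66,175,-32],35]]'>/dev/null; python3 -c "
from h import *
st();rel([.5375,-.2146,.126],-85.74)"
```

```text
77.20 [ 0.538  -0.2123  0.261 ] m [  0.9 -85.1 261. ] head -85.65 ax [-0.002  0.001 -1.   ] F [-0.5  0.3  0.4] g 34.8
turn [0.09 0.1  0.04] shift [135.    2.3   0.4]
```

```bash
python3 -m inch '[[[0,0,0],[30,2,0],35],[[0,0,0],[60,2,0],35],[[0,0,0],[85,2,0],35],[[0,0,0],[105,2,0],35],[[0,0,0],[105,2,0],35],[[0,0,0],[105,2,0],35]]'; python3 -c "
from h import *
st();rel([.5375,-.2146,.126],-85.74);snap('42');crop('side','42',90,160,160,120,5)"
```

```text
clock: 77.8
ee_pos: [0.539, -0.215, 0.1573]
ee_rot: [[0.0, 0.076, -0.997], [-0.001, -0.997, -0.076], [-1.0, 0.001, -0.0]]
contact_force: [0.1, 0.0, 0.2]
grip_width: 0.41
77.80 [ 0.539  -0.215   0.1573] m [  1.7 -87.9 157.3] head -85.64 ax [ 0.    -0.001 -1.   ] F [0.1 0.  0.2] g 35.0
turn [ 0.1  -0.   -0.03] shift [31.3 -0.6  1.5]
```

View pics/side42_c90.png

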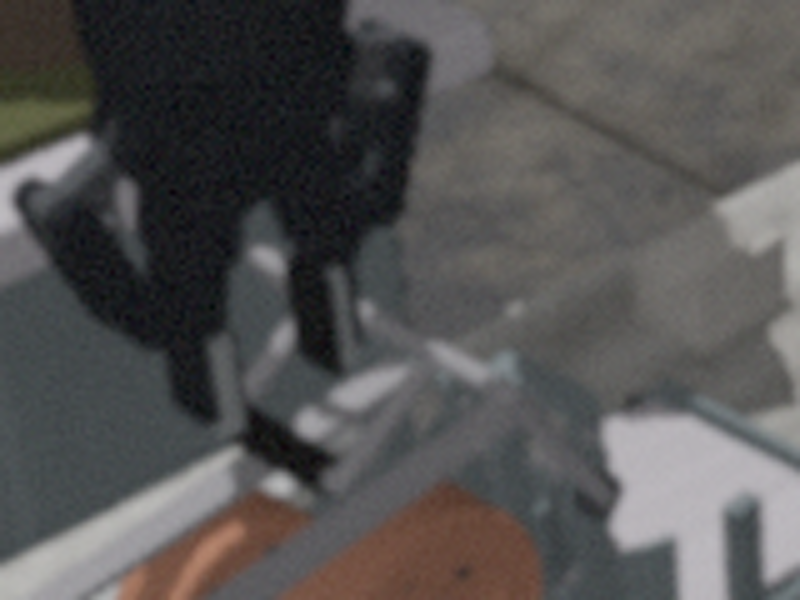

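```bash
python3 -m inch '[[[0,0,0],[12,0,0.5],35],[[0,0,0],[24,0,1],35],[[0,0,0],[31,0,1],35],[[0,0,0],[31,0,1],35],[[0,0,0],[31,0,1],35]]'; python3 -c "
from h import *
st()"
```

```text
clock: 78.4
ee_pos: [0.5376, -0.217, 0.1254]
ee_rot: [[-0.0, 0.073, -0.997], [-0.0, -0.997, -0.073], [-1.0, 0.0, 0.0]]
contact_force: [0.0, 0.4, -0.9]
grip_width: 0.41
78.40 [ 0.5376 -0.217   0.1254] m [ 1.000e-01 -8.980e+01  1.254e+02] head -85.81 ax [-0. -0. -1.] F [ 0.   0.4 -0.9] g 35.1
```

```bash
python3 -m inch '[[[0,0,0],[0,-2,0],20],[[0,0,0],[0,-2,0],10],[[0,0,0],[0,-2,0],5],[[0,0,0],[0,-2,0],5],[[0,0,0],[0,-2,0],5],[[0,0,0],[0,-2,0],5]]' 30; python3 -c "
from h import *
st()
a0=155.8
for k in range(25):
    a=np.radians(a0-k*6.2); print(k,(86*np.array([np.cos(a)-np.cos(np.radians(a0)),np.sin(a)-np.sin(np.radians(a0))])).round(1).tolist(),end=' ')"
```

```text
clock: 79.0
ee_pos: [0.5379, -0.214, 0.1263]
ee_rot: [[0.001, 0.073, -0.997], [0.001, -0.997, -0.073], [-1.0, -0.0, -0.001]]
contact_force: [1.2, 5.3, 3.1]
grip_width: 0.151
79.00 [ 0.5379 -0.214   0.1263] m [  0.6 -86.8 126.3] head -85.8 ax [ 0.001  0.001 -1.   ] F [1.2 5.3 3.1] g 12.9
0 [0.0, 0.0] 1 [4.3, 8.3] 2 [9.4, 16.0] 3 [15.3, 23.2] 4 [22.0, 29.7] 5 [29.4, 35.4] 6 [37.3, 40.3] 7 [45.7, 44.3] 8 [54.4, 47.3] 9 [63.5, 49.4] 10 [72.7, 50.6] 11 [82.0, 50.7] 12 [91.3, 49.8] 13 [100.4, 47.9] 14 [109.3, 45.0] 15 [117.8, 41.2] 16 [125.8, 36.5] 17 [133.3, 31.0] 18 [140.1, 24.7] 19 [146.2, 17.7] 20 [151.5, 10.1] 21 [156.0, 1.9] 22 [159.6, -6.7] 23 [162.2, -15.6] 24 [163.8, -24.8]
```

```bash
python3 -m inch '[[[0,0,0],[-8.3,-6,0],5],[[0,0,0],[-16,-11,0],5],[[0,0,0],[-23.2,-17,0],5],[[0,0,0],[-29.7,-24,0],5],[[0,0,0],[-35.4,-31,0],5],[[0,0,0],[-40.3,-39,0],5],[[0,0,0],[-44.3,-47.5,0],5],[[0,0,0],[-47.3,-56,0],5],[[0,0,0],[-49.4,-65,0],5],[[0,0,0],[-50.6,-74.5,0],5],[[0,0,0],[-50.7,-84,0],5],[[0,0,0],[-49.8,-93,0],5]]'; python3 -c "
from h import *
st()"
```

```text
clock: 80.2
ee_pos: [0.5312, -0.1222, 0.1767]
ee_rot: [[0.002, 0.073, -0.997], [-0.002, -0.997, -0.073], [-1.0, 0.002, -0.002]]
contact_force: [1.4, -2.5, 1.3]
grip_width: 0.148
80.20 [ 0.5312 -0.1222  0.1767] m [  0.8   5.3 176.7] head -85.79 ax [ 0.002 -0.002 -1.   ] F [ 1.4 -2.5  1.3] g 12.7
```

```bash
python3 -m inch '[[[0,0,0],[1.9,-9.1,0],5],[[0,0,0],[4.8,-18,0],5],[[0,0,0],[8.6,-26.5,0],5],[[0,0,0],[13.3,-34.5,0],5],[[0,0,0],[18.8,-42,0],5],[[0,0,0],[25.1,-48.8,0],5],[[0,0,0],[32.1,-54.9,0],5],[[0,0,0],[39.7,-60.2,0],5],[[0,0,0],[47.9,-64.7,0],5],[[0,0,0],[56.5,-68.3,0],5],[[0,0,0],[65.4,-70.9,0],5],[[0,0,0],[71,-72,0],5]]'; python3 -m inch '[[[0,0,0],[0,0,0],5],[[0,0,0],[0,0,0],5],[[0,0,0],[0,0,0],5]]'; python3 -c "
from h import *
st()"
```

```text
clock: 81.4
ee_pos: [0.526, -0.0512, 0.1048]
ee_rot: [[0.001, 0.074, -0.997], [-0.003, -0.997, -0.074], [-1.0, 0.003, -0.001]]
contact_force: [-5.4, -6.3, 38.0]
grip_width: 0.149
clock: 81.7
ee_pos: [0.5261, -0.0513, 0.105]
ee_rot: [[0.002, 0.073, -0.997], [-0.002, -0.997, -0.073], [-1.0, 0.002, -0.002]]
contact_force: [-1.0, -4.7, 7.7]
grip_width: 0.15
81.70 [ 0.5261 -0.0513  0.105 ] m [  1.   76.3 105. ] head -85.81 ax [ 0.002 -0.002 -1.   ] F [-1.  -4.7  7.7] g 12.8
```

```bash
python3 -m inch '[[[0,0,0],[0,0,0],20],[[0,0,0],[0,0,0],35],[[0,0,0],[0,0,0],45],[[0,0,0],[0,0,0],45],[[0,0,0],[-30,0,0],45],[[0,0,0],[-75,0,0],45],[[0,0,0],[-120,0,0],45],[[0,0,0],[-160,-20,0],45],[[0,0,0],[-180,-65,0],45],[[0,0,0],[-180,-110,0],45],[[0,0,0],[-180,-150,0],45],[[0,0,0],[-180,-190,0],45]]'; python3 -m inch '[[[0,0,0],[0,-45,0],45],[[0,0,0],[0,-90,0],45],[[0,0,0],[0,-120,0],45],[[0,0,0],[0,-120,0],45]]'; python3 -c "
from h import *
st();snap('43');crop('top','43',290,130,230,150,3.4);crop('side','43',40,150,260,200,3)"
```

```text
clock: 82.9
ee_pos: [0.511, 0.141, 0.2846]
ee_rot: [[0.001, 0.073, -0.997], [-0.0, -0.997, -0.073], [-1.0, 0.0, -0.001]]
contact_force: [1.4, 0.2, -0.5]
grip_width: 0.523
clock: 83.3
ee_pos: [0.5019, 0.2629, 0.2837]
ee_rot: [[-0.001, 0.078, -0.997], [0.001, -0.997, -0.078], [-1.0, -0.001, 0.001]]
contact_force: [0.3, -1.1, 0.3]
grip_width: 0.529
83.30 [0.5019 0.2629 0.2837] m [2.000e-01 3.915e+02 2.837e+02] head -85.52 ax [-0.001  0.001 -1.   ] F [ 0.3 -1.1  0.3] g 45.2
```

View pics/top43_c290.png

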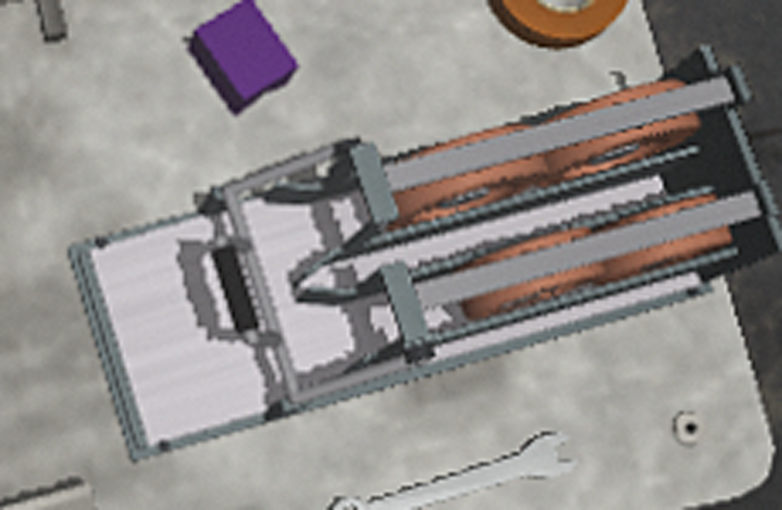

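View pics/side43_c40.png

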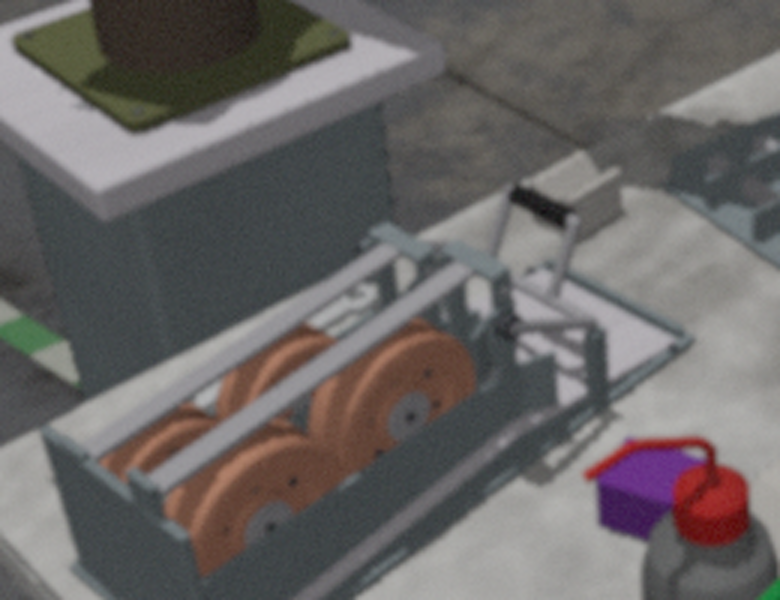

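View pics/top43.png

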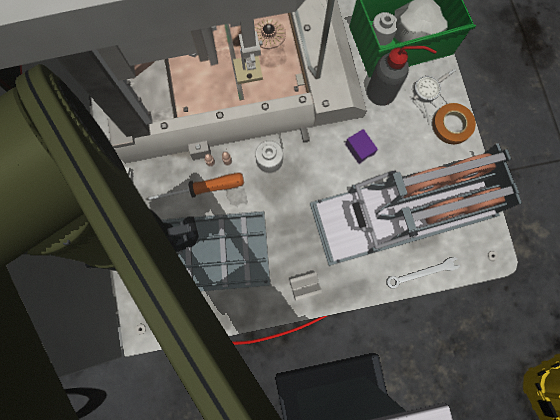

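```bash
python3 -m inch '[[[0,0,0],[0,0,0],45],[[0,0,0],[0,0,0],45],[[0,0,0],[0,0,0],45]]' |grep -E 'clock|force'; python3 -c "
from workcell import env
print(env.close_job())"
```

```text
clock: 83.7
contact_force: [0.5, 1.0, 0.3]
the job is handed in; nothing more can be done
None
```

The job is done and handed in at 83.7 s. I swung the gate open, moved the V-block to the bench top and rolled all four wheels into their lanes. The two full-size wheels are in the tall lane and the two worn ones in the low lane. Then I swung the gate shut.

**Last checks**
- **Wheels:** the final pictures from both cameras show all four upright in their lanes.
- **Gate:** its handle is back at the same pixel in the top view as before it was first opened (359, 215).
- **V-block:** it stands on the bench about 2 cm or more from the magazine's base plate.
- **Robot:** it is clear of everything, with about 1 N or less on the tool.

**What went wrong on the way**
- **First worn wheel:** the first push jammed at about 30 N because the fingers pressed too high on the rim, and the wheel turned slightly askew. I let it roll back slowly, regripped and squared it, and pushed again lower on the rim, at under 3 N. It never fell over.
- **Brief force peaks:** the wrist read about 47 N vertically when the V-block was set down, and 38 N when the gate reached its stop.
- **Measurement disagreement:** the side view placed the magazine and gate about 3 mm away from where the top view did. I worked around this by feeling for contact.

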